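# Change the altar offering

### The job

First clear last week's walnuts: lift the white serving dish by its upright handle, tip it to about 45 degrees over the open round red box so that the walnuts roll out of its open end into the box (without ever tipping the dish on its side), set it back level in the middle of its cork mat, and put the lid back on the red box. Then bring out the fresh honey jars: hold the bin's sprung clear flap open with the hand while reaching behind it for each jar, and stand every jar upright in the middle of a saucer of its own, leaving the flap shut. Leave the blue incense holder where it stands.

Things in the scene. Friction and masses are not known exactly. Their poses are not given: they have to be found in the camera images.
- bin: Fixed grey plastic bin 122 (x) x 270 (y) x 56 mm. Origin: underside centre; +x points to its back, away from the robot. Floor 6 mm up; front wall 20 mm high, inner face x = -53; back wall 56 mm high, inner face x = +55; side walls 50 mm high, inner faces y = +-130. Jars stand in a row along y at x about +4. A slot 49 mm wide is open between the shut flap's lip and the back wall.
- flap (a joint): Hinge (along bin y, at bin x = -52, 20 mm up) of the clear flap, 256 wide, 73 long, 3 mm thick. 0 = shut: it leans over the jars, 48 degrees from upright, towards the bin's back. Grows (rad) as the lip swings up and to the front; upright 0.84, stop 1.1. Spring shuts it: 2 N at the lip shut, 3 N at 0.5. Fingers put down the slot and moved to bin x = 4 hold it at 0.17, lip 78 mm up.
- flap_lip (a point): Middle of the flap's lip, a free-turning 7 mm roller bar on its free edge; when shut at bin x = +2, 69 mm up. The flap cannot be pushed inwards.
- mat: Fixed cork mat 130 x 90 x 3 mm, home of the dish; origin underside centre.
- dish: White ceramic serving dish (0.2 kg), origin underside centre, about 106 x 68 mm, z up. Floor 5 mm thick, side walls 22 mm high; its -x end is open with a 25 degree ramp rising to the pouring lip; the handle stands at its +x end. Walnuts roll out when it is tipped more than 25 degrees with the -x end down; 45 degrees empties it.
- dish_handle (a point): Grip point of the dish's handle, an upright plate 12 mm thick (dish x), 34 mm wide (dish y), its top 75 mm above the dish's underside; this point is at dish (51, 0, 60) mm. Grip it across its thickness, along dish x.
- dish_lip (a point): Middle of the dish's pouring lip, at dish (-46, 0, 14) mm.
- redlid: Lid of the red box: disc 114 mm across, 8 mm thick, over a 6 mm deep plug 86 mm across that drops inside the box's rim (inner diameter 100); 0.12 kg. Origin: centre of the plug's underside, on the shelf at the start, 39 mm above the shelf when seated.
- lid_knob (a point): Middle of the lid's upright knob, 20 mm across, 14 to 48 mm above the lid's origin; this point 36 mm above it.
- redbox: Loose open round red lacquered wooden box, outer diameter 110 mm, 45 mm high, wall and floor 5 mm, 0.35 kg; origin underside centre.
- jar1_mid (a point): Centre of honey jar 1: round, diameter 36 mm, 40 mm tall, 70 g, brass cap, z up; it starts behind the flap (this point 26 mm above the shelf). None if absent.
- saucer1: Loose porcelain saucer, diameter 96 mm, 14 mm high, 0.15 kg; origin underside centre. Its flat middle, 60 mm across, is 5 mm above its underside.
- jar2_mid (a point): Centre of honey jar 2: round, diameter 36 mm, 40 mm tall, 70 g, brass cap, z up; it starts behind the flap (this point 26 mm above the shelf). None if absent.
- saucer2: Loose porcelain saucer, diameter 96 mm, 14 mm high, 0.15 kg; origin underside centre. Its flat middle, 60 mm across, is 5 mm above its underside.
- jar3_mid (a point): Centre of honey jar 3: round, diameter 36 mm, 40 mm tall, 70 g, brass cap, z up; it starts behind the flap (this point 26 mm above the shelf). None if absent.
- saucer3: Loose porcelain saucer, diameter 96 mm, 14 mm high, 0.15 kg; origin underside centre. Its flat middle, 60 mm across, is 5 mm above its underside.
- nut1_center (a point): Centre of a walnut, a ball 28 mm across, 12 g; it starts in the dish.
- nut2_center (a point): Centre of a walnut, a ball 28 mm across, 12 g; it starts in the dish.
- incense: Bystander: low, 26 mm high blue ceramic incense holder, 50 x 130 mm, with a thin stick up to 50 mm high; origin underside centre.
Not all that is in view belongs to the job. What is shaped like the part that bears jar3_mid but green or turquoise is not meant.

How it is judged:
By the outcome, as a careful person would: the job done as asked, in the order asked, and still so for the second after the job is handed in, with the robot touching nothing.
Of jar1, jar2, jar3 only 2 to 3 are there at a start; the rules pass over those that are not, and their reading is None.
At some moment in a run one of redbox, saucer1, saucer2, saucer3 may be knocked a few centimetres aside while the robot is not near it.
It also fails if it takes over 210 s, if anything falls off the work surface, if the arm or the gripper's body presses on something with over 40 N, if the wrist force passes 120 N, or if a joint passes its speed limit or range.

### The arm

A 7-joint arm with a two-finger parallel gripper is mounted at the origin on the work surface. World frame = base frame: x ahead of the robot, y to its left, z up, the work surface at z = 0. Lengths are in m, angles in rad, forces in N, time in s.
With the tool pointing down it reaches from about 0.425 to 0.8 m from the base axis. Payload 8.3 kg.
Tool frame: the origin (TCP) lies midway between the tips of the shut fingers; the grasp point (between the pads) lies behind it (bot.grip_depth is the x of the grasp point in the tool frame, in m); x points along the fingers, z is the direction in which the jaws open and shut, and the axes are right-handed (so a half turn about x gives the same grasp; the last joint's range is limited). The gripper opens to 85 mm and grips with 20 to 120 N. Pads are 22 mm wide; open, the fingers measure 114 mm over their backs; the gripper's body (76 mm by 85 mm) begins 54 mm behind the grasp point. The pads swing forward as they close: fully open they stand 13 mm farther back than shut.
Start: joints at [1.142, 0.383, 0.016, 1.37, -0.006, 1.388, -0.046], TCP at [0.224, -0.584, 0.231] pointing down, gripper open.
Joint ranges: [-2.95, 2.95], [-0.25, 2.06], [-1.52, 1.56], [0.18, 2.33], [-1.44, 4.58], [0.02, 2.06], [-3.01, 3.01]. Speed limits (rad/s): [2.39, 2.39, 3.01, 3.01, 3.14, 3.14, 3.14].

### API

Orientations are given as [roll, pitch, yaw] about the fixed x, y, z axes, in that order (R = Rz(yaw) Ry(pitch) Rx(roll)).
In Python, from plant import bot gives the robot as it stands. The module is installed in compiled form; this text tells all that it offers.
- The arm moves only by the tool servo_tool, never from a script. Its argument "moves" is a list of rows, each an object of numbers: "x", "y", "z": the shift along the tool's x, y, z in cm; "wx", "wy", "wz": the turn, a rotation vector about the tool's x, y, z in rad; "hand": the finger opening in cm, from 0 to 8.54. A call has 1 to 20 rows; each row is the pose to reach, as a shift and turn from the pose commanded when the call began, along the tool's axes at that moment; what a row does not reach only later rows make up. A row lasts 1/12 s, in which the tool goes at most 41.7 mm and 7.16 degrees, less where a joint would pass 70% of its speed; a pose out of reach is approached as far as the arm can. A call with a gripper value outside its range is refused whole. The fingers move at their own pace and stop on an object; "newtons" is the grip in N (left out, the last holds). Time passes only in rows, so rows that repeat a pose let the fingers close. It gives the time, the measured TCP pose, the force and the opening at its end, in the units of the state.
- bot.get_obs(): the state, without advancing time (a new reading comes with each control period).
- bot.camera(name): name is "scene" or "top" or "wrist"; returns (picture, depth): 420x560x3 uint8, red, green, blue; 420x560 float32, m along the optical axis (not along the pixel's ray), 0 where there is no reading.
- bot.calibration(name): a dict with "fx", "fy", "cx", "cy" (pixels), "D" ([k1, k2, p1, p2, k3] as OpenCV has them; the pictures are not rectified), "world_from_camera" (4x4, takes a point from camera to world coordinates). Camera axes: x right, y down, z forward; pixel columns grow to the right and rows downward; lengths in m; the calibration is good to about 2 mm. A picture is of the moment at which its call begins: read the wrist's pose just before it. calibration takes no time and is no camera call; for the wrist camera it gives the pose at the moment of the call.
- bot.job_done(): hands the job in, once; it reports no verdict.
The state is a dict: "time": time; "joint_positions": joint angles; "joint_vel": joint speeds; "tau": joint torques, N m; "tcp_pos": TCP position; "ee_rot": TCP orientation; "wrist_force": force on the tool from outside, world axes, zero at the start; "ft_torque": the same for the moment, N m; "gripper_width": finger opening in m.
Only numpy, scipy, OpenCV 4.12 (cv2) and the standard library are available. Lean on these libraries where they do the work, as an engineer would, in place of code of your own. Each camera call takes 0.05 s, during which the arm holds its last target.

## Working session

There is one attempt and no reset: what is moved stays moved. The work goes in short steps, Python scripts to look and compute and a tool call to move; the robot and the scene stay as the last step left them, time stands still between calls to the robot, and variables do not carry over. Pictures are saved under pics/ and viewed, and the job is handed in when it is done.

Besides the shell and the picture viewer there is one more tool, called after "Call:" as name(argument=value, ...), one argument or row to a line, values as JSON. servo_tool: Moves the arm, as the interface text tells. Its arguments: {"type":"object","properties":{"moves":{"type":"array"},"newtons":{"type":"number"}},"required":["moves"]}

```bash
ls; mkdir -p pics; python3 - <<'E'
from plant import bot
import cv2,numpy as np
o=bot.get_obs()
for k,v in o.items(): print(k,np.round(v,4))
print(bot.grip_depth)
for n in ["scene","top","wrist"]:
    c=bot.calibration(n);print(n,c)
    p,d=bot.camera(n)
    cv2.imwrite(f"pics/{n}0.png",p[:,:,::-1]);np.save(f"pics/{n}0_d.npy",d)
E
```

```text
pics
time 0.0
joint_positions [ 1.1421  0.3842  0.0164  1.3712 -0.0063  1.3882 -0.0465]
joint_vel [ 0.0012  0.0007  0.      0.0001 -0.0006  0.0002  0.0007]
tau [ 1.00000e-04 -6.27597e+01  8.44400e-01 -3.71820e+01  1.66000e-02
  1.42000e-02  0.00000e+00]
tcp_pos [ 0.2234 -0.5832  0.2303]
ee_rot [-3.1192  1.5689  1.959 ]
wrist_force [-0.1374 -0.0669  0.4578]
ft_torque [-0.0065  0.0452  0.0141]
gripper_width 0.0855
-0.0187
scene {'fx': 407.4819316218798, 'fy': 407.4819316218798, 'cx': 283.58677579458333, 'cy': 203.7890919285875, 'D': array([0.01529861, 0.        , 0.        , 0.        , 0.        ]), 'world_from_camera': array([[ 0.10800915,  0.60133733, -0.79166119,  1.28161355],
       [ 0.99393426, -0.08190319,  0.0733932 , -0.06372934],
       [-0.0207055 , -0.79478632, -0.60653606,  0.63220599],
       [ 0.        ,  0.        ,  0.        ,  1.        ]])}
top {'fx': 418.9706629501348, 'fy': 418.9706629501348, 'cx': 275.1905572731934, 'cy': 212.5186973486965, 'D': array([0.00125456, 0.        , 0.        , 0.        , 0.        ]), 'world_from_camera': array([[-0.05816985, -0.97807003,  0.19998821,  0.34051926],
       [-0.99830564,  0.05728232, -0.01022643,  0.03979921],
       [-0.00145362, -0.20024423, -0.97974493,  1.08838834],
       [ 0.        ,  0.        ,  0.        ,  1.        ]])}
wrist {'fx': 307.66342563704285, 'fy': 307.66342563704285, 'cx': 276.40679655793025, 'cy': 204.68016190386095, 'D': array([-0.00478948,  0.        ,  0.        ,  0.        ,  0.        ]), 'world_from_camera': array([[ 0.35719726, -0.88713962, -0.29222151,  0.29758346],
       [-0.93402593, -0.34006242, -0.10933027, -0.55492465],
       [-0.00238234,  0.31199495, -0.95008077,  0.37354734],
       [ 0.        ,  0.        ,  0.        ,  1.        ]])}
```

View pics/scene0.png

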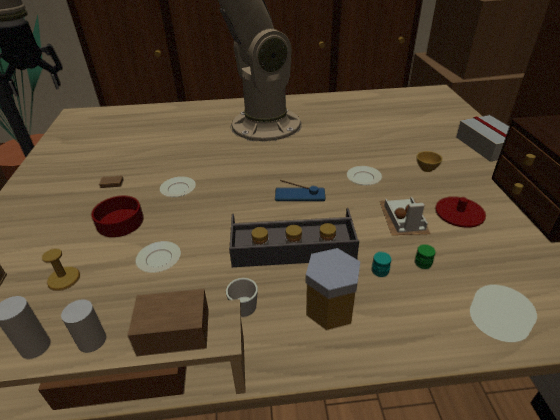

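View pics/top0.png

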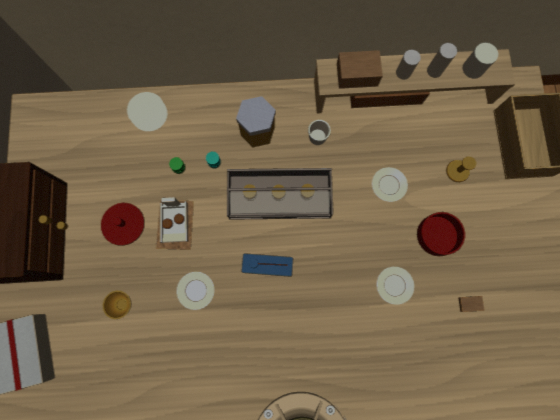

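View pics/wrist0.png

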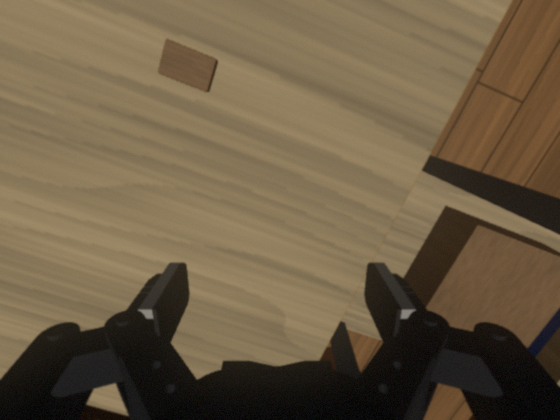

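```bash
cat > h.py <<'E'
import numpy as np,cv2
from scipy.spatial.transform import Rotation as Rn
from plant import bot
def cloud(cal,d):
    h,w=d.shape
    u,v=np.meshgrid(np.arange(w),np.arange(h))
    K=np.array([[cal['fx'],0,cal['cx']],[0,cal['fy'],cal['cy']],[0,0,1]])
    n=cv2.undistortPoints(np.stack([u,v],-1).reshape(-1,1,2).astype(np.float64),K,cal['D']).reshape(h,w,2)
    P=np.dstack([n[...,0]*d,n[...,1]*d,d])
    T=cal['world_from_camera']
    W=P@T[:3,:3].T+T[:3,3]
    W[d<=0]=np.nan
    return W
def ray(cal,u,v,z):
    K=np.array([[cal['fx'],0,cal['cx']],[0,cal['fy'],cal['cy']],[0,0,1]])
    n=cv2.undistortPoints(np.array([[[u,v]]],float),K,cal['D']).reshape(2)
    T=cal['world_from_camera'];r=T[:3,:3]@np.array([n[0],n[1],1]);o=T[:3,3]
    return o+r*(z-o[2])/r[2]
def proj(cal,p):
    K=np.array([[cal['fx'],0,cal['cx']],[0,cal['fy'],cal['cy']],[0,0,1]])
    T=np.linalg.inv(cal['world_from_camera'])
    q=cv2.projectPoints(np.atleast_2d(np.array(p,float)),cv2.Rodrigues(T[:3,:3])[0],T[:3,3],K,cal['D'])[0]
    return q.reshape(-1,2)
def pose():
    o=bot.get_obs()
    return np.array(o['tcp_pos']),Rn.from_euler('xyz',o['ee_rot']).as_matrix(),o
def snap(n,name):
    cal=bot.calibration(n);p,d=bot.camera(n)
    cv2.imwrite(f"pics/{name}.png",p[:,:,::-1]);return cal,p,d
def tog(p,R,target,Rt=None):
    """shift in cm tool axes, rotvec"""
    s=R.T@(np.array(target)-p)*100
    w=Rn.from_matrix(R.T@Rt).as_rotvec() if Rt is not None else np.zeros(3)
    return np.round(s,2),np.round(w,3)
E
python3 - <<'E'
from h import *
p,R,o=pose();print(R.round(3))
for n in ["top","scene"]:
    cal=bot.calibration(n);im=cv2.imread(f"pics/{n}0.png");d=np.load(f"pics/{n}0_d.npy")
    W=cloud(cal,d);hsv=cv2.cvtColor(im,cv2.COLOR_BGR2HSV)
    H,S,V=[hsv[...,i].astype(int) for i in range(3)]
    def rep(name,m):
        m=m.astype(np.uint8)
        N,L,st,_=cv2.connectedComponentsWithStats(m)
        for i in range(1,N):
            if st[i,4]<40: continue
            P=W[L==i];P=P[~np.isnan(P[:,0])]
            if len(P)<20: continue
            lo,hi=np.percentile(P,2,axis=0),np.percentile(P,98,axis=0)
            print(n,name,st[i],'mid',((lo+hi)/2).round(3),'ext',(hi-lo).round(3),'z',lo[2].round(3),hi[2].round(3))
    rep('red',((H<6)|(H>174))&(S>180)&(V>50))
    rep('blue',(H>95)&(H<118)&(S>130)&(V>50))
    rep('white',(S<60)&(V>150))
    rep('jarcap',(H>15)&(H<28)&(S>140)&(V>90))
    rep('mat',(H>8)&(H<18)&(S>110)&(V>110))
E
```

```text
[[-0.001  0.934  0.358]
 [ 0.001  0.358 -0.934]
 [-1.     0.    -0.002]]
top red [ 101  203   43   42 1371] mid [0.554 0.428 0.029] ext [0.1   0.099 0.037] z 0.01 0.047
top red [ 421  212   43   43 1165] mid [ 0.477 -0.389  0.024] ext [0.097 0.099 0.046] z 0.001 0.047
top red [  7 320  14  70 286] mid [0.248 0.66  0.063] ext [0.149 0.034 0.007] z 0.059 0.066
top blue [243 255  49  20 721] mid [0.426 0.058 0.018] ext [0.048 0.117 0.02 ] z 0.008 0.027
top white [476  43  22  20 343] mid [ 0.889 -0.5    0.176] ext [0.046 0.049 0.007] z 0.172 0.179
top white [ 127   92   40   39 1192] mid [0.856 0.359 0.028] ext [0.091 0.091 0.038] z 0.009 0.047
top white [311 130  14  10 102] mid [ 0.764 -0.098  0.026] ext [0.043 0.033 0.051] z 0.001 0.051
top white [372 168  35  34 858] mid [ 0.619 -0.279  0.009] ext [0.083 0.084 0.015] z 0.002 0.016
top white [164 208  21  12 153] mid [0.575 0.294 0.008] ext [0.025 0.053 0.007] z 0.004 0.012
top white [163 222  23  19 323] mid [0.524 0.292 0.014] ext [0.043 0.057 0.017] z 0.005 0.023
top white [377 267  37  38 990] mid [ 0.355 -0.263  0.009] ext [0.08
[... 1369 characters left out ...]
13 0.042
scene jarcap [320 223  16  11 127] mid [0.618 0.092 0.047] ext [0.029 0.03  0.004] z 0.045 0.049
scene jarcap [286 225  16  10 127] mid [0.613 0.018 0.047] ext [0.03  0.03  0.004] z 0.045 0.049
scene jarcap [252 227  15  11 128] mid [ 0.61  -0.057  0.047] ext [0.031 0.03  0.004] z 0.045 0.049
scene jarcap [ 42 249  19  12 162] mid [ 0.652 -0.469  0.071] ext [0.031 0.031 0.004] z 0.069 0.073
scene jarcap [ 47 267  32  22 408] mid [ 0.652 -0.469  0.01 ] ext [0.054 0.053 0.008] z 0.005 0.014
scene mat [ 31 134  13  12  73] mid [-0.602 -1.081 -0.285] ext [0.519 0.296 0.227] z -0.399 -0.171
scene mat [  0 140  26  26 379] mid [-0.664 -1.254 -0.391] ext [0.249 0.167 0.012] z -0.397 -0.385
```

```bash
python3 - <<'E'
import cv2
im=cv2.imread('pics/top0.png')
a=cv2.resize(im[140:340,80:440],None,fx=2.2,fy=2.2,interpolation=cv2.INTER_CUBIC);cv2.imwrite('pics/top0c.png',cv2.convertScaleAbs(a,alpha=1.4))
im=cv2.imread('pics/scene0.png')
a=cv2.resize(im[150:290,210:500],None,fx=2.7,fy=2.7,interpolation=cv2.INTER_CUBIC);cv2.imwrite('pics/scene0c.png',cv2.convertScaleAbs(a,alpha=1.4))
E
```

```text
(no output)
```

View pics/top0c.png

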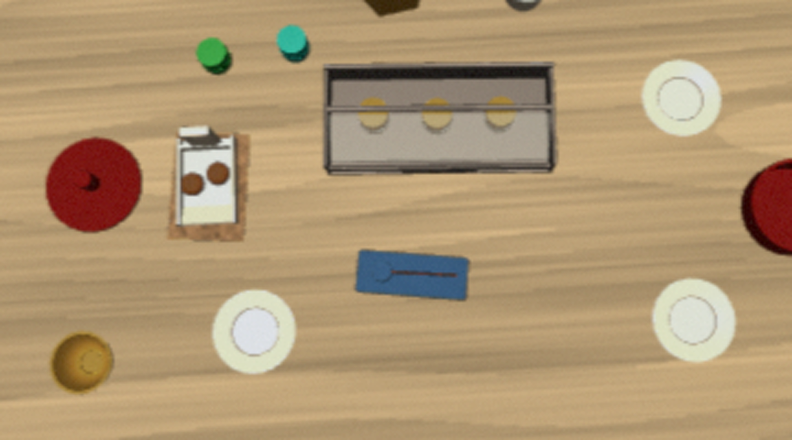

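View pics/scene0c.png

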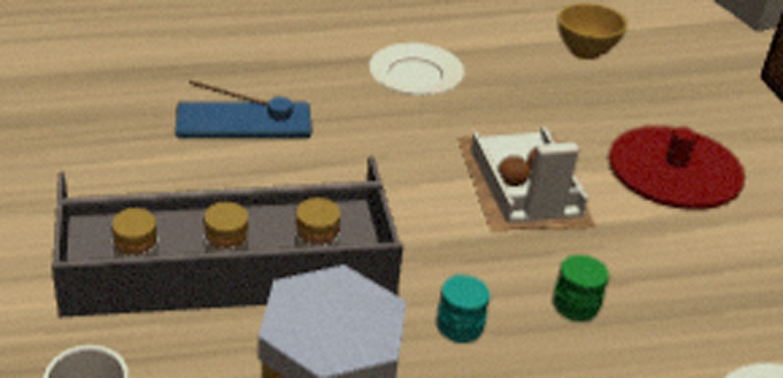

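```bash
python3 - <<'E'
from h import *
p,R,o=pose()
cal=bot.calibration('top');print(ray(cal,168.6,199.5,0.078).round(3))
c=bot.calibration('scene')
print(ray(c,210+557/2.7,150+149/2.7,0.078).round(3))
Rt=np.array([[0,0,1],[0,1,0],[-1,0,0.]])
print(tog(p,R,[0.52,0.28,0.26],Rt))
E
```

```text
[0.595 0.291 0.078]
[0.603 0.293 0.078]
(array([ -2.84,  58.57, -70.01]), array([-1.205e+00, -1.000e-03, -1.000e-03]))
```

Call:
servo_tool(
  moves=[
    {"x": -5, "y": 5, "z": -3, "wx": -0.1},
    {"x": -7, "y": 20, "z": -14, "wx": -0.3},
    {"x": -7, "y": 20, "z": -14, "wx": -0.3},
    {"x": -7, "y": 20, "z": -14, "wx": -0.3},
    {"x": -7, "y": 20, "z": -14, "wx": -0.3},
    {"x": -7, "y": 41, "z": -30, "wx": -0.6},
    {"x": -7, "y": 41, "z": -30, "wx": -0.6},
    {"x": -7, "y": 41, "z": -30, "wx": -0.6},
    {"x": -7, "y": 41, "z": -30, "wx": -0.6},
    {"x": -7, "y": 41, "z": -30, "wx": -0.6},
    {"x": -7, "y": 41, "z": -30, "wx": -0.6},
    {"x": -7, "y": 41, "z": -30, "wx": -0.6},
    {"x": -7, "y": 41, "z": -30, "wx": -0.6},
    {"x": -7, "y": 41, "z": -30, "wx": -0.6},
  ],
)

```text
$.moves[0]: bad value
```

```bash
python3 - <<'E'
from h import *
p,R,o=pose();print(p.round(3),R.round(3).tolist(),o['joint_positions'].round(3),o['time'])
Rt=np.array([[0,0,1],[0,1,0],[-1,0,0.]])
print(tog(p,R,[0.52,0.28,0.26],Rt))
E
```

```text
[ 0.223 -0.583  0.23 ] [[-0.001, 0.934, 0.358], [0.001, 0.358, -0.934], [-1.0, 0.0, -0.002]] [ 1.142  0.384  0.016  1.371 -0.006  1.388 -0.046] 0.15
(array([ -2.84,  58.57, -70.01]), array([-1.205e+00, -1.000e-03, -1.000e-03]))
```

Call:
servo_tool(
  moves=[
    {"x": -5, "y": 5, "z": -3, "wx": -0.1, "wy": 0, "wz": 0, "hand": 8.5},
    {"x": -7, "y": 20, "z": -14, "wx": -0.3, "wy": 0, "wz": 0, "hand": 8.5},
    {"x": -7, "y": 20, "z": -14, "wx": -0.3, "wy": 0, "wz": 0, "hand": 8.5},
    {"x": -7, "y": 20, "z": -14, "wx": -0.3, "wy": 0, "wz": 0, "hand": 5},
    {"x": -7, "y": 20, "z": -14, "wx": -0.3, "wy": 0, "wz": 0, "hand": 5},
    {"x": -7, "y": 41, "z": -30, "wx": -0.6, "wy": 0, "wz": 0, "hand": 5},
    {"x": -7, "y": 41, "z": -30, "wx": -0.6, "wy": 0, "wz": 0, "hand": 5},
    {"x": -7, "y": 41, "z": -30, "wx": -0.6, "wy": 0, "wz": 0, "hand": 5},
    {"x": -7, "y": 41, "z": -30, "wx": -0.6, "wy": 0, "wz": 0, "hand": 5},
    {"x": -7, "y": 41, "z": -30, "wx": -0.6, "wy": 0, "wz": 0, "hand": 5},
    {"x": -7, "y": 41, "z": -30, "wx": -0.6, "wy": 0, "wz": 0, "hand": 5},
    {"x": -7, "y": 41, "z": -30, "wx": -0.6, "wy": 0, "wz": 0, "hand": 5},
  ],
)

```text
time: 1.15
tcp_pos: [0.4881, -0.1733, 0.3007]
ee_rot: [-0.963, 1.571, -1.569]
wrist_force: [1.5, -0.9, -0.7]
gripper_width: 0.0499
```

```bash
python3 - <<'E'
from h import *
p,R,o=pose();print(p.round(3),R.round(3).tolist(),o['joint_positions'].round(3),o['time'])
Rt=np.array([[0,0,1],[0,1,0],[-1,0,0.]])
print(tog(p,R,[0.52,0.28,0.26],Rt))
E
```

```text
[ 0.488 -0.173  0.301] [[0.0, 0.569, 0.822], [-0.0, 0.822, -0.569], [-1.0, -0.0, 0.0]] [ 0.625  0.149 -0.391  1.523  0.057  1.481 -0.373] 1.15
(array([  4.06,  39.09, -23.17]), array([-0.605,  0.   ,  0.   ]))
```

Call:
servo_tool(
  moves=[
    {"x": 4, "y": 38.5, "z": -22.5, "wx": -0.6, "wy": 0, "wz": 0, "hand": 5},
    {"x": 4, "y": 38.5, "z": -22.5, "wx": -0.6, "wy": 0, "wz": 0, "hand": 5},
    {"x": 4, "y": 38.5, "z": -22.5, "wx": -0.6, "wy": 0, "wz": 0, "hand": 5},
    {"x": 4, "y": 38.5, "z": -22.5, "wx": -0.6, "wy": 0, "wz": 0, "hand": 5},
    {"x": 4, "y": 38.5, "z": -22.5, "wx": -0.6, "wy": 0, "wz": 0, "hand": 5},
    {"x": 4, "y": 38.5, "z": -22.5, "wx": -0.6, "wy": 0, "wz": 0, "hand": 5},
    {"x": 4, "y": 38.5, "z": -22.5, "wx": -0.6, "wy": 0, "wz": 0, "hand": 5},
    {"x": 4, "y": 38.5, "z": -22.5, "wx": -0.6, "wy": 0, "wz": 0, "hand": 5},
    {"x": 4, "y": 38.5, "z": -22.5, "wx": -0.6, "wy": 0, "wz": 0, "hand": 5},
    {"x": 4, "y": 38.5, "z": -22.5, "wx": -0.6, "wy": 0, "wz": 0, "hand": 5},
    {"x": 4, "y": 38.5, "z": -22.5, "wx": -0.6, "wy": 0, "wz": 0, "hand": 5},
    {"x": 4, "y": 38.5, "z": -22.5, "wx": -0.6, "wy": 0, "wz": 0, "hand": 5},
    {"x": 4, "y": 38.5, "z": -22.5, "wx": -0.6, "wy": 0, "wz": 0, "hand": 5},
    {"x": 4, "y": 38.5, "z": -22.5, "wx": -0.6, "wy": 0, "wz": 0, "hand": 5},
  ],
)

```text
time: 2.32
tcp_pos: [0.5216, 0.2689, 0.2602]
ee_rot: [-2.312, 1.57, -2.317]
wrist_force: [-1.8, -1.2, -0.6]
gripper_width: 0.0499
```

```bash
python3 - <<'E'
from h import *
p,R,o=pose();print(p.round(3),R.round(3).tolist(),o['joint_positions'].round(3),o['time'])
cal,im,d=snap('wrist','w1')
np.save('pics/w1_d.npy',d);np.save('pics/w1_T.npy',cal['world_from_camera']);print(cal['world_from_camera'].round(3))
E
```

```text
[0.522 0.269 0.26 ] [[-0.001, 0.005, 1.0], [-0.001, 1.0, -0.005], [-1.0, -0.001, -0.001]] [ 0.005  0.372 -0.721  1.405  0.244  1.456 -0.714] 2.3167
[[ 1.    -0.005 -0.003  0.521]
 [-0.006 -0.95  -0.312  0.349]
 [-0.001  0.312 -0.95   0.403]
 [ 0.     0.     0.     1.   ]]
```

View pics/w1.png

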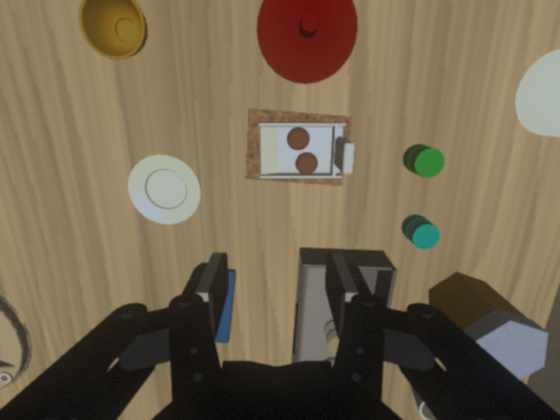

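```bash
cat > seg.py <<'E'
from h import *
def stat(W,m,name,zlo=-1,zhi=1):
    P=W[m];P=P[~np.isnan(P[:,0])];P=P[(P[:,2]>zlo)&(P[:,2]<zhi)]
    if len(P)<5: print(name,'none');return None
    r=cv2.minAreaRect((P[:,:2]*1000).astype(np.float32))
    print(name,len(P),'rect c',np.round(r[0],1),'size',np.round(r[1],1),'ang',round(r[2],1),'zmed',np.median(P[:,2]).round(4),'mean',P.mean(0).round(4))
    return P
E
python3 - <<'E'
from seg import *
cal=bot.calibration('wrist');d=np.load('pics/w1_d.npy');cal['world_from_camera']=np.load('pics/w1_T.npy')
im=cv2.imread('pics/w1.png');W=cloud(cal,d)
box=np.zeros(d.shape,bool);box[100:195,240:365]=1
stat(W,box,'handle top',0.06,0.1)
stat(W,box,'dish walls',0.018,0.03)
P=stat(W,box,'dish all',0.006,0.1)
X=W[...,0];Y=W[...,1];Z=W[...,2]
lid=np.zeros(d.shape,bool);lid[0:90,245:370]=1
stat(W,lid,'knob',0.035,0.06);stat(W,lid,'disc',0.008,0.02)
hsv=cv2.cvtColor(im,cv2.COLOR_BGR2HSV).astype(int)
nut=box&(hsv[...,0]<12)&(hsv[...,1]>120)&(hsv[...,2]<120)
stat(W,nut,'nuts')
mat=box&(hsv[...,0]>8)&(hsv[...,0]<18)&(hsv[...,1]>85)
print(hsv[112,255],hsv[180,252],hsv[200,300])
stat(W,mat,'mat',-.005,.012)
E
python3 - <<'E'
import cv2
im=cv2.imread('pics/w1.png')
cv2.imwrite('pics/w1c.png',cv2.convertScaleAbs(cv2.resize(im[0:210,230:380],None,fx=4,fy=2.85*4/2.85,interpolation=cv2.INTER_CUBIC)[:600*2],alpha=1.3)[240:])
E
```

```text
handle top 445 rect c [597.  293.8] size [12.3 33.8] ang 0.1 zmed 0.0778 mean [0.5957 0.2946 0.0759]
dish walls 1131 rect c [551.3 294.4] size [ 66.9 102.8] ang 89.8 zmed 0.0252 mean [0.5546 0.2957 0.0245]
dish all 5010 rect c [551.2 294.4] size [ 66.9 104.1] ang 89.8 zmed 0.0164 mean [0.5543 0.2948 0.0231]
knob 352 rect c [555.7 428.2] size [19.2 17.8] ang 3.7 zmed 0.048 mean [0.5552 0.4275 0.0472]
disc 6654 rect c [555.8 414.6] size [ 85.  112.8] ang 89.7 zmed 0.0145 mean [0.5554 0.4195 0.0145]
nuts 5 rect c [544.8 292. ] size [ 6.9 50.4] ang 17.6 zmed 0.0314 mean [0.5419 0.3021 0.0314]
[ 15 114 130] [ 19  87 144] [ 19  84 163]
mat 2130 rect c [545.5 298.2] size [105.9 140.3] ang 88.4 zmed 0.0034 mean [0.5317 0.306  0.0033]
```

View pics/w1c.png

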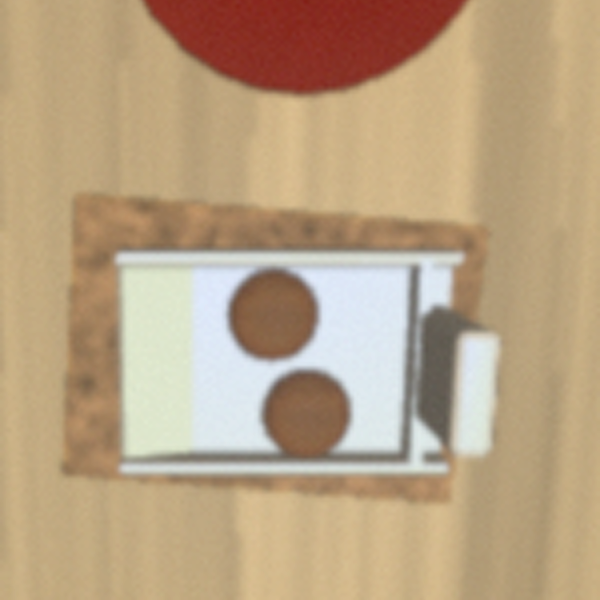

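```bash
python3 - <<'E'
from h import *
p,R,o=pose();print(p.round(4),R.round(4).tolist(),o['time'])
cal=bot.calibration('wrist');cal['world_from_camera']=np.load('pics/w1_T.npy')
q=np.array([ray(cal,230+u/4,60+v/4,0.003)[:2] for u,v in [(75,195),(490,230),(448,500),(65,470)]])*1000
print(q.round(1),q.mean(0).round(1),np.linalg.norm(q-np.roll(q,1,0),axis=1).round(1),np.degrees(np.arctan2(*(q[1]-q[0])[::-1])),np.degrees(np.arctan2(*(q[2]-q[3])[::-1])))
Rt=np.array([[0,0,1],[0,1,0],[-1,0,0.]])
for t in ([.597,.294,.11],[.597,.294,.044]): print(tog(p,R,t,Rt))
E
```

```text
[0.522  0.2681 0.2605] [[-0.0001, 0.0066, 1.0], [-0.0009, 1.0, -0.0066], [-1.0, -0.0009, -0.0001]] 2.3667
[[486.6 343.2]
 [616.3 332. ]
 [608.4 244.8]
 [480.3 255.8]] [547.9 294. ] [ 87.6 130.2  87.5 128.5] -4.924460878939407 -4.8960602873598305
(array([15.04,  2.65,  7.48]), array([-0.007, -0.   ,  0.001]))
(array([21.64,  2.65,  7.49]), array([-0.007, -0.   ,  0.001]))
```

Call:
servo_tool(
  moves=[
    {"x": 15, "y": 2.65, "z": 7.5, "wx": -0.007, "wy": 0, "wz": 0, "hand": 5},
    {"x": 15, "y": 2.65, "z": 7.5, "wx": -0.007, "wy": 0, "wz": 0, "hand": 5},
    {"x": 15, "y": 2.65, "z": 7.5, "wx": -0.007, "wy": 0, "wz": 0, "hand": 5},
    {"x": 15, "y": 2.65, "z": 7.5, "wx": -0.007, "wy": 0, "wz": 0, "hand": 5},
    {"x": 15, "y": 2.65, "z": 7.5, "wx": -0.007, "wy": 0, "wz": 0, "hand": 5},
    {"x": 17, "y": 2.65, "z": 7.5, "wx": -0.007, "wy": 0, "wz": 0, "hand": 5},
    {"x": 19, "y": 2.65, "z": 7.5, "wx": -0.007, "wy": 0, "wz": 0, "hand": 5},
    {"x": 21, "y": 2.65, "z": 7.5, "wx": -0.007, "wy": 0, "wz": 0, "hand": 5},
    {"x": 21.6, "y": 2.65, "z": 7.5, "wx": -0.007, "wy": 0, "wz": 0, "hand": 5},
    {"x": 21.6, "y": 2.65, "z": 7.5, "wx": -0.007, "wy": 0, "wz": 0, "hand": 5},
    {"x": 21.6, "y": 2.65, "z": 7.5, "wx": -0.007, "wy": 0, "wz": 0, "hand": 5},
    {"x": 21.6, "y": 2.65, "z": 7.5, "wx": -0.007, "wy": 0, "wz": 0, "hand": 5},
  ],
)

```text
time: 3.37
tcp_pos: [0.5978, 0.2957, 0.0469]
ee_rot: [0.421, 1.568, 0.422]
wrist_force: [-0.4, -0.8, 0.4]
gripper_width: 0.05
```

```bash
python3 - <<'E'
from seg import *
p,R,o=pose();print(p.round(4),R.round(4).tolist(),o['time'],o['joint_positions'].round(2))
cal,im,d=snap('wrist','w2');W=cloud(cal,d)
m=np.zeros(d.shape,bool);m[:]=1
m&=(abs(W[...,0]-.597)<.03)&(abs(W[...,1]-.294)<.04)
stat(W,m,'h',.07,.082)
E
```

```text
[0.5978 0.2957 0.0469] [[0.0027, -0.0012, 1.0], [0.0012, 1.0, 0.0012], [-1.0, 0.0012, 0.0027]] 3.3667 [-0.09  0.69 -0.63  1.44  0.43  1.14 -0.78]
h 2863 rect c [597.7 294.1] size [59.9 34.1] ang 3.0 zmed 0.078 mean [0.5972 0.2977 0.0771]
```

View pics/w2.png

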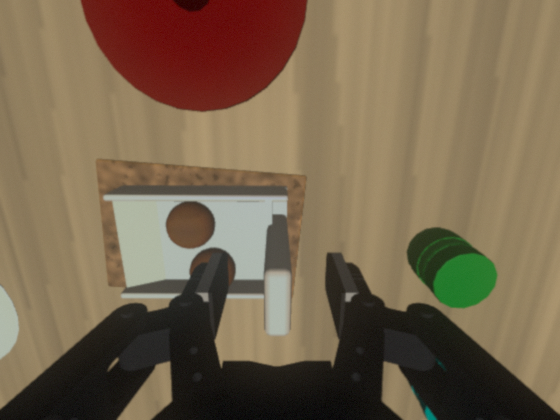

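Call:
servo_tool(
  moves=[
    {"x": 0.2, "y": -0.1, "z": 0, "wx": 0, "wy": 0, "wz": 0, "hand": 2.5},
    {"x": 0.2, "y": -0.1, "z": 0, "wx": 0, "wy": 0, "wz": 0, "hand": 0},
    {"x": 0.2, "y": -0.1, "z": 0, "wx": 0, "wy": 0, "wz": 0, "hand": 0},
    {"x": 0.2, "y": -0.1, "z": 0, "wx": 0, "wy": 0, "wz": 0, "hand": 0},
    {"x": 0.2, "y": -0.1, "z": 0, "wx": 0, "wy": 0, "wz": 0, "hand": 0},
    {"x": 0.2, "y": -0.1, "z": 0, "wx": 0, "wy": 0, "wz": 0, "hand": 0},
    {"x": -0.2, "y": -0.1, "z": 0, "wx": 0, "wy": 0, "wz": 0, "hand": 0},
    {"x": -0.8, "y": -0.1, "z": 0, "wx": 0, "wy": 0, "wz": 0, "hand": 0},
    {"x": -1.4, "y": -0.1, "z": 0, "wx": 0, "wy": 0, "wz": 0, "hand": 0},
    {"x": -2, "y": -0.1, "z": 0, "wx": 0, "wy": 0, "wz": 0, "hand": 0},
    {"x": -2, "y": -0.1, "z": 0, "wx": 0, "wy": 0, "wz": 0, "hand": 0},
  ],
  newtons=60,
)

```text
time: 4.33
tcp_pos: [0.5972, 0.2952, 0.0664]
ee_rot: [0.582, 1.569, 0.584]
wrist_force: [0.5, -0.1, -2.7]
gripper_width: 0.0113
```

```bash
python3 - <<'E'
from seg import *
p,R,o=pose();print(p.round(4),R.round(4).tolist(),o['time'],o['joint_positions'].round(2),o['ft_torque'])
cal,im,d=snap('wrist','w3')
cal,im,d=snap('top','t3');W=cloud(cal,d);hsv=cv2.cvtColor(im,cv2.COLOR_RGB2HSV)
m=((hsv[...,0]<6)|(hsv[...,0]>174))&(hsv[...,1]>150)&(W[...,1]<-.2)
P=stat(W,m,'box rim',.04,.05)
print(cv2.minEnclosingCircle((P[:,:2]*1000).astype(np.float32)))
E
```

```text
[0.5972 0.2952 0.0664] [[0.0018, -0.0021, 1.0], [0.0012, 1.0, 0.0021], [-1.0, 0.0012, 0.0018]] 4.3333 [-0.09  0.67 -0.63  1.42  0.41  1.18 -0.77] [ 0.09193148 -0.14941436 -0.00136565]
box rim 242 rect c [ 477.2 -389.2] size [105.9 107.6] ang 14.9 zmed 0.0438 mean [ 0.4747 -0.3828  0.0439]
((477.5094909667969, -388.911376953125), 54.72932815551758)
```

View pics/w3.png

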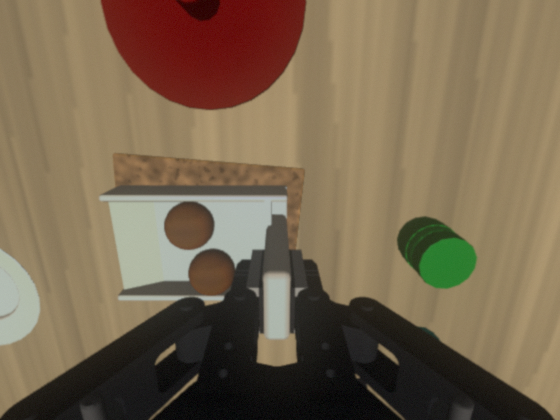

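```bash
cat > rows.py <<'E'
import numpy as np
def ease(n): 
    t=np.arange(1,n+1)/n; return (1-np.cos(np.pi*t))/2
E
python3 -c "
from rows import *
print((ease(18)).round(3)); print(ease(9).round(2))"
```

```text
[0.008 0.03  0.067 0.117 0.179 0.25  0.329 0.413 0.5   0.587 0.671 0.75
 0.821 0.883 0.933 0.97  0.992 1.   ]
[0.03 0.12 0.25 0.41 0.59 0.75 0.88 0.97 1.  ]
```

Call:
servo_tool(
  moves=[
    {"x": -0.3, "y": -0.3, "z": 0, "wx": 0, "wy": 0, "wz": 0, "hand": 0},
    {"x": -1.2, "y": -1.1, "z": 0, "wx": 0.01, "wy": 0, "wz": 0, "hand": 0},
    {"x": -2.6, "y": -2.5, "z": -0.1, "wx": 0.02, "wy": 0, "wz": 0, "hand": 0},
    {"x": -4.3, "y": -4.4, "z": -0.1, "wx": 0.04, "wy": 0, "wz": 0, "hand": 0},
    {"x": -6.1, "y": -6.8, "z": -0.2, "wx": 0.06, "wy": 0, "wz": 0, "hand": 0},
    {"x": -7.8, "y": -9.4, "z": -0.3, "wx": 0.085, "wy": 0, "wz": 0, "hand": 0},
    {"x": -9.2, "y": -12.4, "z": -0.4, "wx": 0.11, "wy": 0, "wz": 0, "hand": 0},
    {"x": -10.1, "y": -15.6, "z": -0.5, "wx": 0.14, "wy": 0, "wz": 0, "hand": 0},
    {"x": -10.4, "y": -18.9, "z": -0.6, "wx": 0.17, "wy": 0, "wz": 0, "hand": 0},
    {"x": -10.4, "y": -22.2, "z": -0.8, "wx": 0.2, "wy": 0, "wz": 0, "hand": 0},
    {"x": -10.4, "y": -25.4, "z": -0.9, "wx": 0.23, "wy": 0, "wz": 0, "hand": 0},
    {"x": -10.4, "y": -28.4, "z": -1, "wx": 0.255, "wy": 0, "wz": 0, "hand": 0},
    {"x": -10.4, "y": -31, "z": -1.1, "wx": 0.28, "wy": 0, "wz": 0, "hand": 0},
    {"x": -10.4, "y": -33.4, "z": -1.2, "wx": 0.3, "wy": 0, "wz": 0, "hand": 0},
    {"x": -10.4, "y": -35.3, "z": -1.2, "wx": 0.32, "wy": 0, "wz": 0, "hand": 0},
    {"x": -10.4, "y": -36.7, "z": -1.3, "wx": 0.33, "wy": 0, "wz": 0, "hand": 0},
    {"x": -10.4, "y": -37.5, "z": -1.3, "wx": 0.337, "wy": 0, "wz": 0, "hand": 0},
    {"x": -10.4, "y": -37.8, "z": -1.3, "wx": 0.34, "wy": 0, "wz": 0, "hand": 0},
    {"x": -10.4, "y": -37.8, "z": -1.3, "wx": 0.34, "wy": 0, "wz": 0, "hand": 0},
  ],
)

```text
time: 6.02
tcp_pos: [0.5845, -0.0832, 0.1687]
ee_rot: [1.827, 1.57, 1.489]
wrist_force: [-0.4, 0.6, -2.7]
gripper_width: 0.0112
```

```bash
python3 - <<'E'
from seg import *
p,R,o=pose();print(p.round(4),R.round(4).tolist(),o['time'],o['joint_positions'].round(2),o['gripper_width'])
psi=-.681
R0=np.array([[0,0,1],[0,1,0],[-1,0,0.]])
Rt=Rn.from_euler('z',psi).as_matrix()@R0
print(tog(p,R,[.571,-.4626,.17],Rt))
cal,im,d=snap('wrist','w4')
E
```

```text
[ 0.5845 -0.0832  0.1687] [[0.0, 0.3314, 0.9435], [0.0005, 0.9435, -0.3314], [-1.0, 0.0005, -0.0001]] 6.0167 [ 0.5   0.4  -0.54  1.54  0.21  1.26 -0.41] 0.011220187768750407
(array([ -0.15, -36.25,  11.3 ]), array([ 0.343, -0.   , -0.   ]))
```

View pics/w4.png

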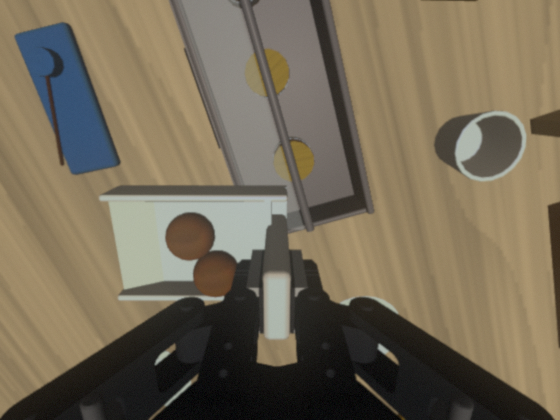

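Call:
servo_tool(
  moves=[
    {"x": 0, "y": -0.3, "z": 0.1, "wx": 0, "wy": 0, "wz": 0, "hand": 0},
    {"x": 0, "y": -1.1, "z": 0.3, "wx": 0.01, "wy": 0, "wz": 0, "hand": 0},
    {"x": 0, "y": -2.4, "z": 0.8, "wx": 0.02, "wy": 0, "wz": 0, "hand": 0},
    {"x": 0, "y": -4.2, "z": 1.3, "wx": 0.04, "wy": 0, "wz": 0, "hand": 0},
    {"x": 0, "y": -6.5, "z": 2, "wx": 0.06, "wy": 0, "wz": 0, "hand": 0},
    {"x": 0, "y": -9, "z": 2.8, "wx": 0.085, "wy": 0, "wz": 0, "hand": 0},
    {"x": 0, "y": -11.9, "z": 3.7, "wx": 0.11, "wy": 0, "wz": 0, "hand": 0},
    {"x": 0, "y": -14.9, "z": 4.7, "wx": 0.14, "wy": 0, "wz": 0, "hand": 0},
    {"x": 0, "y": -18.1, "z": 5.6, "wx": 0.17, "wy": 0, "wz": 0, "hand": 0},
    {"x": 0, "y": -21.2, "z": 6.6, "wx": 0.2, "wy": 0, "wz": 0, "hand": 0},
    {"x": 0, "y": -24.3, "z": 7.6, "wx": 0.23, "wy": 0, "wz": 0, "hand": 0},
    {"x": 0, "y": -27.1, "z": 8.5, "wx": 0.255, "wy": 0, "wz": 0, "hand": 0},
    {"x": 0, "y": -29.7, "z": 9.3, "wx": 0.28, "wy": 0, "wz": 0, "hand": 0},
    {"x": 0, "y": -32, "z": 10, "wx": 0.3, "wy": 0, "wz": 0, "hand": 0},
    {"x": 0, "y": -33.8, "z": 10.5, "wx": 0.32, "wy": 0, "wz": 0, "hand": 0},
    {"x": 0, "y": -35.1, "z": 10.9, "wx": 0.33, "wy": 0, "wz": 0, "hand": 0},
    {"x": 0, "y": -35.9, "z": 11.2, "wx": 0.338, "wy": 0, "wz": 0, "hand": 0},
    {"x": 0, "y": -36.2, "z": 11.3, "wx": 0.343, "wy": 0, "wz": 0, "hand": 0},
    {"x": 0, "y": -36.2, "z": 11.3, "wx": 0.343, "wy": 0, "wz": 0, "hand": 0},
  ],
)

```text
time: 7.65
tcp_pos: [0.5701, -0.4638, 0.168]
ee_rot: [-2.645, 1.57, 2.955]
wrist_force: [-0.6, 0.3, -2.9]
gripper_width: 0.0111
```

```bash
python3 - <<'E'
from seg import *
p,R,o=pose();print(p.round(4),R.round(4).tolist(),o['time'],o['joint_positions'].round(2),o['gripper_width'])
cal,im,d=snap('top','t5');W=cloud(cal,d);hsv=cv2.cvtColor(im,cv2.COLOR_RGB2HSV)
m=((hsv[...,0]<6)|(hsv[...,0]>174))&(hsv[...,1]>150)&(W[...,1]<-.2)
P=stat(W,m,'box',-.04,.05);print(np.percentile(P,[1,99],axis=0))
cal,im,d=snap('scene','s5');W=cloud(cal,d);hsv=cv2.cvtColor(im,cv2.COLOR_RGB2HSV)
m=((hsv[...,0]<6)|(hsv[...,0]>174))&(hsv[...,1]>150)&(W[...,1]<-.2)
P=stat(W,m,'box',-.04,.05);print(np.percentile(P,[1,99],axis=0))
cal,im,d=snap('wrist','w5')
# tilt plan
psi=-.681;u=np.array([np.cos(psi),np.sin(psi),0])
R0=np.array([[0,0,1],[0,1,0],[-1,0,0.]])
box=np.array([.480,-.389,0])
for th in [0,10,20,25,30,35,40,45,48]:
    Rd=Rn.from_euler('z',psi).as_matrix()@Rn.from_euler('y',-th,degrees=True).as_matrix()
    lip=box+.02*u+np.array([0,0,.142-.062*min(th/20,1)])
    t=lip+Rd@np.array([.097,0,.028])
    print(th,tog(p,R,t,Rd@R0))
E
```

```text
[ 0.5701 -0.4638  0.168 ] [[-0.0008, 0.6313, 0.7755], [0.0001, 0.7755, -0.6313], [-1.0, -0.0004, -0.0007]] 7.65 [ 0.82  0.69 -0.33  1.08  0.21  1.41 -0.16] 0.011058409273369334
box 1571 rect c [ 641.9 -335.7] size [452.5 107.4] ang 17.9 zmed 0.0064 mean [ 0.4791 -0.3955  0.0156]
[[ 4.26105903e-01 -4.41274462e-01  1.89879615e-04]
 [ 5.27386169e-01 -3.36088702e-01  4.69013441e-02]]
box 1700 rect c [ 149.6 -471.2] size [1567.2  544. ] ang 0.4 zmed 0.0232 mean [ 0.4205 -0.3956  0.0229]
[[-0.62573353 -0.73120924 -0.02343562]
 [ 0.93121853 -0.23791802  0.04729717]]
0 (array([-0.2 ,  0.14, -0.01]), array([-0.002, -0.001,  0.   ]))
10 (array([ 1.26,  0.14, -0.64]), array([-0.002, -0.175,  0.001]))
20 (array([ 2.86,  0.14, -1.55]), array([-0.002, -0.35 ,  0.001]))
25 (array([ 2.17,  0.13, -2.1 ]), array([-0.002, -0.437,  0.001]))
30 (array([ 1.53,  0.13, -2.71]), array([-0.002, -0.524,  0.001]))
35 (array([ 0.95,  0.13, -3.37]), array([-0.002, -0.612,  0.001]))
40 (array([ 0.43,  0.13, -4.08]), array([-0.002, -0.699,  0.001]))
45 (array([-0.03,  0.13, -4.83]), array([-0.002, -0.786,  0.001]))
48 (array([-0.27,  0.13, -5.3 ]), array([-0.002, -0.838,  0.001]))
```

View pics/w5.png

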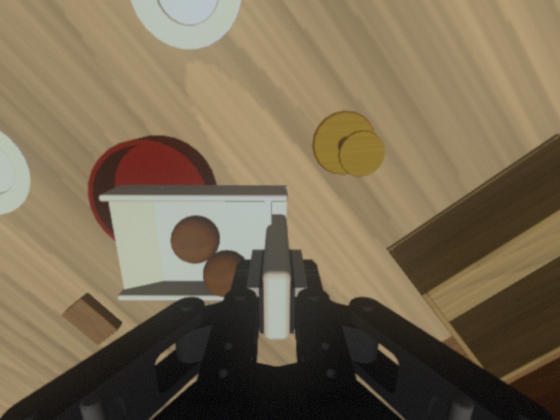

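View pics/s5.png

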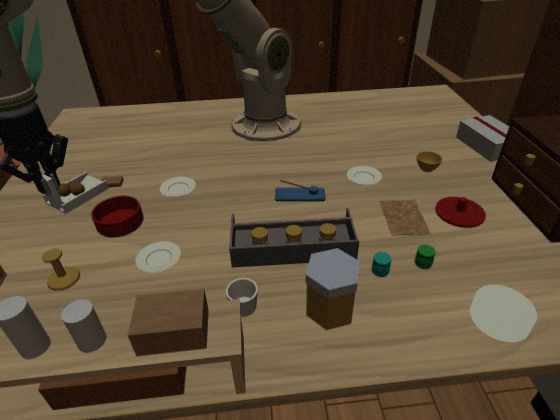

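Call:
servo_tool(
  moves=[
    {"x": 0.3, "y": 0.1, "z": -0.2, "wx": 0, "wy": -0.05, "wz": 0, "hand": 0},
    {"x": 1, "y": 0.1, "z": -0.5, "wx": 0, "wy": -0.14, "wz": 0, "hand": 0},
    {"x": 1.8, "y": 0.1, "z": -0.9, "wx": 0, "wy": -0.23, "wz": 0, "hand": 0},
    {"x": 2.5, "y": 0.1, "z": -1.3, "wx": 0, "wy": -0.31, "wz": 0, "hand": 0},
    {"x": 2.86, "y": 0.1, "z": -1.55, "wx": 0, "wy": -0.35, "wz": 0, "hand": 0},
    {"x": 2.86, "y": 0.1, "z": -1.55, "wx": 0, "wy": -0.35, "wz": 0, "hand": 0},
    {"x": 2.5, "y": 0.1, "z": -1.8, "wx": 0, "wy": -0.395, "wz": 0, "hand": 0},
    {"x": 2.17, "y": 0.1, "z": -2.1, "wx": 0, "wy": -0.437, "wz": 0, "hand": 0},
    {"x": 1.85, "y": 0.1, "z": -2.4, "wx": 0, "wy": -0.48, "wz": 0, "hand": 0},
    {"x": 1.53, "y": 0.1, "z": -2.7, "wx": 0, "wy": -0.524, "wz": 0, "hand": 0},
    {"x": 1.4, "y": 0.1, "z": -2.85, "wx": 0, "wy": -0.545, "wz": 0, "hand": 0},
    {"x": 1.25, "y": 0.1, "z": -3, "wx": 0, "wy": -0.567, "wz": 0, "hand": 0},
    {"x": 1.1, "y": 0.1, "z": -3.2, "wx": 0, "wy": -0.59, "wz": 0, "hand": 0},
    {"x": 0.95, "y": 0.1, "z": -3.4, "wx": 0, "wy": -0.612, "wz": 0, "hand": 0},
    {"x": 0.7, "y": 0.1, "z": -3.7, "wx": 0, "wy": -0.655, "wz": 0, "hand": 0},
    {"x": 0.43, "y": 0.1, "z": -4.1, "wx": 0, "wy": -0.7, "wz": 0, "hand": 0},
    {"x": 0.2, "y": 0.1, "z": -4.45, "wx": 0, "wy": -0.743, "wz": 0, "hand": 0},
    {"x": 0, "y": 0.1, "z": -4.8, "wx": 0, "wy": -0.785, "wz": 0, "hand": 0},
    {"x": 0, "y": 0.1, "z": -4.8, "wx": 0, "wy": -0.785, "wz": 0, "hand": 0},
    {"x": 0, "y": 0.1, "z": -4.8, "wx": 0, "wy": -0.785, "wz": 0, "hand": 0},
  ],
)

```text
time: 9.47
tcp_pos: [0.5351, -0.4307, 0.1689]
ee_rot: [-0.002, 0.787, -0.681]
wrist_force: [0.5, -0.7, -1.4]
gripper_width: 0.0112
```

```bash
python3 - <<'E'
from seg import *
p,R,o=pose();print(p.round(4),R.round(4).tolist(),o['time'],o['joint_positions'].round(2),o['gripper_width'])
snap('scene','s6');snap('wrist','w6')
E
```

```text
[ 0.5351 -0.4307  0.1689] [[0.5485, 0.6283, 0.5518], [-0.4442, 0.778, -0.4443], [-0.7084, -0.0014, 0.7058]] 9.4667 [ 0.77  0.15 -0.18  2.07  0.53  0.16 -0.57] 0.011208857716712279
```

View pics/w6.png

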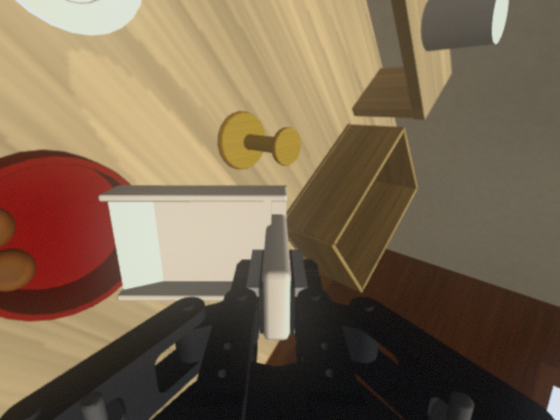

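View pics/s6.png

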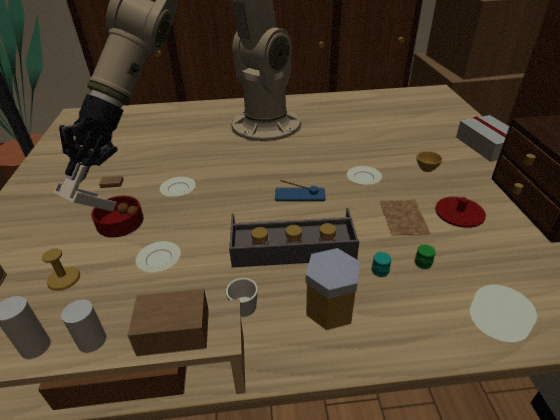

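```bash
python3 - <<'E'
from seg import *
p,R,o=pose()
R0=np.array([[0,0,1],[0,1,0],[-1,0,0.]])
def Rz(y):return Rn.from_euler('z',y).as_matrix()@R0
print(tog(p,R,[.545,-.44,.21],Rz(-.681)@Rn.from_euler('y',-.39).as_matrix().T if 0 else Rn.from_euler('z',-.681).as_matrix()@Rn.from_euler('y',-.39).as_matrix()@R0))
print(tog(p,R,[.571,-.4626,.18],Rz(-.681)))
E
```

```text
(array([-1.97, -0.07,  3.75]), array([ 0.001,  0.395, -0.   ]))
(array([ 2.59, -0.19,  4.07]), array([0.001, 0.785, 0.   ]))
```

Call:
servo_tool(
  moves=[
    {"x": -0.5, "y": 0, "z": 1, "wx": 0, "wy": 0.06, "wz": 0, "hand": 0},
    {"x": -1.2, "y": 0, "z": 2, "wx": 0, "wy": 0.16, "wz": 0, "hand": 0},
    {"x": -1.8, "y": 0, "z": 3, "wx": 0, "wy": 0.27, "wz": 0, "hand": 0},
    {"x": -2, "y": -0.1, "z": 3.75, "wx": 0, "wy": 0.39, "wz": 0, "hand": 0},
    {"x": -1, "y": -0.1, "z": 3.9, "wx": 0, "wy": 0.5, "wz": 0, "hand": 0},
    {"x": 0.3, "y": -0.2, "z": 4, "wx": 0, "wy": 0.6, "wz": 0, "hand": 0},
    {"x": 1.5, "y": -0.2, "z": 4.1, "wx": 0, "wy": 0.69, "wz": 0, "hand": 0},
    {"x": 2.3, "y": -0.2, "z": 4.1, "wx": 0, "wy": 0.75, "wz": 0, "hand": 0},
    {"x": 2.6, "y": -0.2, "z": 4.1, "wx": 0, "wy": 0.785, "wz": 0, "hand": 0},
    {"x": 2.6, "y": -0.2, "z": 4.1, "wx": 0, "wy": 0.785, "wz": 0, "hand": 0},
  ],
)

```text
time: 10.4
tcp_pos: [0.571, -0.4632, 0.1766]
ee_rot: [2.43, 1.564, 1.75]
wrist_force: [-1.0, -0.9, -2.4]
gripper_width: 0.011
```

```bash
python3 - <<'E'
from seg import *
p,R,o=pose();print(p.round(4),R.round(4).tolist(),o['time'],o['joint_positions'].round(2),o['gripper_width'])
R0=np.array([[0,0,1],[0,1,0],[-1,0,0.]])
def Rz(y):return Rn.from_euler('z',y).as_matrix()@R0
print(tog(p,R,[.585,-.083,.17],Rz(-.34)))
E
```

```text
[ 0.571  -0.4632  0.1766] [[-0.0012, 0.6289, 0.7775], [0.0066, 0.7775, -0.6289], [-1.0, 0.0044, -0.0051]] 10.4 [ 0.84  0.69 -0.38  1.05  0.23  1.44 -0.17] 0.010970086821980515
(array([  0.91,  30.44, -22.82]), array([-0.34 , -0.004, -0.005]))
```

Call:
servo_tool(
  moves=[
    {"x": 0, "y": 0.6, "z": -0.4, "wx": -0.01, "wy": 0, "wz": 0, "hand": 0},
    {"x": 0.1, "y": 2, "z": -1.5, "wx": -0.02, "wy": 0, "wz": 0, "hand": 0},
    {"x": 0.2, "y": 4.3, "z": -3.2, "wx": -0.05, "wy": 0, "wz": 0, "hand": 0},
    {"x": 0.3, "y": 7, "z": -5.2, "wx": -0.08, "wy": 0, "wz": 0, "hand": 0},
    {"x": 0.4, "y": 10, "z": -7.5, "wx": -0.11, "wy": 0, "wz": 0, "hand": 0},
    {"x": 0.5, "y": 13.2, "z": -9.9, "wx": -0.15, "wy": 0, "wz": 0, "hand": 0},
    {"x": 0.6, "y": 16.5, "z": -12.4, "wx": -0.18, "wy": 0, "wz": 0, "hand": 0},
    {"x": 0.7, "y": 19.8, "z": -14.9, "wx": -0.22, "wy": 0, "wz": 0, "hand": 0},
    {"x": 0.8, "y": 23, "z": -17.2, "wx": -0.26, "wy": 0, "wz": 0, "hand": 0},
    {"x": 0.9, "y": 26, "z": -19.5, "wx": -0.29, "wy": 0, "wz": 0, "hand": 0},
    {"x": 0.9, "y": 28.5, "z": -21.3, "wx": -0.32, "wy": 0, "wz": 0, "hand": 0},
    {"x": 0.9, "y": 30, "z": -22.5, "wx": -0.335, "wy": 0, "wz": 0, "hand": 0},
    {"x": 0.9, "y": 30.4, "z": -22.8, "wx": -0.34, "wy": 0, "wz": 0, "hand": 0},
  ],
)

```text
time: 11.48
tcp_pos: [0.5841, -0.0773, 0.1719]
ee_rot: [0.786, 1.567, 0.453]
wrist_force: [0.3, 0.7, -2.7]
gripper_width: 0.011
```

```bash
python3 - <<'E'
from seg import *
p,R,o=pose();print(p.round(4),R.round(4).tolist(),o['time'],o['joint_positions'].round(2),o['gripper_width'])
R0=np.array([[0,0,1],[0,1,0],[-1,0,0.]])
def Rz(y):return Rn.from_euler('z',y).as_matrix()@R0
print(tog(p,R,[.599,.290,.14],Rz(-.085)))
E
```

```text
[ 0.5841 -0.0773  0.1719] [[0.0032, 0.3268, 0.9451], [0.0015, 0.9451, -0.3268], [-1.0, 0.0025, 0.0025]] 11.4833 [ 0.53  0.4  -0.59  1.54  0.23  1.27 -0.42] 0.011033591787656435
(array([  3.26,  35.19, -10.6 ]), array([-0.248,  0.003, -0.002]))
```

Call:
servo_tool(
  moves=[
    {"x": 0, "y": 0.7, "z": -0.2, "wx": -0.01, "wy": 0, "wz": 0, "hand": 0},
    {"x": 0, "y": 2.4, "z": -0.7, "wx": -0.02, "wy": 0, "wz": 0, "hand": 0},
    {"x": 0, "y": 5, "z": -1.5, "wx": -0.04, "wy": 0, "wz": 0, "hand": 0},
    {"x": 0, "y": 8.2, "z": -2.5, "wx": -0.06, "wy": 0, "wz": 0, "hand": 0},
    {"x": 0, "y": 11.7, "z": -3.5, "wx": -0.08, "wy": 0, "wz": 0, "hand": 0},
    {"x": 0, "y": 15.4, "z": -4.6, "wx": -0.11, "wy": 0, "wz": 0, "hand": 0},
    {"x": 0, "y": 19.2, "z": -5.8, "wx": -0.135, "wy": 0, "wz": 0, "hand": 0},
    {"x": 0, "y": 23, "z": -6.9, "wx": -0.16, "wy": 0, "wz": 0, "hand": 0},
    {"x": 0.5, "y": 26.6, "z": -8, "wx": -0.19, "wy": 0, "wz": 0, "hand": 0},
    {"x": 1.2, "y": 30, "z": -9, "wx": -0.21, "wy": 0, "wz": 0, "hand": 0},
    {"x": 2.2, "y": 33, "z": -9.9, "wx": -0.23, "wy": 0, "wz": 0, "hand": 0},
    {"x": 3, "y": 34.6, "z": -10.4, "wx": -0.245, "wy": 0.003, "wz": -0.002, "hand": 0},
    {"x": 3.2, "y": 35.2, "z": -10.6, "wx": -0.248, "wy": 0.003, "wz": -0.002, "hand": 0},
    {"x": 3.2, "y": 35.2, "z": -10.6, "wx": -0.248, "wy": 0.003, "wz": -0.002, "hand": 0},
    {"x": 3.2, "y": 35.2, "z": -10.6, "wx": -0.248, "wy": 0.003, "wz": -0.002, "hand": 0},
  ],
)

```text
time: 12.73
tcp_pos: [0.6026, 0.2827, 0.1382]
ee_rot: [-2.464, 1.567, -2.559]
wrist_force: [0.5, -0.5, -2.7]
gripper_width: 0.0115
```

```bash
python3 - <<'E'
from seg import *
p,R,o=pose();print(p.round(4),R.round(4).tolist(),o['time'],o['joint_positions'].round(2),o['gripper_width'])
R0=np.array([[0,0,1],[0,1,0],[-1,0,0.]])
def Rz(y):return Rn.from_euler('z',y).as_matrix()@R0
print(tog(p,R,[.599,.290,.0455],Rz(-.085)))
cal,im,d=snap('wrist','w7');W=cloud(cal,d)
m=np.zeros(d.shape,bool);m[170:310,90:300]=1
stat(W,m,'dish',.08,.13)
P=stat(W,m,'dish walls',p[2]-.042+.018,p[2]-.042+.03)
A=np.linalg.lstsq(np.c_[P[:,:2]-P[:,:2].mean(0),np.ones(len(P))],P[:,2],rcond=None)[0];print('slope',A)
E
```

```text
[0.6026 0.2827 0.1382] [[-0.0032, 0.0947, 0.9955], [-0.0021, 0.9955, -0.0947], [-1.0, -0.0024, -0.003]] 12.7333 [-0.05  0.62 -0.68  1.35  0.39  1.31 -0.83] 0.011463392028996372
(array([ 9.27,  0.71, -0.4 ]), array([-0.01 , -0.003,  0.002]))
dish 16814 rect c [555.7 286.1] size [ 68.9 104.2] ang 84.5 zmed 0.1046 mean [0.5487 0.2902 0.1083]
dish walls 3179 rect c [555.7 286.1] size [ 68.8 104.3] ang 84.6 zmed 0.1199 mean [0.5546 0.2953 0.1192]
slope [0.00755175 0.00617367 0.11920104]
```

View pics/w7.png

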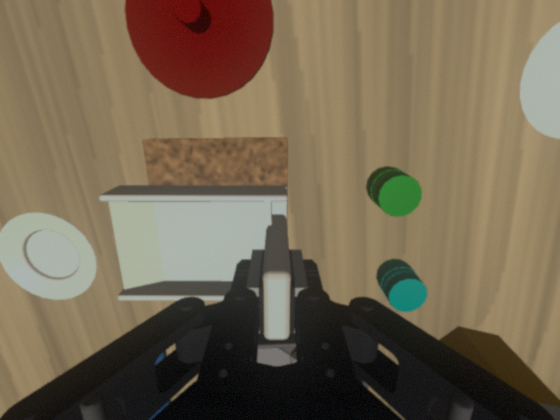

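Call:
servo_tool(
  moves=[
    {"x": 1, "y": 0.7, "z": -0.3, "wx": -0.01, "wy": 0, "wz": 0, "hand": 0},
    {"x": 3, "y": 0.7, "z": -0.3, "wx": -0.01, "wy": -0.003, "wz": 0.002, "hand": 0},
    {"x": 5, "y": 0.7, "z": -0.3, "wx": -0.01, "wy": -0.003, "wz": 0.002, "hand": 0},
    {"x": 7, "y": 0.7, "z": -0.3, "wx": -0.01, "wy": -0.003, "wz": 0.002, "hand": 0},
    {"x": 8.2, "y": 0.7, "z": -0.3, "wx": -0.01, "wy": -0.003, "wz": 0.002, "hand": 0},
    {"x": 8.7, "y": 0.7, "z": -0.3, "wx": -0.01, "wy": -0.003, "wz": 0.002, "hand": 0},
    {"x": 8.9, "y": 0.7, "z": -0.3, "wx": -0.01, "wy": -0.003, "wz": 0.002, "hand": 0},
    {"x": 9.1, "y": 0.7, "z": -0.3, "wx": -0.01, "wy": -0.003, "wz": 0.002, "hand": 0},
    {"x": 9.2, "y": 0.7, "z": -0.3, "wx": -0.01, "wy": -0.003, "wz": 0.002, "hand": 0},
    {"x": 9.2, "y": 0.7, "z": -0.3, "wx": -0.01, "wy": -0.003, "wz": 0.002, "hand": 0},
    {"x": 9.2, "y": 0.7, "z": -0.3, "wx": -0.01, "wy": -0.003, "wz": 0.002, "hand": 0},
  ],
)

```text
time: 13.7
tcp_pos: [0.5998, 0.2916, 0.0472]
ee_rot: [0.88, 1.569, 0.797]
wrist_force: [-0.1, -0.1, -2.4]
gripper_width: 0.0115
```

```bash
python3 - <<'E'
from seg import *
p,R,o=pose();print(p.round(4),R.round(4).tolist(),o['time'],o['joint_positions'].round(2),o['gripper_width'],o['wrist_force'])
cal,im,d=snap('wrist','w8');W=cloud(cal,d)
m=np.zeros(d.shape,bool);m[170:310,90:300]=1
P=stat(W,m,'dish walls',p[2]-.042+.018,p[2]-.042+.03)
A=np.linalg.lstsq(np.c_[P[:,:2]-P[:,:2].mean(0),np.ones(len(P))],P[:,2],rcond=None)[0];print('slope',A)
E
```

```text
[0.5998 0.2916 0.0472] [[0.0011, 0.0829, 0.9966], [0.0011, 0.9966, -0.0829], [-1.0, 0.0012, 0.001]] 13.7 [-0.07  0.7  -0.65  1.44  0.44  1.15 -0.87] 0.011486833968659238 [-0.11935068 -0.10519623 -2.35760041]
dish walls 3128 rect c [553.2 294.4] size [ 68.7 103.8] ang 85.2 zmed 0.0288 mean [0.5528 0.3044 0.0281]
slope [0.01046132 0.0080095  0.02810599]
```

View pics/w8.png

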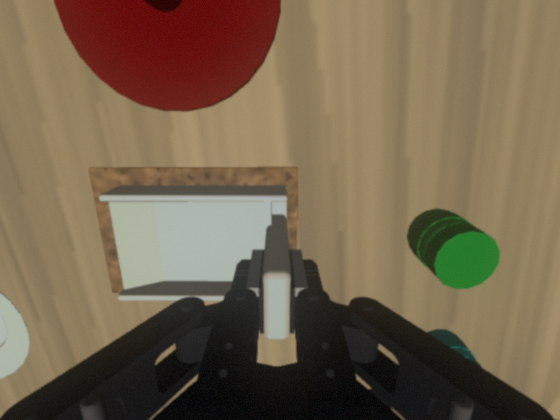

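Call:
servo_tool(
  moves=[
    {"x": 0.2, "y": -0.05, "z": 0, "wx": 0, "wy": 0, "wz": 0, "hand": 0},
    {"x": 0.4, "y": -0.05, "z": 0, "wx": 0, "wy": 0, "wz": 0, "hand": 0},
    {"x": 0.4, "y": -0.05, "z": 0, "wx": 0, "wy": 0, "wz": 0, "hand": 0},
    {"x": 0.4, "y": -0.05, "z": 0, "wx": 0, "wy": 0, "wz": 0, "hand": 1.5},
    {"x": 0.4, "y": -0.05, "z": 0, "wx": 0, "wy": 0, "wz": 0, "hand": 2.5},
    {"x": 0.4, "y": -0.05, "z": 0, "wx": 0, "wy": 0, "wz": 0, "hand": 3.5},
    {"x": 0.4, "y": -0.05, "z": 0, "wx": 0, "wy": 0, "wz": 0, "hand": 3.5},
    {"x": -1, "y": -0.05, "z": 0, "wx": 0, "wy": 0, "wz": 0, "hand": 3.5},
    {"x": -4, "y": -0.05, "z": 0, "wx": 0, "wy": 0, "wz": 0, "hand": 4},
    {"x": -8, "y": -0.05, "z": 0, "wx": 0, "wy": 0, "wz": 0, "hand": 4},
    {"x": -12, "y": -0.05, "z": 0, "wx": 0, "wy": 0, "wz": 0, "hand": 4},
    {"x": -12, "y": -0.05, "z": 0, "wx": 0, "wy": 0, "wz": 0, "hand": 4},
  ],
)

```text
time: 14.75
tcp_pos: [0.6022, 0.2936, 0.1772]
ee_rot: [0.655, 1.557, 0.572]
wrist_force: [0.6, 1.4, 1.1]
gripper_width: 0.0398
```

```bash
python3 - <<'E'
from seg import *
p,R,o=pose();print(p.round(4),R.round(4).tolist(),o['time'],o['joint_positions'].round(2),o['gripper_width'],o['wrist_force'])
cal,im,d=snap('wrist','w9');W=cloud(cal,d)
m=(abs(W[...,0]-.553)<.1)&(abs(W[...,1]-.294)<.06)
P=stat(W,m,'dish walls',.02,.03)
stat(W,m,'handle',.06,.09)
A=np.linalg.lstsq(np.c_[P[:,:2]-P[:,:2].mean(0),np.ones(len(P))],P[:,2],rcond=None)[0];print('slope',A)
hsv=cv2.cvtColor(im,cv2.COLOR_RGB2HSV)
m=((hsv[...,0]<6)|(hsv[...,0]>174))&(hsv[...,1]>150)
stat(W,m&(abs(W[...,1]-.428)<.07),'knob',.03,.06)
P=stat(W,m,'disc',.006,.02)
E
```

```text
[0.6022 0.2936 0.1772] [[0.0118, 0.0828, 0.9965], [0.0076, 0.9965, -0.0829], [-0.9999, 0.0085, 0.0111]] 14.75 [-0.06  0.59 -0.69  1.3   0.37  1.36 -0.82] 0.03977564437133251 [0.64828931 1.38077826 1.1353382 ]
dish walls 1076 rect c [552.9 294.1] size [ 68.2 103.4] ang 85.1 zmed 0.0251 mean [0.5545 0.298  0.0246]
handle 586 rect c [598.9 290.5] size [33.4 11.3] ang 84.9 zmed 0.0779 mean [0.5992 0.2926 0.0768]
slope [0.00441482 0.00090758 0.0246211 ]
knob 604 rect c [556.  428.5] size [19.4 18.3] ang 37.2 zmed 0.0481 mean [0.5569 0.4275 0.0466]
disc 10912 rect c [554.9 419.4] size [ 91.3 111.3] ang 85.5 zmed 0.0146 mean [0.5558 0.4242 0.0146]
```

View pics/w9.png

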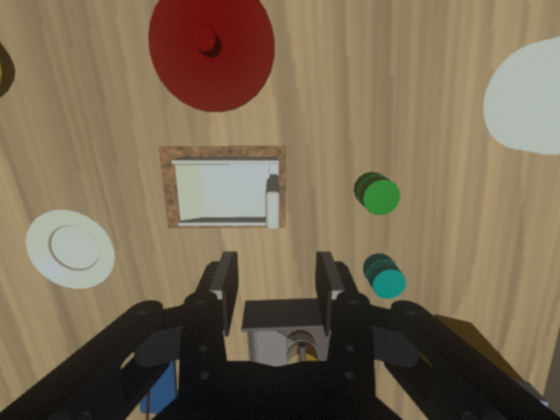

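```bash
python3 - <<'E'
from seg import *
p,R,o=pose()
R0=np.array([[0,0,1],[0,1,0],[-1,0,0.]])
def Rz(y):return Rn.from_euler('z',y).as_matrix()@R0
for z in (.10,.0215):print(tog(p,R,[.556,.4285,z],Rz(.5)))
E
```

```text
(array([ 7.36, 13.1 , -5.71]), array([-0.583,  0.01 , -0.004]))
(array([15.21, 13.05, -5.78]), array([-0.583,  0.01 , -0.004]))
```

Call:
servo_tool(
  moves=[
    {"x": 3, "y": 4, "z": -1.8, "wx": -0.12, "wy": 0, "wz": 0, "hand": 5},
    {"x": 6, "y": 7.5, "z": -3.4, "wx": -0.24, "wy": 0, "wz": 0, "hand": 5},
    {"x": 7.3, "y": 11, "z": -5, "wx": -0.36, "wy": 0, "wz": 0, "hand": 5},
    {"x": 7.3, "y": 13, "z": -5.7, "wx": -0.48, "wy": 0, "wz": 0, "hand": 5},
    {"x": 7.3, "y": 13, "z": -5.7, "wx": -0.583, "wy": 0, "wz": 0, "hand": 5},
    {"x": 7.3, "y": 13, "z": -5.7, "wx": -0.583, "wy": 0, "wz": 0, "hand": 5},
    {"x": 7.3, "y": 13, "z": -5.7, "wx": -0.583, "wy": 0, "wz": 0, "hand": 5},
    {"x": 7.3, "y": 13, "z": -5.7, "wx": -0.583, "wy": 0, "wz": 0, "hand": 5},
  ],
)

```text
time: 15.47
tcp_pos: [0.5545, 0.4235, 0.0935]
ee_rot: [-0.945, 1.57, -0.45]
wrist_force: [-0.1, -0.4, -0.0]
gripper_width: 0.05
```

```bash
python3 - <<'E'
from seg import *
p,R,o=pose();print(p.round(4),R.round(4).tolist(),o['time'],o['joint_positions'].round(2))
R0=np.array([[0,0,1],[0,1,0],[-1,0,0.]])
def Rz(y):return Rn.from_euler('z',y).as_matrix()@R0
cal,im,d=snap('wrist','w10');W=cloud(cal,d)
hsv=cv2.cvtColor(im,cv2.COLOR_RGB2HSV)
m=((hsv[...,0]<6)|(hsv[...,0]>174))&(hsv[...,1]>150)
P=stat(W,m&(abs(W[...,1]-.428)<.07),'knob',.045,.06)
P=stat(W,m,'disc',.006,.02);print(np.percentile(P,[.3,99.7],axis=0))
print(tog(p,R,[.556,.4285,.0215],Rz(.5)))
E
```

```text
[0.5545 0.4235 0.0935] [[0.0006, -0.4748, 0.8801], [-0.0003, 0.8801, 0.4748], [-1.0, -0.0005, 0.0004]] 15.4667 [-0.24  0.76 -0.77  1.29  0.52  1.3  -0.51]
knob 635 rect c [555.2 429. ] size [19.4 18.7] ang 70.1 zmed 0.0482 mean [0.555  0.4298 0.0481]
disc 14921 rect c [555.4 429.2] size [110.9 111.4] ang 86.8 zmed 0.0145 mean [0.5534 0.4325 0.0145]
[[0.50119161 0.37522392 0.01280424]
 [0.60918729 0.48332583 0.01639033]]
(array([7.2 , 0.37, 0.37]), array([-0.005,  0.   ,  0.001]))
```

View pics/w10.png

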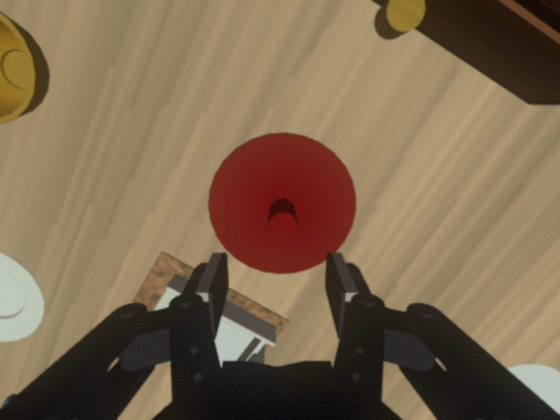

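Call:
servo_tool(
  moves=[
    {"x": 2, "y": 0.4, "z": 0.33, "wx": 0, "wy": 0, "wz": 0, "hand": 5},
    {"x": 4.5, "y": 0.4, "z": 0.33, "wx": 0, "wy": 0, "wz": 0, "hand": 5},
    {"x": 6.3, "y": 0.4, "z": 0.33, "wx": 0, "wy": 0, "wz": 0, "hand": 5},
    {"x": 7, "y": 0.4, "z": 0.33, "wx": 0, "wy": 0, "wz": 0, "hand": 5},
    {"x": 7, "y": 0.4, "z": 0.33, "wx": 0, "wy": 0, "wz": 0, "hand": 5},
    {"x": 7, "y": 0.4, "z": 0.33, "wx": 0, "wy": 0, "wz": 0, "hand": 5},
    {"x": 7, "y": 0.4, "z": 0.33, "wx": 0, "wy": 0, "wz": 0, "hand": 1.5},
    {"x": 7, "y": 0.4, "z": 0.33, "wx": 0, "wy": 0, "wz": 0, "hand": 1.5},
    {"x": 7, "y": 0.4, "z": 0.33, "wx": 0, "wy": 0, "wz": 0, "hand": 1.5},
    {"x": 7, "y": 0.4, "z": 0.33, "wx": 0, "wy": 0, "wz": 0, "hand": 1.5},
    {"x": 7, "y": 0.4, "z": 0.33, "wx": 0, "wy": 0, "wz": 0, "hand": 1.5},
  ],
  newtons=50,
)

```text
time: 16.43
tcp_pos: [0.555, 0.4308, 0.0252]
ee_rot: [0.293, 1.568, 0.792]
wrist_force: [-0.7, -0.6, 6.5]
gripper_width: 0.0179
```

```bash
python3 - <<'E'
from seg import *
p,R,o=pose();print(p.round(4),R.round(4).tolist(),o['time'],o['gripper_width'],o['wrist_force'])
E
```

```text
[0.555  0.4308 0.0252] [[0.002, -0.4792, 0.8777], [0.0021, 0.8777, 0.4791], [-1.0, 0.0008, 0.0028]] 16.4333 0.017884691531065276 [-0.65080676 -0.62679901  6.50599357]
```

Call:
servo_tool(
  moves=[
    {"x": -0.5, "y": 0, "z": 0, "wx": 0, "wy": 0, "wz": 0, "hand": 1.5},
    {"x": -2, "y": 0, "z": 0, "wx": 0, "wy": 0, "wz": 0, "hand": 1.5},
    {"x": -5, "y": -0.3, "z": -0.2, "wx": 0, "wy": 0, "wz": 0, "hand": 1.5},
    {"x": -8, "y": -1, "z": -0.5, "wx": 0.01, "wy": 0, "wz": 0, "hand": 1.5},
    {"x": -11, "y": -2.2, "z": -1.2, "wx": 0.03, "wy": 0, "wz": 0, "hand": 1.5},
    {"x": -13.5, "y": -4, "z": -2.2, "wx": 0.05, "wy": 0, "wz": 0, "hand": 1.5},
    {"x": -15.5, "y": -6.5, "z": -3.5, "wx": 0.08, "wy": 0, "wz": 0, "hand": 1.5},
    {"x": -16.5, "y": -9.5, "z": -5, "wx": 0.12, "wy": 0, "wz": 0, "hand": 1.5},
    {"x": -16.5, "y": -12.7, "z": -6.7, "wx": 0.16, "wy": 0, "wz": 0, "hand": 1.5},
    {"x": -16.5, "y": -16, "z": -8.5, "wx": 0.2, "wy": 0, "wz": 0, "hand": 1.5},
    {"x": -16.5, "y": -19.3, "z": -10.2, "wx": 0.24, "wy": 0, "wz": 0, "hand": 1.5},
    {"x": -16.5, "y": -22.6, "z": -12, "wx": 0.28, "wy": 0, "wz": 0, "hand": 1.5},
    {"x": -16.5, "y": -25.8, "z": -13.7, "wx": 0.32, "wy": 0, "wz": 0, "hand": 1.5},
    {"x": -16.5, "y": -29, "z": -15.4, "wx": 0.36, "wy": 0, "wz": 0, "hand": 1.5},
    {"x": -16.5, "y": -32, "z": -17, "wx": 0.4, "wy": 0, "wz": 0, "hand": 1.5},
    {"x": -16.5, "y": -34.5, "z": -18.3, "wx": 0.43, "wy": 0, "wz": 0, "hand": 1.5},
    {"x": -16.5, "y": -36, "z": -19.1, "wx": 0.45, "wy": 0, "wz": 0, "hand": 1.5},
    {"x": -16.5, "y": -36.3, "z": -19.3, "wx": 0.45, "wy": 0, "wz": 0, "hand": 1.5},
  ],
)

```text
time: 17.93
tcp_pos: [0.5591, 0.0147, 0.1888]
ee_rot: [-1.426, 1.569, -1.383]
wrist_force: [0.3, -0.7, -0.6]
gripper_width: 0.0186
```

```bash
python3 - <<'E'
from seg import *
p,R,o=pose();print(p.round(4),R.round(4).tolist(),o['time'],o['gripper_width'],o['wrist_force'],o['joint_positions'].round(2))
cal,im,d=snap('top','t11');W=cloud(cal,d);hsv=cv2.cvtColor(im,cv2.COLOR_RGB2HSV)
m=((hsv[...,0]<6)|(hsv[...,0]>174))&(hsv[...,1]>150)&(W[...,1]<-.3)
P=stat(W,m,'box rim',.038,.05);print(cv2.minEnclosingCircle((P[:,:2]*1000).astype(np.float32)))
R0=np.array([[0,0,1],[0,1,0],[-1,0,0.]])
def Rz(y):return Rn.from_euler('z',y).as_matrix()@R0
print(tog(p,R,[.47,-.33,.2],Rz(-.4)))
E
```

```text
[0.5591 0.0147 0.1888] [[0.0003, -0.0437, 0.999], [-0.0013, 0.999, 0.0437], [-1.0, -0.0013, 0.0002]] 17.9333 0.01856952847928244 [ 0.27822606 -0.7068703  -0.6169298 ] [ 0.49  0.35 -0.73  1.59  0.24  1.29 -0.23]
box rim 259 rect c [ 477.5 -388.6] size [107.2 106.1] ang 8.3 zmed 0.0439 mean [ 0.476  -0.3843  0.0438]
((477.42694091796875, -388.8622131347656), 54.85911178588867)
(array([ -1.08, -34.05, -10.41]), array([0.444, 0.   , 0.001]))
```

View pics/t11.png

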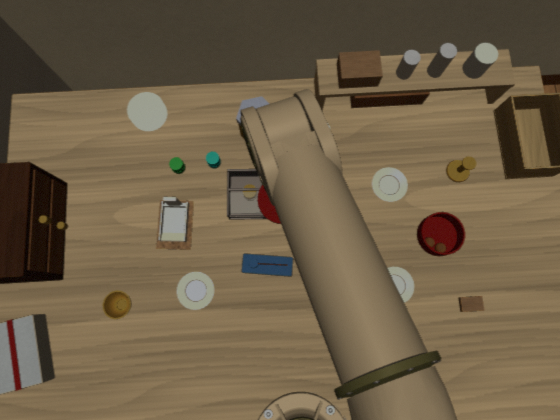

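```bash
python3 - <<'E'
from seg import *
p,R,o=pose()
R0=np.array([[0,0,1],[0,1,0],[-1,0,0.]])
def Rz(y):return Rn.from_euler('z',y).as_matrix()@R0
print(tog(p,R,[.4797,-.3874,.13],Rz(-.4)))
E
```

```text
(array([  5.89, -39.98,  -9.81]), array([0.447, 0.   , 0.   ]))
```

Call:
servo_tool(
  moves=[
    {"x": 0, "y": -0.7, "z": -0.2, "wx": 0.01, "wy": 0, "wz": 0, "hand": 1.5},
    {"x": 0, "y": -2.4, "z": -0.6, "wx": 0.03, "wy": 0, "wz": 0, "hand": 1.5},
    {"x": 0, "y": -5, "z": -1.2, "wx": 0.05, "wy": 0, "wz": 0, "hand": 1.5},
    {"x": 0, "y": -8.5, "z": -2, "wx": 0.09, "wy": 0, "wz": 0, "hand": 1.5},
    {"x": 0, "y": -12, "z": -2.9, "wx": 0.13, "wy": 0, "wz": 0, "hand": 1.5},
    {"x": 0.3, "y": -15.8, "z": -3.9, "wx": 0.17, "wy": 0, "wz": 0, "hand": 1.5},
    {"x": 0.8, "y": -19.6, "z": -4.8, "wx": 0.21, "wy": 0, "wz": 0, "hand": 1.5},
    {"x": 1.5, "y": -23.4, "z": -5.7, "wx": 0.26, "wy": 0, "wz": 0, "hand": 1.5},
    {"x": 2.3, "y": -27.1, "z": -6.6, "wx": 0.3, "wy": 0, "wz": 0, "hand": 1.5},
    {"x": 3.2, "y": -30.8, "z": -7.5, "wx": 0.34, "wy": 0, "wz": 0, "hand": 1.5},
    {"x": 4.2, "y": -34.2, "z": -8.4, "wx": 0.38, "wy": 0, "wz": 0, "hand": 1.5},
    {"x": 5, "y": -37.2, "z": -9.1, "wx": 0.42, "wy": 0, "wz": 0, "hand": 1.5},
    {"x": 5.6, "y": -39.3, "z": -9.6, "wx": 0.44, "wy": 0, "wz": 0, "hand": 1.5},
    {"x": 5.9, "y": -40, "z": -9.8, "wx": 0.447, "wy": 0, "wz": 0, "hand": 1.5},
    {"x": 5.9, "y": -40, "z": -9.8, "wx": 0.447, "wy": 0, "wz": 0, "hand": 1.5},
    {"x": 5.9, "y": -40, "z": -9.8, "wx": 0.447, "wy": 0, "wz": 0, "hand": 1.5},
  ],
)

```text
time: 19.32
tcp_pos: [0.4824, -0.3832, 0.129]
ee_rot: [1.688, 1.569, 1.294]
wrist_force: [0.7, 0.8, -0.5]
gripper_width: 0.0181
```

```bash
python3 - <<'E'
from seg import *
p,R,o=pose();print(p.round(4),R.round(4).tolist(),o['time'],o['gripper_width'],o['wrist_force'],o['joint_positions'].round(2))
cal,im,d=snap('wrist','w12');W=cloud(cal,d);hsv=cv2.cvtColor(im,cv2.COLOR_RGB2HSV)
m=((hsv[...,0]<6)|(hsv[...,0]>174))&(hsv[...,1]>150)
P=stat(W,m,'lid disc',.09,.15);print(cv2.minEnclosingCircle((P[:,:2]*1000).astype(np.float32)))
A=np.linalg.lstsq(np.c_[P[:,:2]-P[:,:2].mean(0),np.ones(len(P))],P[:,2],rcond=None)[0];print('slope',A)
P=stat(W,m,'rim',.037,.05)
cal,im,d=snap('scene','s12')
E
```

```text
[ 0.4824 -0.3832  0.129 ] [[0.0006, 0.3837, 0.9235], [0.0021, 0.9235, -0.3837], [-1.0, 0.0022, -0.0003]] 19.3167 0.018062216159855333 [ 0.68267334  0.75107714 -0.49601986] [ 0.96  0.47 -0.46  1.52  0.22  1.2   0.07]
lid disc 21754 rect c [ 482.5 -384. ] size [108. 112.] ang 29.6 zmed 0.1184 mean [ 0.4863 -0.3713  0.1195]
((481.1671142578125, -384.8698425292969), 56.69978713989258)
slope [-0.00719759 -0.01027068  0.11949528]
rim 157 rect c [ 495.2 -341.5] size [ 5.4 45.9] ang 70.1 zmed 0.0453 mean [ 0.4969 -0.3418  0.0453]
```

View pics/w12.png

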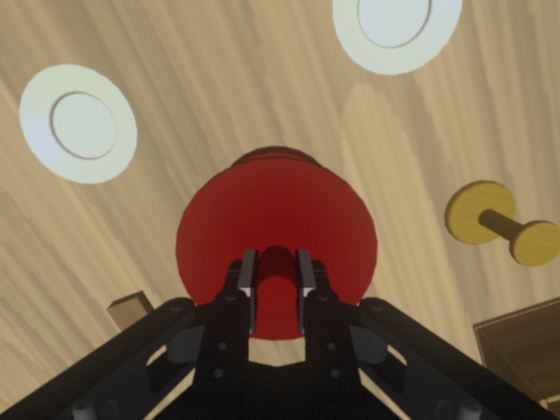

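View pics/s12.png

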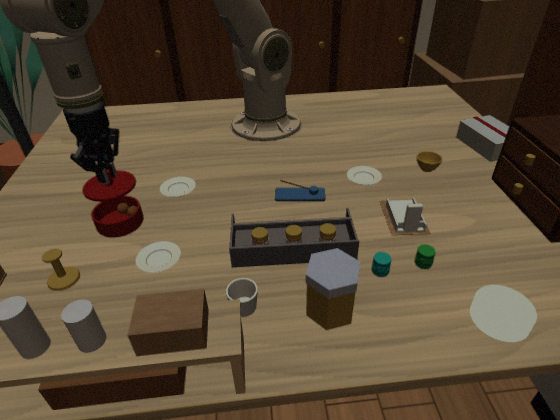

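```bash
python3 - <<'E'
from seg import *
p,R,o=pose();print(p.round(4),o['time'])
E
```

```text
[ 0.483  -0.3826  0.1297] 19.4167
```

Call:
servo_tool(
  moves=[
    {"x": 0.5, "y": -0.3, "z": -0.1, "wx": 0, "wy": 0, "wz": 0, "hand": 1.5},
    {"x": 1.5, "y": -0.55, "z": -0.1, "wx": 0, "wy": 0, "wz": 0, "hand": 1.5},
    {"x": 3, "y": -0.55, "z": -0.1, "wx": 0, "wy": 0, "wz": 0, "hand": 1.5},
    {"x": 4, "y": -0.55, "z": -0.1, "wx": 0, "wy": 0, "wz": 0, "hand": 1.5},
    {"x": 4.5, "y": -0.55, "z": -0.1, "wx": 0, "wy": 0, "wz": 0, "hand": 1.5},
    {"x": 4.5, "y": -0.55, "z": -0.1, "wx": 0, "wy": 0, "wz": 0, "hand": 1.5},
    {"x": 4.5, "y": -0.55, "z": -0.1, "wx": 0, "wy": 0, "wz": 0, "hand": 1.5},
  ],
)

```text
time: 20.0
tcp_pos: [0.478, -0.3898, 0.0837]
ee_rot: [2.416, 1.57, 2.019]
wrist_force: [0.0, -0.1, -0.2]
gripper_width: 0.0181
```

```bash
python3 - <<'E'
from seg import *
p,R,o=pose();print(p.round(4),R.round(4).tolist(),o['time'],o['gripper_width'],o['wrist_force'])
cal,im,d=snap('wrist','w13');W=cloud(cal,d);hsv=cv2.cvtColor(im,cv2.COLOR_RGB2HSV)
m=((hsv[...,0]<6)|(hsv[...,0]>174))&(hsv[...,1]>150)
P=stat(W,m,'lid disc',.06,.1);print(cv2.minEnclosingCircle((P[:,:2]*1000).astype(np.float32)))
P=stat(W,m,'rim',.037,.05)
E
```

```text
[ 0.478  -0.3898  0.0837] [[-0.0005, 0.3863, 0.9224], [0.001, 0.9224, -0.3863], [-1.0, 0.0007, -0.0008]] 20.0 0.018059287102606618 [ 0.03033618 -0.10817242 -0.23315255]
lid disc 21607 rect c [ 475.9 -389.8] size [111.6 108.7] ang 14.5 zmed 0.0731 mean [ 0.482  -0.3778  0.0738]
((476.7134094238281, -391.4871826171875), 56.67131042480469)
rim 503 rect c [ 499.9 -348. ] size [13.3 69.6] ang 62.9 zmed 0.0453 mean [ 0.5004 -0.3455  0.0453]
```

View pics/w13.png

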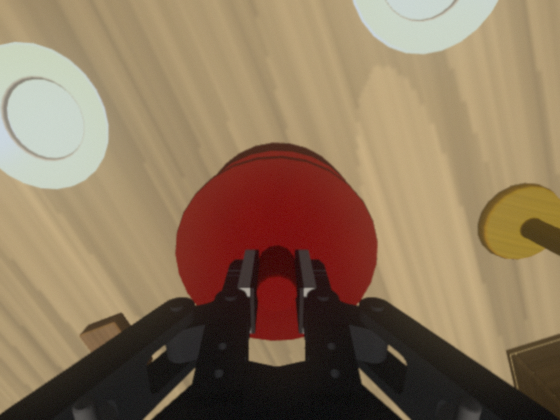

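```bash
python3 - <<'E'
from seg import *
from scipy.optimize import least_squares
p,R,o=pose();print(p.round(4))
cal,im,d=snap('wrist','w14');W=cloud(cal,d);hsv=cv2.cvtColor(im,cv2.COLOR_RGB2HSV)
m=((hsv[...,0]<6)|(hsv[...,0]>174))&(hsv[...,1]>150)&(W[...,2]>.042)&(W[...,2]<.049)
# outermost row per column
pts=[]
for c in range(200,360):
    r=np.where(m[:,c])[0]
    if len(r)>1: pts.append(W[r[0],c])
P=np.array(pts)[:,:2];print(len(P))
f=least_squares(lambda c:np.linalg.norm(P-c,axis=1)-.055,[.479,-.389]);print(f.x,np.abs(f.fun).max())
E
```

```text
[ 0.4783 -0.3901  0.0843]
113
[ 0.47745634 -0.39116153] 0.0006273724160952288
```

Call:
servo_tool(
  moves=[
    {"x": 0.5, "y": 0, "z": 0, "wx": 0, "wy": 0, "wz": 0, "hand": 1.5},
    {"x": 1, "y": 0, "z": 0, "wx": 0, "wy": 0, "wz": 0, "hand": 1.5},
    {"x": 1.4, "y": 0, "z": 0, "wx": 0, "wy": 0, "wz": 0, "hand": 1.5},
    {"x": 1.7, "y": 0, "z": 0, "wx": 0, "wy": 0, "wz": 0, "hand": 1.5},
    {"x": 1.9, "y": 0, "z": 0, "wx": 0, "wy": 0, "wz": 0, "hand": 1.5},
    {"x": 1.9, "y": 0, "z": 0, "wx": 0, "wy": 0, "wz": 0, "hand": 1.5},
    {"x": 1.9, "y": 0, "z": 0, "wx": 0, "wy": 0, "wz": 0, "hand": 1.5},
  ],
)

```text
time: 20.68
tcp_pos: [0.478, -0.3901, 0.0649]
ee_rot: [2.146, 1.57, 1.749]
wrist_force: [-0.2, 0.1, -1.4]
gripper_width: 0.0184
```

```bash
python3 - <<'E'
from seg import *
p,R,o=pose();print(p.round(4),R.round(4).tolist(),o['time'],o['gripper_width'],o['wrist_force'])
cal,im,d=snap('wrist','w15');W=cloud(cal,d);hsv=cv2.cvtColor(im,cv2.COLOR_RGB2HSV)
m=((hsv[...,0]<6)|(hsv[...,0]>174))&(hsv[...,1]>150)
P=stat(W,m,'lid disc',.049,.065)
P=stat(W,m,'rim',.037,.049)
E
```

```text
[ 0.478  -0.3901  0.0649] [[-0.0001, 0.3866, 0.9222], [0.0006, 0.9222, -0.3866], [-1.0, 0.0005, -0.0003]] 20.6833 0.018365087606703266 [-0.19834881  0.10556565 -1.37898984]
lid disc 20723 rect c [ 475.8 -389.9] size [112.3 108.1] ang 14.1 zmed 0.0542 mean [ 0.4821 -0.378   0.0543]
rim 40 rect c [ 510.4 -349.2] size [ 3.8 38.8] ang 52.2 zmed 0.0451 mean [ 0.5081 -0.3465  0.0456]
```

Call:
servo_tool(
  moves=[
    {"x": 0.1, "y": 0, "z": 0, "wx": 0, "wy": 0, "wz": 0, "hand": 1.5},
    {"x": 0.1, "y": 0, "z": 0, "wx": 0, "wy": 0, "wz": 0, "hand": 3},
    {"x": 0, "y": 0, "z": 0, "wx": 0, "wy": 0, "wz": 0, "hand": 4.5},
    {"x": 0, "y": 0, "z": 0, "wx": 0, "wy": 0, "wz": 0, "hand": 4.5},
    {"x": -3, "y": 0, "z": 0, "wx": 0, "wy": 0, "wz": 0, "hand": 4.5},
    {"x": -7, "y": 0, "z": 0, "wx": 0, "wy": 0, "wz": 0, "hand": 5},
    {"x": -11, "y": 0, "z": 0, "wx": 0, "wy": 0, "wz": 0, "hand": 5},
    {"x": -13, "y": 0, "z": 0, "wx": 0, "wy": 0, "wz": 0, "hand": 5},
    {"x": -13, "y": 0, "z": 0, "wx": 0, "wy": 0, "wz": 0, "hand": 5},
  ],
)

```text
time: 21.48
tcp_pos: [0.4807, -0.3915, 0.2019]
ee_rot: [-0.251, 1.561, -0.648]
wrist_force: [1.4, 0.1, 0.3]
gripper_width: 0.0498
```

```bash
python3 - <<'E'
from seg import *
p,R,o=pose();print(p.round(4),o['time'])
cal,im,d=snap('wrist','w16');W=cloud(cal,d);hsv=cv2.cvtColor(im,cv2.COLOR_RGB2HSV)
m=((hsv[...,0]<6)|(hsv[...,0]>174))&(hsv[...,1]>150)
P=stat(W,m,'lid disc',.049,.065)
A=np.linalg.lstsq(np.c_[P[:,:2]-P[:,:2].mean(0),np.ones(len(P))],P[:,2],rcond=None)[0];print('slope',A)
# bin/jars
R0=np.array([[0,0,1],[0,1,0],[-1,0,0.]])
def Rz(y):return Rn.from_euler('z',y).as_matrix()@R0
print(tog(p,R,[.56,.0,.24],Rz(-.05-np.pi/2)))
print(tog(p,R,[.56,.0,.24],Rz(-.05+np.pi/2)),o['joint_positions'].round(2))
E
```

```text
[ 0.4807 -0.3915  0.2019] 21.4833
lid disc 9230 rect c [ 476.6 -391.7] size [110.7 110.8] ang 19.2 zmed 0.0535 mean [ 0.4777 -0.3887  0.0535]
slope [-0.00014836  0.00072319  0.05351666]
(array([-3.99, 39.17, -7.78]), array([ 1.224,  0.01 , -0.004]))
(array([-3.99, 39.17, -7.78]), array([-1.918,  0.004,  0.011])) [ 0.97  0.42 -0.47  1.42  0.19  1.33  0.1 ]
```

View pics/w16.png

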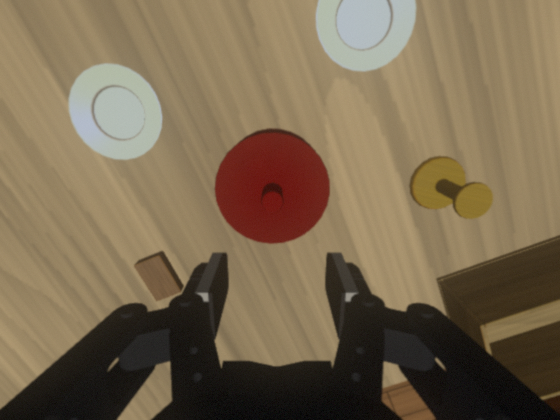

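Call:
servo_tool(
  moves=[
    {"x": -1, "y": 2, "z": -0.5, "wx": 0.06, "wy": 0, "wz": 0, "hand": 5},
    {"x": -2, "y": 5.5, "z": -1, "wx": 0.18, "wy": 0, "wz": 0, "hand": 5},
    {"x": -3, "y": 9.5, "z": -2, "wx": 0.3, "wy": 0, "wz": 0, "hand": 5},
    {"x": -4, "y": 13.5, "z": -2.7, "wx": 0.42, "wy": 0, "wz": 0, "hand": 5},
    {"x": -4, "y": 17.5, "z": -3.5, "wx": 0.54, "wy": 0, "wz": 0, "hand": 5},
    {"x": -4, "y": 21.5, "z": -4.3, "wx": 0.66, "wy": 0, "wz": 0, "hand": 5},
    {"x": -4, "y": 25.5, "z": -5, "wx": 0.78, "wy": 0, "wz": 0, "hand": 5},
    {"x": -4, "y": 29.5, "z": -6, "wx": 0.9, "wy": 0, "wz": 0, "hand": 5},
    {"x": -4, "y": 33.5, "z": -6.7, "wx": 1.02, "wy": 0, "wz": 0, "hand": 5},
    {"x": -4, "y": 36.5, "z": -7.3, "wx": 1.12, "wy": 0, "wz": 0, "hand": 5},
    {"x": -4, "y": 39.2, "z": -7.8, "wx": 1.224, "wy": 0, "wz": 0, "hand": 5},
    {"x": -4, "y": 39.2, "z": -7.8, "wx": 1.224, "wy": 0, "wz": 0, "hand": 5},
    {"x": -4, "y": 39.2, "z": -7.8, "wx": 1.224, "wy": 0, "wz": 0, "hand": 5},
    {"x": -4, "y": 39.2, "z": -7.8, "wx": 1.224, "wy": 0, "wz": 0, "hand": 5},
  ],
)

```text
time: 22.7
tcp_pos: [0.5572, 0.001, 0.2342]
ee_rot: [-1.497, 1.569, -3.116]
wrist_force: [-0.6, -1.6, -0.5]
gripper_width: 0.0502
```

```bash
python3 - <<'E'
from seg import *
p,R,o=pose();print(p.round(4),R.round(4).tolist(),o['time'],o['joint_positions'].round(2))
cal,im,d=snap('wrist','w17');W=cloud(cal,d);hsv=cv2.cvtColor(im,cv2.COLOR_RGB2HSV)
np.save('pics/w17_W.npy',W)
m=(hsv[...,0]>13)&(hsv[...,0]<30)&(hsv[...,1]>140)&(abs(W[...,1]-.02)<.15)&(W[...,0]>.5)&(W[...,0]<.7)
N,L,st,ce=cv2.connectedComponentsWithStats(m.astype(np.uint8))
for i in range(1,N):
    if st[i,4]>60: print(st[i],ce[i].round(1));stat(W,L==i,'cap',0,.09)
E
```

```text
[0.5572 0.001  0.2342] [[-0.0017, 0.9988, -0.0484], [-0.0, -0.0484, -0.9988], [-1.0, -0.0017, 0.0001]] 22.7 [ 0.36  0.28 -0.52  1.54  0.14  1.37 -1.79]
[171 113  33  17 428] [186.9 121.5]
cap 428 rect c [623.6  91.1] size [33.7 16.1] ang 86.9 zmed 0.0466 mean [0.6231 0.0909 0.0466]
[313 113  33  16 422] [329.3 121.5]
cap 422 rect c [616.8 -57.1] size [33.4 15.2] ang 87.2 zmed 0.0465 mean [ 0.6158 -0.0569  0.0464]
[243 114  31  15 359] [258.5 122.2]
cap 359 rect c [619.9  17.2] size [31.4 14.2] ang 87.3 zmed 0.0465 mean [0.6188 0.0166 0.0465]
```

View pics/w17.png

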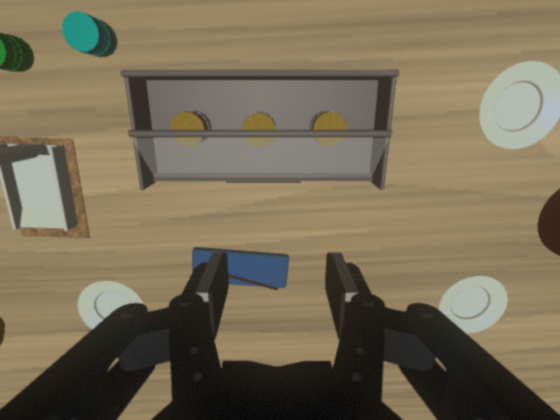

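```bash
python3 - <<'E'
from seg import *
W=np.load('pics/w17_W.npy');im=cv2.imread('pics/w17.png')
Z=W[...,2]
m=np.zeros(Z.shape,bool);m[120:145,125:395]=1
P=W[m&(Z>.062)&(Z<.08)];print(len(P),np.median(P[:,2]))
a=np.polyfit(P[:,1],P[:,0],1);print('lip x at y: slope',a[0],'c',a[1],'y range',np.percentile(P[:,1],[.5,99.5]), 'res',np.std(P[:,0]-np.polyval(a,P[:,1])))
m[:]=0;m[65:85,115:405]=1
P=W[m&(Z>.05)&(Z<.062)];b=np.polyfit(P[:,1],P[:,0],1);print('backwall top',len(P),b,np.median(P[:,2]),np.percentile(P[:,1],[.5,99.5]),np.percentile(P[:,0]-np.polyval(b,P[:,1]),[2,98]))
hsv=cv2.cvtColor(im,cv2.COLOR_BGR2HSV)
m=(hsv[...,0]>13)&(hsv[...,0]<30)&(hsv[...,1]>120)&(Z>.043)&(Z<.05)
from scipy.optimize import least_squares
for y0 in (.091,.017,-.057):
    q=m&(abs(W[...,1]-y0)<.025)&(abs(W[...,0]-.61)<.04)
    P=W[q][:,:2];
    # boundary points on back side: per column first row
    pts=[]
    for c in range(q.shape[1]):
        r=np.where(q[:,c])[0]
        if len(r): pts.append(W[r[0],c,:2])
    pts=np.array(pts)
    f=least_squares(lambda v:np.linalg.norm(pts-v[:2],axis=1)-v[2],[.61,y0,.017]);print(len(pts),f.x.round(4),np.abs(f.fun).max().round(4))
    f=least_squares(lambda v:np.linalg.norm(pts-v[:2],axis=1)-.018,[.61,y0]);print(f.x.round(4),np.abs(f.fun).max().round(4))
E
python3 -c "
import cv2
im=cv2.imread('pics/w17.png')[60:200,110:410]
cv2.imwrite('pics/w17c.png',cv2.convertScaleAbs(cv2.resize(im,None,fx=2.6,fy=2.6,interpolation=cv2.INTER_CUBIC),alpha=1.4))"
```

```text
3155 0.07117482566037303
lip x at y: slope 0.04847347700325756 c 0.606010321390573 y range [-0.11168008  0.14150667] res 0.004247758876381781
backwall top 1981 [0.048734  0.6643843] 0.056060927247297554 [-0.12108489  0.1454322 ] [-0.00295203  0.00289115]
34 [0.6153 0.0914 0.0175] 0.0006
[0.6146 0.0915] 0.0007
32 [0.6098 0.0172 0.0175] 0.0008
[0.6092 0.0172] 0.0009
34 [ 0.6076 -0.0566  0.0176] 0.0009
[ 0.6072 -0.0566] 0.001
```

View pics/w17c.png

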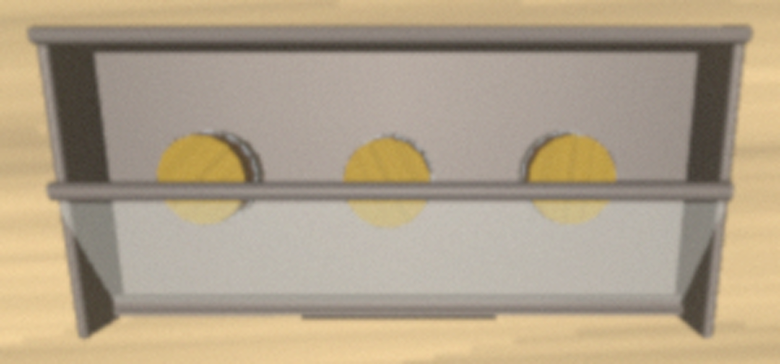

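```bash
cat > jar.py <<'E'
from seg import *
ex=np.array([.9988,-.0485,0]);ey=np.array([.0485,.9988,0]);ez=np.array([0,0,1.])
RJ=np.c_[-ez,ex,-ey]
J={1:np.array([.6074,-.0566,0]),2:np.array([.6095,.0172,0]),3:np.array([.6148,.0914,0])}
def show(k,pts):
    p,R,o=pose();print('now',p.round(4),R.round(3).tolist(),o['time'],o['gripper_width'].round(4),o['wrist_force'].round(1),o['joint_positions'].round(2))
    for dx,z in pts:
        print(dx,z,tog(p,R,J[k]+ex*dx+ez*z,RJ))
E
python3 - <<'E'
from jar import *
show(1,[(.024,.11),(.024,.014),(0,.014)])
E
```

```text
Traceback (most recent call last):
  File "jar.py", line 6, in show
    p,R,o=pose();print('now',p.round(4),R.round(3).tolist(),o['time'],o['gripper_width'].round(4),o['wrist_force'].round(1),o['joint_positions'].round(2))
                                                                      ^^^^^^^^^^^^^^^^^^^^^^^^
AttributeError: 'float' object has no attribute 'round'
```

```bash
sed -i "s/o\['gripper_width'\].round(4)/round(o['gripper_width'],4)/" jar.py
python3 - <<'E'
from jar import *
show(1,[(.024,.11),(.024,.014),(0,.014)])
E
```

```text
now [0.5573 0.     0.2343] [[-0.002, 0.999, -0.05], [-0.0, -0.05, -0.999], [-1.0, -0.001, 0.0]] 22.75 0.0499 [ 0.1 -1.4  0.9] [ 0.36  0.28 -0.52  1.54  0.14  1.37 -1.79]
0.024 0.11 (array([12.42,  7.71,  5.39]), array([-0.002,  0.   ,  0.001]))
0.024 0.014 (array([22.02,  7.72,  5.39]), array([-0.002,  0.   ,  0.001]))
0 0.014 (array([22.03,  5.32,  5.39]), array([-0.002,  0.   ,  0.001]))
```

Call:
servo_tool(
  moves=[
    {"x": 2, "y": 3, "z": 2, "wx": 0, "wy": 0, "wz": 0, "hand": 5},
    {"x": 5, "y": 6, "z": 4, "wx": 0, "wy": 0, "wz": 0, "hand": 5},
    {"x": 8.5, "y": 7.7, "z": 5.4, "wx": 0, "wy": 0, "wz": 0, "hand": 5},
    {"x": 11.5, "y": 7.7, "z": 5.4, "wx": 0, "wy": 0, "wz": 0, "hand": 5},
    {"x": 12.4, "y": 7.7, "z": 5.4, "wx": 0, "wy": 0, "wz": 0, "hand": 5},
    {"x": 12.4, "y": 7.7, "z": 5.4, "wx": 0, "wy": 0, "wz": 0, "hand": 5},
    {"x": 12.4, "y": 7.7, "z": 5.4, "wx": 0, "wy": 0, "wz": 0, "hand": 5},
  ],
)

```text
time: 23.33
tcp_pos: [0.6316, -0.0562, 0.112]
ee_rot: [-2.817, 1.57, 1.846]
wrist_force: [0.4, 0.3, 0.9]
gripper_width: 0.0498
```

```bash
python3 - <<'E'
from jar import *
show(1,[(.024,.014),(0,.014)])
snap('wrist','w18')
E
```

```text
now [ 0.6316 -0.0562  0.112 ] [[-0.0, 0.999, -0.05], [0.001, -0.05, -0.999], [-1.0, -0.0, -0.001]] 23.3333 0.0498 [0.4 0.3 0.9] [ 0.37  0.52 -0.46  1.48  0.24  1.19 -1.75]
0.024 0.014 (array([ 9.8 , -0.01,  0.16]), array([-0.002, -0.001,  0.   ]))
0 0.014 (array([ 9.8 , -2.41,  0.17]), array([-0.002, -0.001,  0.   ]))
```

View pics/w18.png

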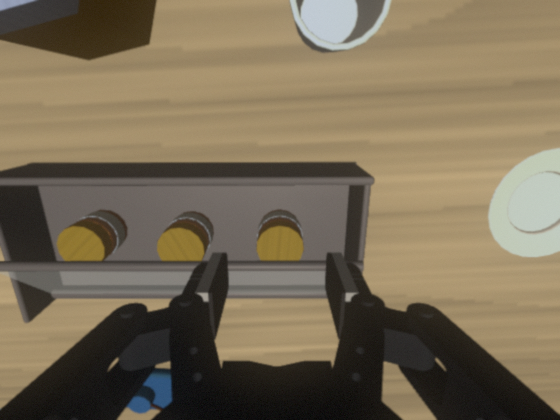

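Call:
servo_tool(
  moves=[
    {"x": 2, "y": 0, "z": 0.1, "wx": 0, "wy": 0, "wz": 0, "hand": 5},
    {"x": 5, "y": 0, "z": 0.1, "wx": 0, "wy": 0, "wz": 0, "hand": 5},
    {"x": 7.5, "y": 0, "z": 0.1, "wx": 0, "wy": 0, "wz": 0, "hand": 5},
    {"x": 9, "y": 0, "z": 0.1, "wx": 0, "wy": 0, "wz": 0, "hand": 5},
    {"x": 9.5, "y": 0, "z": 0.1, "wx": 0, "wy": 0, "wz": 0, "hand": 5},
    {"x": 9.6, "y": 0, "z": 0.1, "wx": 0, "wy": 0, "wz": 0, "hand": 5},
    {"x": 9.6, "y": 0, "z": 0.1, "wx": 0, "wy": 0, "wz": 0, "hand": 5},
  ],
)

```text
time: 23.97
tcp_pos: [0.6332, -0.0569, 0.0175]
ee_rot: [1.706, 1.568, 0.086]
wrist_force: [0.2, 0.6, -0.8]
gripper_width: 0.0499
```

```bash
python3 - <<'E'
from jar import *
show(1,[(0.024,.014),(0,.014)])
snap('wrist','w19')
E
```

```text
now [ 0.6332 -0.0569  0.0175] [[0.003, 0.999, -0.05], [0.0, -0.05, -0.999], [-1.0, 0.003, -0.0]] 23.9667 0.0499 [ 0.2  0.6 -0.8] [ 0.35  0.62 -0.43  1.56  0.29  1.02 -1.79]
0.024 0.014 (array([ 0.35, -0.18,  0.1 ]), array([-0.001, -0.   , -0.003]))
0 0.014 (array([ 0.34, -2.58,  0.1 ]), array([-0.001, -0.   , -0.003]))
```

View pics/w19.png

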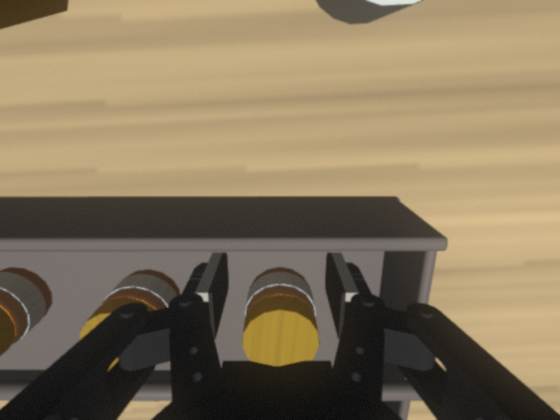

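Call:
servo_tool(
  moves=[
    {"x": 0.2, "y": -0.5, "z": 0.1, "wx": 0, "wy": 0, "wz": 0, "hand": 5},
    {"x": 0.2, "y": -1.1, "z": 0.1, "wx": 0, "wy": 0, "wz": 0, "hand": 5},
    {"x": 0.2, "y": -1.7, "z": 0.1, "wx": 0, "wy": 0, "wz": 0, "hand": 5},
    {"x": 0.2, "y": -2.2, "z": 0.1, "wx": 0, "wy": 0, "wz": 0, "hand": 5},
    {"x": 0.2, "y": -2.5, "z": 0.1, "wx": 0, "wy": 0, "wz": 0, "hand": 5},
    {"x": 0.2, "y": -2.5, "z": 0.1, "wx": 0, "wy": 0, "wz": 0, "hand": 5},
    {"x": 0.2, "y": -2.5, "z": 0.1, "wx": 0, "wy": 0, "wz": 0, "hand": 5},
  ],
)

```text
time: 24.6
tcp_pos: [0.6128, -0.0574, 0.0183]
ee_rot: [1.603, 1.557, -0.019]
wrist_force: [12.4, -1.1, 12.1]
gripper_width: 0.0498
```

```bash
python3 - <<'E'
from jar import *
show(1,[(0,.014)])
snap('wrist','w20')
E
```

```text
now [ 0.6128 -0.0574  0.0183] [[0.014, 0.999, -0.051], [-0.0, -0.051, -0.999], [-1.0, 0.014, -0.0]] 24.6 0.0498 [12.4 -1.1 12.1] [ 0.37  0.58 -0.44  1.63  0.29  0.98 -1.79]
0 0.014 (array([ 0.43, -0.55, -0.05]), array([-0.003, -0.   , -0.014]))
```

View pics/w20.png

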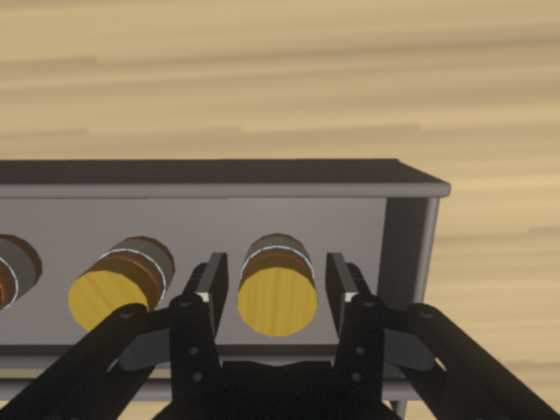

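```bash
python3 - <<'E'
from jar import *
o=bot.get_obs();print(o['ft_torque'].round(3),o['wrist_force'].round(2))
cal,im,d=snap('scene','s20')
im=cv2.imread('pics/s20.png')
cv2.imwrite('pics/s20c.png',cv2.convertScaleAbs(cv2.resize(im[110:280,200:400],None,fx=3.5,fy=3.5,interpolation=cv2.INTER_CUBIC),alpha=1.5))
cal,im,d=snap('wrist','w21');W=cloud(cal,d)
E
```

```text
[-0.006 -1.988 -0.286] [12.94 -0.38 13.02]
```

View pics/s20c.png

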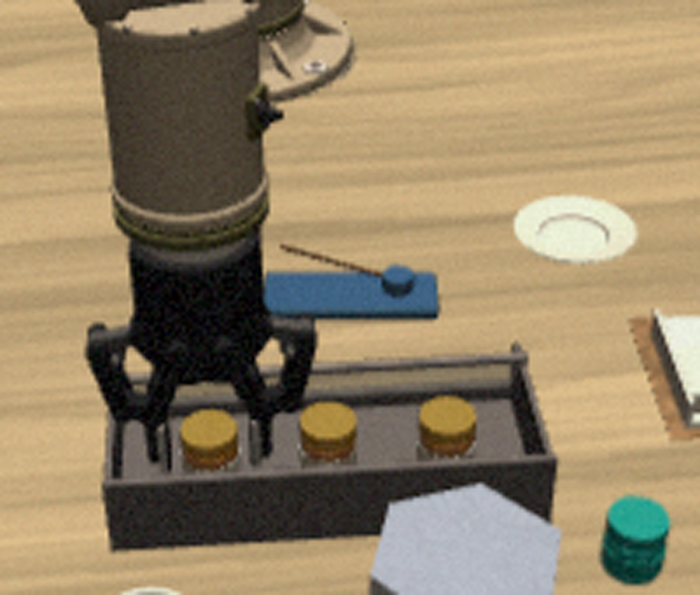

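Call:
servo_tool(
  moves=[
    {"x": -0.2, "y": 0.6, "z": -0.05, "wx": 0, "wy": 0, "wz": 0, "hand": 5},
    {"x": -0.5, "y": 0.6, "z": -0.05, "wx": 0, "wy": 0, "wz": 0, "hand": 5},
    {"x": -0.8, "y": 0.6, "z": -0.05, "wx": 0, "wy": 0, "wz": 0, "hand": 5},
    {"x": -0.8, "y": 0.6, "z": -0.05, "wx": 0, "wy": 0, "wz": 0, "hand": 5},
  ],
)

```text
time: 25.08
tcp_pos: [0.6125, -0.0568, 0.0216]
ee_rot: [2.745, 1.57, 1.125]
wrist_force: [3.6, -0.2, -0.0]
gripper_width: 0.0499
```

```bash
python3 - <<'E'
from jar import *
show(1,[(0,.025)])
E
```

```text
now [ 0.6125 -0.0568  0.0216] [[0.0, 0.999, -0.05], [0.0, -0.05, -0.999], [-1.0, 0.0, -0.0]] 25.0833 0.0499 [ 3.6 -0.2 -0. ] [ 0.37  0.58 -0.44  1.62  0.28  1.   -1.78]
0 0.025 (array([-0.34, -0.51,  0.01]), array([-0.002, -0.   , -0.   ]))
```

Call:
servo_tool(
  moves=[
    {"x": -0.3, "y": -0.1, "z": 0, "wx": 0, "wy": 0, "wz": 0, "hand": 5},
    {"x": -0.4, "y": -0.3, "z": 0, "wx": 0, "wy": 0, "wz": 0, "hand": 5},
    {"x": -0.4, "y": -0.5, "z": 0, "wx": 0, "wy": 0, "wz": 0, "hand": 5},
    {"x": -0.4, "y": -0.5, "z": 0, "wx": 0, "wy": 0, "wz": 0, "hand": 5},
    {"x": -0.4, "y": -0.5, "z": 0, "wx": 0, "wy": 0, "wz": 0, "hand": 5},
  ],
)

```text
time: 25.5
tcp_pos: [0.6075, -0.0565, 0.025]
ee_rot: [-2.46, 1.57, 2.202]
wrist_force: [3.0, -1.1, -1.0]
gripper_width: 0.0501
```

```bash
python3 - <<'E'
from jar import *
show(1,[(0,.022)])
snap('wrist','w22')
E
```

```text
now [ 0.6075 -0.0565  0.025 ] [[-0.0, 0.999, -0.05], [0.0, -0.05, -0.999], [-1.0, -0.0, -0.0]] 25.5 0.0501 [ 3.  -1.1 -1. ] [ 0.37  0.57 -0.44  1.63  0.28  1.   -1.78]
0 0.022 (array([ 0.3 , -0.01,  0.01]), array([-0.002, -0.   ,  0.   ]))
```

View pics/w22.png

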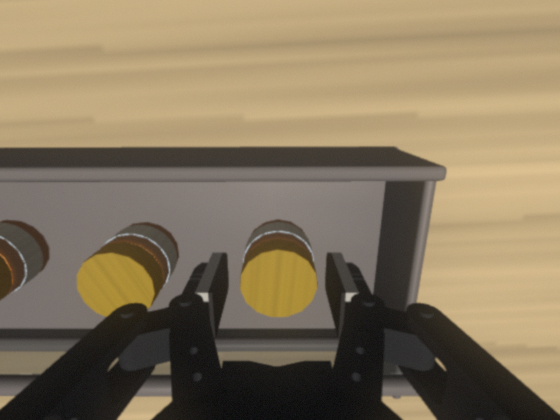

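Call:
servo_tool(
  moves=[
    {"x": 0.15, "y": 0, "z": 0, "wx": 0, "wy": 0, "wz": 0, "hand": 3},
    {"x": 0.15, "y": 0, "z": 0, "wx": 0, "wy": 0, "wz": 0, "hand": 3},
    {"x": 0.15, "y": 0, "z": 0, "wx": 0, "wy": 0, "wz": 0, "hand": 3},
    {"x": 0.15, "y": 0, "z": 0, "wx": 0, "wy": 0, "wz": 0, "hand": 3},
    {"x": 0.15, "y": 0, "z": 0, "wx": 0, "wy": 0, "wz": 0, "hand": 3},
    {"x": 0.15, "y": 0, "z": 0, "wx": 0, "wy": 0, "wz": 0, "hand": 3},
  ],
  newtons=40,
)

```text
time: 26.05
tcp_pos: [0.6078, -0.0563, 0.0235]
ee_rot: [-2.915, 1.57, 1.747]
wrist_force: [3.9, 0.4, -0.7]
gripper_width: 0.0347
```

```bash
python3 - <<'E'
from jar import *
show(1,[(0.024,.035),(0.024,.15)])
snap('wrist','w23')
E
```

```text
now [ 0.6078 -0.0563  0.0235] [[-0.0, 0.999, -0.05], [0.001, -0.05, -0.999], [-1.0, -0.0, -0.001]] 26.05 0.0347 [ 3.9  0.4 -0.7] [ 0.37  0.57 -0.44  1.63  0.28  1.   -1.78]
0.024 0.035 (array([-1.15,  2.36,  0.03]), array([-0.001, -0.001,  0.   ]))
0.024 0.15 (array([-12.65,   2.36,   0.02]), array([-0.001, -0.001,  0.   ]))
```

View pics/w23.png

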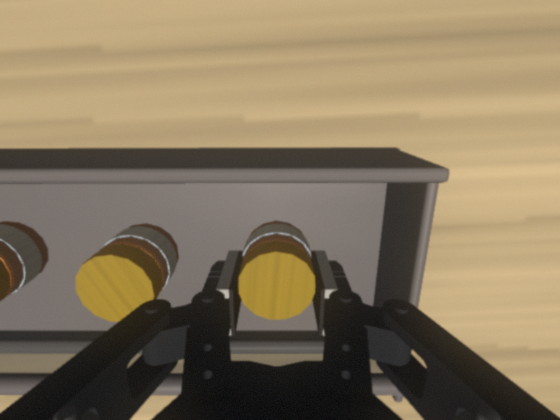

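Call:
servo_tool(
  moves=[
    {"x": -0.3, "y": 0, "z": 0, "wx": 0, "wy": 0, "wz": 0, "hand": 3},
    {"x": -0.7, "y": 0.2, "z": 0, "wx": 0, "wy": 0, "wz": 0, "hand": 3},
    {"x": -1, "y": 0.8, "z": 0, "wx": 0, "wy": 0, "wz": 0, "hand": 3},
    {"x": -1, "y": 1.4, "z": 0, "wx": 0, "wy": 0, "wz": 0, "hand": 3},
    {"x": -1.1, "y": 2, "z": 0, "wx": 0, "wy": 0, "wz": 0, "hand": 3},
    {"x": -1.2, "y": 2.4, "z": 0, "wx": 0, "wy": 0, "wz": 0, "hand": 3},
    {"x": -1.2, "y": 2.5, "z": 0, "wx": 0, "wy": 0, "wz": 0, "hand": 3},
    {"x": -2, "y": 2.5, "z": 0, "wx": 0, "wy": 0, "wz": 0, "hand": 3},
    {"x": -4, "y": 2.5, "z": 0, "wx": 0, "wy": 0, "wz": 0, "hand": 3},
    {"x": -6.5, "y": 2.5, "z": 0, "wx": 0, "wy": 0, "wz": 0, "hand": 3},
    {"x": -9.5, "y": 2.5, "z": 0, "wx": 0, "wy": 0, "wz": 0, "hand": 3},
    {"x": -12, "y": 2.5, "z": 0, "wx": 0, "wy": 0, "wz": 0, "hand": 3},
    {"x": -12.6, "y": 2.5, "z": 0, "wx": 0, "wy": 0, "wz": 0, "hand": 3},
    {"x": -12.6, "y": 2.5, "z": 0, "wx": 0, "wy": 0, "wz": 0, "hand": 3},
  ],
)

```text
time: 27.27
tcp_pos: [0.634, -0.0577, 0.1527]
ee_rot: [1.596, 1.566, -0.025]
wrist_force: [0.3, -0.4, -1.2]
gripper_width: 0.0347
```

```bash
cat > sauc.py <<'E'
from jar import *
from scipy.optimize import least_squares
def saucers(cam,name):
    cal,im,d=snap(cam,name);W=cloud(cal,d);hsv=cv2.cvtColor(im,cv2.COLOR_RGB2HSV)
    m=(hsv[...,1]<60)&(hsv[...,2]>130)&(W[...,2]<.022)&(W[...,2]>.003)
    m=cv2.morphologyEx(m.astype(np.uint8),cv2.MORPH_CLOSE,np.ones((7,7)))
    N,L,st,ce=cv2.connectedComponentsWithStats(m)
    for i in range(1,N):
        if st[i,4]<250: continue
        q=(L==i)&(W[...,2]>.0095)&(W[...,2]<.018)
        P=W[q][:,:2]
        if len(P)<50: continue
        c=cv2.minEnclosingCircle((P*1000).astype(np.float32))
        print(cam,st[i][:4],'c',np.round(c[0],1),'r',round(c[1],1))
E
python3 - <<'E'
from sauc import *
show(1,[])
saucers('top','t24')
E
```

```text
now [ 0.634  -0.0577  0.1527] [[0.004, 0.999, -0.05], [-0.0, -0.05, -0.999], [-1.0, 0.004, -0.0]] 27.2667 0.0347 [ 0.3 -0.4 -1.2] [ 0.37  0.49 -0.47  1.43  0.23  1.26 -1.74]
top [159 202  28  39] c [551.4 294.5] r 54.9
top [177 272  38  38] c [372.1 241.6] r 47.5
```

View pics/t24.png

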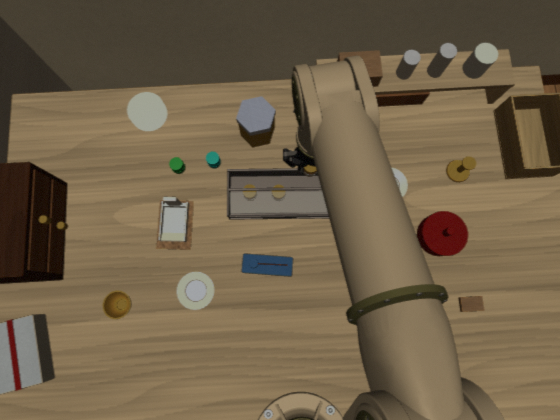

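Call:
servo_tool(
  moves=[
    {"x": 0, "y": -0.5, "z": 1, "wx": 0, "wy": 0, "wz": 0, "hand": 3},
    {"x": 0, "y": -1, "z": 3.5, "wx": 0, "wy": 0, "wz": 0, "hand": 3},
    {"x": 0, "y": -1.6, "z": 7, "wx": 0, "wy": 0, "wz": 0, "hand": 3},
    {"x": 0, "y": -2.6, "z": 10.8, "wx": 0, "wy": 0, "wz": 0, "hand": 3},
    {"x": 0, "y": -3.7, "z": 14.6, "wx": 0, "wy": 0, "wz": 0, "hand": 3},
    {"x": 0, "y": -4.6, "z": 18.1, "wx": 0, "wy": 0, "wz": 0, "hand": 3},
    {"x": 0, "y": -5.1, "z": 20.6, "wx": 0, "wy": 0, "wz": 0, "hand": 3},
    {"x": 0, "y": -5.4, "z": 21.6, "wx": 0, "wy": 0, "wz": 0, "hand": 3},
    {"x": 0, "y": -5.4, "z": 21.6, "wx": 0, "wy": 0, "wz": 0, "hand": 3},
    {"x": 0, "y": -5.4, "z": 21.6, "wx": 0, "wy": 0, "wz": 0, "hand": 3},
  ],
)

```text
time: 28.15
tcp_pos: [0.5669, -0.2706, 0.148]
ee_rot: [-2.259, 1.568, 2.402]
wrist_force: [0.4, 0.8, -0.2]
gripper_width: 0.0344
```

```bash
python3 - <<'E'
from sauc import *
show(1,[])
saucers('wrist','w25')
E
```

```text
now [ 0.5669 -0.2706  0.148 ] [[-0.002, 0.999, -0.051], [0.002, -0.051, -0.999], [-1.0, -0.002, -0.002]] 28.15 0.0344 [ 0.4  0.8 -0.2] [ 0.69  0.47 -0.41  1.46  0.19  1.25 -1.36]
wrist [230  76 107 110] c [ 620.2 -279.1] r 47.4
wrist [240 336  80  30] c [ 370.2 -263.8] r 44.9
```

View pics/w25.png

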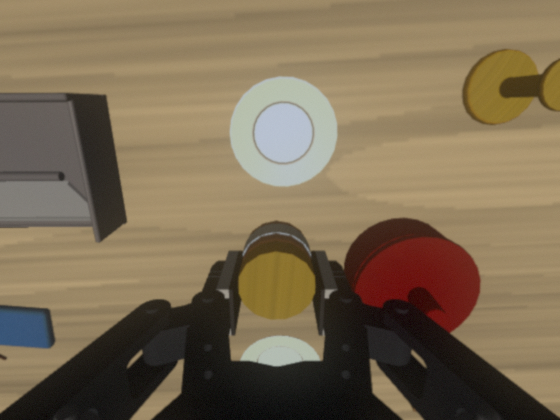

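```bash
cat >> sauc.py <<'E'
def cap(name='tmp'):
    p,R,o=pose();cal,im,d=snap('wrist',name);W=cloud(cal,d);hsv=cv2.cvtColor(im,cv2.COLOR_RGB2HSV)
    L=(W-p)@R  # tool frame
    m=(hsv[...,0]>13)&(hsv[...,0]<30)&(hsv[...,1]>120)&(abs(L[...,1])<.03)&(abs(L[...,2])<.03)&(abs(L[...,0])<.05)
    P=L[m];zt=np.percentile(P[:,0],5);P=P[P[:,0]<zt+.004]
    c=cv2.minEnclosingCircle((P[:,1:]*1000).astype(np.float32));print('cap in tool (y,z) mm',c,'x',np.median(P[:,0]))
    A=np.linalg.lstsq(np.c_[P[:,1:],np.ones(len(P))],P[:,0],rcond=None)[0];print('tilt',A)
E
python3 - <<'E'
from sauc import *
cap()
p,R,o=pose()
print(tog(p,R,[.6202,-.2791,.10],RJ),tog(p,R,[.6202,-.2791,.0245],RJ))
E
```

```text
cap in tool (y,z) mm ((8.821956634521484, 0.2633523941040039), 29.699203491210938) x -0.02302842760966069
tilt [-0.02414578 -0.05543403 -0.02334676]
(array([4.87, 5.24, 0.84]), array([ 0.001, -0.002,  0.001])) (array([12.42,  5.24,  0.85]), array([ 0.001, -0.002,  0.001]))
```

```bash
sed -i 's/(hsv\[...,1\]>120)&(abs(L\[...,1\])<.03)&(abs(L\[...,2\])<.03)&(abs(L\[...,0\])<.05)/(hsv[...,1]>140)\&(hsv[...,2]>60)\&(abs(L[...,1])<.024)\&(abs(L[...,2])<.019)\&(abs(L[...,0]+.0225)<.004)/' sauc.py
python3 - <<'E'
from sauc import *
cap()
E
```

```text
cap in tool (y,z) mm ((1.0346611738204956, -0.022349398583173752), 18.44538688659668) x -0.02300557296923265
tilt [ 0.01201064  0.0008031  -0.0229903 ]
```

Call:
servo_tool(
  moves=[
    {"x": 1, "y": 1.5, "z": 0.3, "wx": 0, "wy": 0, "wz": 0, "hand": 3},
    {"x": 3, "y": 4, "z": 0.7, "wx": 0, "wy": 0, "wz": 0, "hand": 3},
    {"x": 5.5, "y": 5.1, "z": 0.8, "wx": 0, "wy": 0, "wz": 0, "hand": 3},
    {"x": 8.5, "y": 5.1, "z": 0.8, "wx": 0, "wy": 0, "wz": 0, "hand": 3},
    {"x": 10.5, "y": 5.1, "z": 0.8, "wx": 0, "wy": 0, "wz": 0, "hand": 3},
    {"x": 11.3, "y": 5.1, "z": 0.8, "wx": 0, "wy": 0, "wz": 0, "hand": 3},
    {"x": 11.3, "y": 5.1, "z": 0.8, "wx": 0, "wy": 0, "wz": 0, "hand": 3},
    {"x": 11.3, "y": 5.1, "z": 0.8, "wx": 0, "wy": 0, "wz": 0, "hand": 3},
  ],
)

```text
time: 28.97
tcp_pos: [0.6192, -0.2803, 0.0372]
ee_rot: [2.693, 1.57, 1.073]
wrist_force: [0.5, 0.1, -0.5]
gripper_width: 0.0347
```

```bash
python3 - <<'E'
from sauc import *
show(1,[])
saucers('wrist','w26');cap('w27')
p,R,o=pose();print(tog(p,R,[.6192,-.279,.0235],RJ))
E
```

```text
now [ 0.6192 -0.2803  0.0372] [[0.0, 0.999, -0.049], [0.001, -0.049, -0.999], [-1.0, 0.0, -0.001]] 28.9667 0.0347 [ 0.5  0.1 -0.5] [ 0.63  0.68 -0.37  1.41  0.26  1.1  -1.41]
wrist [194 164 161 112] c [ 620.1 -279. ] r 47.6
cap in tool (y,z) mm ((0.7500349283218384, 0.03598542511463165), 18.288848876953125) x -0.02298233790221466
tilt [ 0.0006879   0.00038706 -0.02297656]
(array([ 1.53, -0.09, -0.23]), array([-0.001,  0.001, -0.003]))
```

View pics/w26.png

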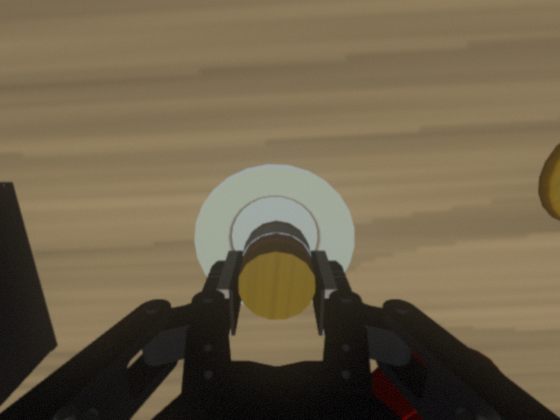

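Call:
servo_tool(
  moves=[
    {"x": 0.5, "y": 0, "z": -0.1, "wx": 0, "wy": 0, "wz": 0, "hand": 3},
    {"x": 1, "y": 0, "z": -0.1, "wx": 0, "wy": 0, "wz": 0, "hand": 3},
    {"x": 1.3, "y": 0, "z": -0.1, "wx": 0, "wy": 0, "wz": 0, "hand": 3},
    {"x": 1.45, "y": 0, "z": -0.1, "wx": 0, "wy": 0, "wz": 0, "hand": 3},
    {"x": 1.45, "y": 0, "z": -0.1, "wx": 0, "wy": 0, "wz": 0, "hand": 3},
    {"x": 1.45, "y": 0, "z": -0.1, "wx": 0, "wy": 0, "wz": 0, "hand": 3},
  ],
)

```text
time: 29.57
tcp_pos: [0.6185, -0.2803, 0.0225]
ee_rot: [-2.733, 1.57, 1.929]
wrist_force: [-3.2, 1.0, 5.3]
gripper_width: 0.0346
```

```bash
python3 - <<'E'
from sauc import *
show(1,[])
E
```

```text
now [ 0.6185 -0.2803  0.0225] [[-0.0, 0.999, -0.05], [0.0, -0.05, -0.999], [-1.0, -0.0, -0.0]] 29.5667 0.0346 [-3.2  1.   5.3] [ 0.62  0.69 -0.37  1.42  0.26  1.08 -1.41]
```

Touching the saucer floor (5 N). Release and rise.

Call:
servo_tool(
  moves=[
    {"x": -0.1, "y": 0, "z": 0, "wx": 0, "wy": 0, "wz": 0, "hand": 3.6},
    {"x": -0.1, "y": 0, "z": 0, "wx": 0, "wy": 0, "wz": 0, "hand": 4.2},
    {"x": -0.1, "y": 0, "z": 0, "wx": 0, "wy": 0, "wz": 0, "hand": 4.8},
    {"x": -0.1, "y": 0, "z": 0, "wx": 0, "wy": 0, "wz": 0, "hand": 5},
    {"x": -1, "y": 0, "z": 0, "wx": 0, "wy": 0, "wz": 0, "hand": 5},
    {"x": -4, "y": 0, "z": 0, "wx": 0, "wy": 0, "wz": 0, "hand": 5},
    {"x": -8, "y": -1, "z": 0, "wx": 0, "wy": 0, "wz": 0, "hand": 5},
    {"x": -12, "y": -3, "z": 0, "wx": 0, "wy": 0, "wz": 0, "hand": 5},
    {"x": -14, "y": -6, "z": 0, "wx": 0, "wy": 0, "wz": 0, "hand": 5},
    {"x": -14, "y": -6, "z": 0, "wx": 0, "wy": 0, "wz": 0, "hand": 5},
  ],
)

```text
time: 30.4
tcp_pos: [0.5578, -0.2794, 0.1696]
ee_rot: [0.949, 1.562, -0.674]
wrist_force: [1.2, -1.0, 0.5]
gripper_width: 0.0502
```

```bash
cat >> sauc.py <<'E'
def capw(cam,name,c0,zlo,zhi):
    cal,im,d=snap(cam,name);W=cloud(cal,d)
    m=(np.linalg.norm(W[...,:2]-np.array(c0),axis=-1)<.06)&(W[...,2]>zlo)&(W[...,2]<zhi)
    P=W[m];print('cap world',len(P),cv2.minEnclosingCircle((P[:,:2]*1000).astype(np.float32)),np.median(P[:,2]))
E
python3 - <<'E'
from sauc import *
saucers('wrist','w28');capw('wrist','w29',(.62,-.279),.04,.05)
show(2,[(.024,.11),(.024,.023)])
E
```

```text
wrist [222  70 100 104] c [ 620.4 -279. ] r 47.5
wrist [232 318  79  48] c [ 357.  -263.2] r 47.6
cap world 1435 ((619.2893676757812, -280.51336669921875), 17.877756118774414) 0.045533636043271986
now [ 0.5586 -0.2782  0.1644] [[0.003, 0.999, -0.051], [-0.002, -0.051, -0.999], [-1.0, 0.003, 0.002]] 30.5 0.0499 [-0.5  0.2 -0.6] [ 0.71  0.45 -0.41  1.46  0.18  1.27 -1.34]
0.024 0.11 (array([  5.41,   5.95, -29.78]), array([-0.003,  0.002, -0.003]))
0.024 0.023 (array([ 14.11,   5.92, -29.8 ]), array([-0.003,  0.002, -0.003]))
```

View pics/w28.png

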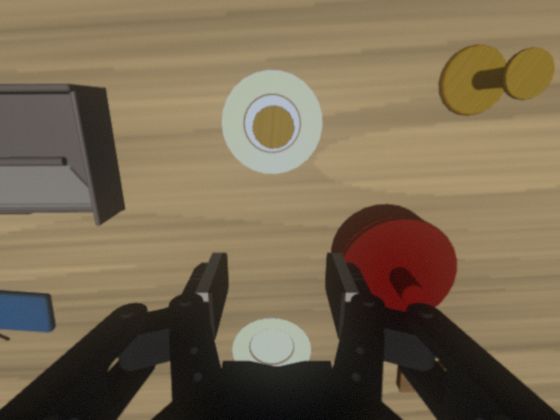

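Call:
servo_tool(
  moves=[
    {"x": 0, "y": 0.5, "z": -2, "wx": 0, "wy": 0, "wz": 0, "hand": 5},
    {"x": 0, "y": 1.2, "z": -6, "wx": 0, "wy": 0, "wz": 0, "hand": 5},
    {"x": 0, "y": 2, "z": -10, "wx": 0, "wy": 0, "wz": 0, "hand": 5},
    {"x": 0, "y": 2.8, "z": -14, "wx": 0, "wy": 0, "wz": 0, "hand": 5},
    {"x": 0, "y": 3.6, "z": -18, "wx": 0, "wy": 0, "wz": 0, "hand": 5},
    {"x": 0.5, "y": 4.4, "z": -22, "wx": 0, "wy": 0, "wz": 0, "hand": 5},
    {"x": 2, "y": 5.2, "z": -26, "wx": 0, "wy": 0, "wz": 0, "hand": 5},
    {"x": 4, "y": 5.7, "z": -28.8, "wx": 0, "wy": 0, "wz": 0, "hand": 5},
    {"x": 5.4, "y": 5.9, "z": -29.8, "wx": 0, "wy": 0, "wz": 0, "hand": 5},
    {"x": 5.4, "y": 5.9, "z": -29.8, "wx": 0, "wy": 0, "wz": 0, "hand": 5},
    {"x": 5.4, "y": 5.9, "z": -29.8, "wx": 0, "wy": 0, "wz": 0, "hand": 5},
  ],
)

```text
time: 31.42
tcp_pos: [0.6316, 0.0179, 0.1059]
ee_rot: [-1.685, 1.566, 2.979]
wrist_force: [-0.3, -1.4, -0.2]
gripper_width: 0.0501
```

```bash
python3 - <<'E'
from sauc import *
capw('wrist','w30',(.6095,.0172),.043,.05)
show(2,[(.024,.11),(.024,.0235)])
E
```

```text
cap world 1986 ((616.5443725585938, 22.905542373657227), 54.90078353881836) 0.04653387330470726
now [0.6323 0.0162 0.1072] [[-0.002, 0.999, -0.051], [-0.0, -0.051, -0.999], [-1.0, -0.002, 0.0]] 31.4667 0.0503 [ 0.5 -1.2  0.8] [ 0.27  0.53 -0.49  1.49  0.26  1.18 -1.88]
0.024 0.11 (array([-0.28,  0.12,  0.01]), array([-0.002,  0.   ,  0.002]))
0.024 0.0235 (array([8.37, 0.13, 0.01]), array([-0.002,  0.   ,  0.002]))
```

View pics/w30.png

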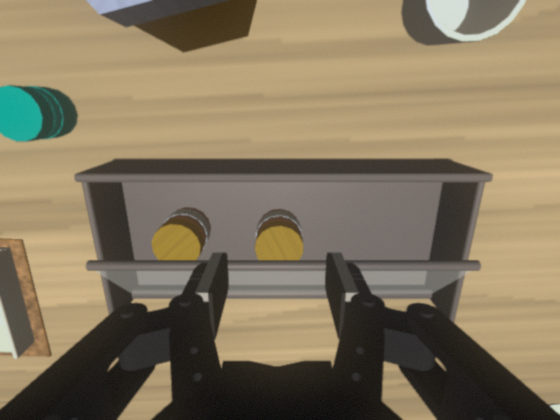

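Call:
servo_tool(
  moves=[
    {"x": 2, "y": 0.1, "z": 0, "wx": 0, "wy": 0, "wz": 0, "hand": 5},
    {"x": 4.5, "y": 0.1, "z": 0, "wx": 0, "wy": 0, "wz": 0, "hand": 5},
    {"x": 6.7, "y": 0.1, "z": 0, "wx": 0, "wy": 0, "wz": 0, "hand": 5},
    {"x": 7.8, "y": 0.1, "z": 0, "wx": 0, "wy": 0, "wz": 0, "hand": 5},
    {"x": 8.2, "y": 0.1, "z": 0, "wx": 0, "wy": 0, "wz": 0, "hand": 5},
    {"x": 8.2, "y": 0.1, "z": 0, "wx": 0, "wy": 0, "wz": 0, "hand": 5},
    {"x": 8.2, "y": -0.4, "z": 0, "wx": 0, "wy": 0, "wz": 0, "hand": 5},
    {"x": 8.2, "y": -0.9, "z": 0, "wx": 0, "wy": 0, "wz": 0, "hand": 5},
    {"x": 8.2, "y": -1.4, "z": 0, "wx": 0, "wy": 0, "wz": 0, "hand": 5},
    {"x": 8.2, "y": -1.9, "z": 0, "wx": 0, "wy": 0, "wz": 0, "hand": 5},
    {"x": 8.2, "y": -2.3, "z": 0, "wx": 0, "wy": 0, "wz": 0, "hand": 5},
    {"x": 8.2, "y": -2.3, "z": 0, "wx": 0, "wy": 0, "wz": 0, "hand": 5},
    {"x": 8.2, "y": -2.3, "z": 0, "wx": 0, "wy": 0, "wz": 0, "hand": 5},
  ],
)

```text
time: 32.55
tcp_pos: [0.6121, 0.0184, 0.0294]
ee_rot: [1.655, 1.564, 0.034]
wrist_force: [3.6, -1.0, -0.2]
gripper_width: 0.0498
```

```bash
python3 - <<'E'
from sauc import *
show(2,[(0,.0235)])
cap('w31')
E
```

```text
now [0.6121 0.0184 0.0294] [[0.007, 0.999, -0.05], [0.0, -0.05, -0.999], [-1.0, 0.007, -0.001]] 32.55 0.0498 [ 3.6 -1.  -0.2] [ 0.27  0.57 -0.47  1.63  0.3   1.01 -1.92]
0 0.0235 (array([ 0.59, -0.25,  0.14]), array([-0.002, -0.001, -0.007]))
cap in tool (y,z) mm ((0.0675397589802742, 1.845631718635559), 16.230384826660156) x -0.018659621448272927
tilt [-0.0008951   0.00343114 -0.01872565]
```

View pics/w31.png

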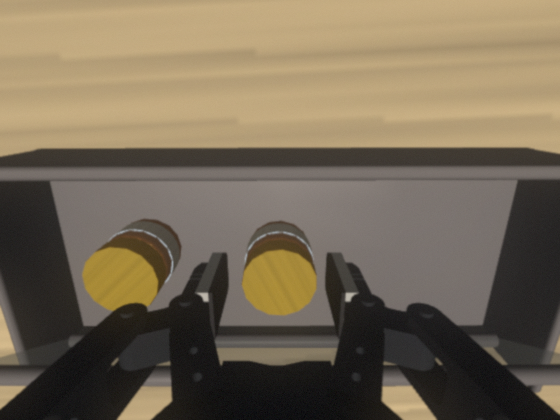

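Call:
servo_tool(
  moves=[
    {"x": 0.3, "y": -0.1, "z": 0.1, "wx": 0, "wy": 0, "wz": 0, "hand": 5},
    {"x": 0.5, "y": -0.1, "z": 0.1, "wx": 0, "wy": 0, "wz": 0, "hand": 5},
    {"x": 0.5, "y": -0.1, "z": 0.1, "wx": 0, "wy": 0, "wz": 0, "hand": 3},
    {"x": 0.5, "y": -0.1, "z": 0.1, "wx": 0, "wy": 0, "wz": 0, "hand": 3},
    {"x": 0.5, "y": -0.1, "z": 0.1, "wx": 0, "wy": 0, "wz": 0, "hand": 3},
    {"x": 0.5, "y": -0.1, "z": 0.1, "wx": 0, "wy": 0, "wz": 0, "hand": 3},
    {"x": 0.5, "y": -0.1, "z": 0.1, "wx": 0, "wy": 0, "wz": 0, "hand": 3},
  ],
)

```text
time: 33.18
tcp_pos: [0.6112, 0.0178, 0.0232]
ee_rot: [1.78, 1.565, 0.158]
wrist_force: [7.8, -0.8, 8.9]
gripper_width: 0.0351
```

```bash
python3 - <<'E'
from sauc import *
show(2,[(0.024,.15)])
cap('w32')
E
```

```text
now [0.6112 0.0178 0.0232] [[0.006, 0.999, -0.05], [0.001, -0.05, -0.999], [-1.0, 0.006, -0.001]] 33.1833 0.0351 [ 7.8 -0.8  8.9] [ 0.27  0.58 -0.47  1.63  0.3   1.   -1.92]
0.024 0.15 (array([-12.67,   2.31,   0.04]), array([-0.002, -0.001, -0.006]))
cap in tool (y,z) mm ((-0.31325244903564453, 0.13630826771259308), 18.617639541625977) x -0.023297970578499794
tilt [ 0.01809629 -0.00034905 -0.02328186]
```

Call:
servo_tool(
  moves=[
    {"x": -0.5, "y": 0, "z": 0, "wx": 0, "wy": 0, "wz": 0, "hand": 3},
    {"x": -1, "y": 0.2, "z": 0, "wx": 0, "wy": 0, "wz": 0, "hand": 3},
    {"x": -1.2, "y": 0.8, "z": 0, "wx": 0, "wy": 0, "wz": 0, "hand": 3},
    {"x": -1.2, "y": 1.4, "z": 0, "wx": 0, "wy": 0, "wz": 0, "hand": 3},
    {"x": -1.2, "y": 2, "z": 0, "wx": 0, "wy": 0, "wz": 0, "hand": 3},
    {"x": -1.2, "y": 2.4, "z": 0, "wx": 0, "wy": 0, "wz": 0, "hand": 3},
    {"x": -1.2, "y": 2.5, "z": 0, "wx": 0, "wy": 0, "wz": 0, "hand": 3},
    {"x": -2, "y": 2.5, "z": 0, "wx": 0, "wy": 0, "wz": 0, "hand": 3},
    {"x": -4, "y": 2.5, "z": 0, "wx": 0, "wy": 0, "wz": 0, "hand": 3},
    {"x": -6.5, "y": 2.5, "z": 0, "wx": 0, "wy": 0, "wz": 0, "hand": 3},
    {"x": -9.5, "y": 2.5, "z": 0, "wx": 0, "wy": 0, "wz": 0, "hand": 3},
    {"x": -12, "y": 2.5, "z": 0, "wx": 0, "wy": 0, "wz": 0, "hand": 3},
    {"x": -12.6, "y": 2.5, "z": 0, "wx": 0, "wy": 0, "wz": 0, "hand": 3},
    {"x": -12.6, "y": 2.5, "z": 0, "wx": 0, "wy": 0, "wz": 0, "hand": 3},
  ],
)

```text
time: 34.4
tcp_pos: [0.6346, 0.0166, 0.1502]
ee_rot: [1.735, 1.566, 0.114]
wrist_force: [0.3, -0.1, -0.7]
gripper_width: 0.0349
```

```bash
python3 - <<'E'
from sauc import *
show(2,[])
p,R,o=pose()
for yaw in (-1.6,-2.2):
  print(tog(p,R,[.40,-.23,.15],Rn.from_euler('z',yaw).as_matrix()@np.array([[0,0,1],[0,1,0],[-1,0,0.]])))
E
```

```text
now [0.6346 0.0166 0.1502] [[0.004, 0.999, -0.05], [0.0, -0.05, -0.999], [-1.0, 0.004, -0.001]] 34.4 0.0349 [ 0.3 -0.1 -0.7] [ 0.28  0.5  -0.5   1.44  0.24  1.26 -1.87]
(array([ -0.1, -22.2,  25.8]), array([-0.021, -0.001, -0.004]))
(array([ -0.1, -22.2,  25.8]), array([ 0.579, -0.002, -0.004]))
```

Call:
servo_tool(
  moves=[
    {"x": 0, "y": -1, "z": 1, "wx": -0.05, "wy": 0, "wz": 0, "hand": 3},
    {"x": 0, "y": -2.5, "z": 3, "wx": -0.15, "wy": 0, "wz": 0, "hand": 3},
    {"x": 0, "y": -4, "z": 5.5, "wx": -0.27, "wy": 0, "wz": 0, "hand": 3},
    {"x": 0, "y": -6, "z": 8, "wx": -0.39, "wy": 0, "wz": 0, "hand": 3},
    {"x": 0, "y": -8, "z": 10.5, "wx": -0.51, "wy": 0, "wz": 0, "hand": 3},
    {"x": 0, "y": -10, "z": 13, "wx": -0.63, "wy": 0, "wz": 0, "hand": 3},
    {"x": 0, "y": -12, "z": 16, "wx": -0.75, "wy": 0, "wz": 0, "hand": 3},
    {"x": 0, "y": -14, "z": 19, "wx": -0.87, "wy": 0, "wz": 0, "hand": 3},
    {"x": 0, "y": -16, "z": 22, "wx": -0.99, "wy": 0, "wz": 0, "hand": 3},
    {"x": 0, "y": -18, "z": 25, "wx": -1.11, "wy": 0, "wz": 0, "hand": 3},
    {"x": 0, "y": -20.3, "z": 28, "wx": -1.23, "wy": 0, "wz": 0, "hand": 3},
    {"x": 0, "y": -22.5, "z": 31, "wx": -1.35, "wy": 0, "wz": 0, "hand": 3},
    {"x": 0, "y": -24.3, "z": 33.5, "wx": -1.46, "wy": 0, "wz": 0, "hand": 3},
    {"x": 0, "y": -25.5, "z": 35, "wx": -1.56, "wy": 0, "wz": 0, "hand": 3},
    {"x": 0, "y": -25.7, "z": 35.5, "wx": -1.6, "wy": 0, "wz": 0, "hand": 3},
    {"x": 0, "y": -25.7, "z": 35.5, "wx": -1.6, "wy": 0, "wz": 0, "hand": 3},
    {"x": 0, "y": -25.7, "z": 35.5, "wx": -1.6, "wy": 0, "wz": 0, "hand": 3},
  ],
)

```text
time: 35.82
tcp_pos: [0.3583, -0.3247, 0.1459]
ee_rot: [2.109, 1.568, 2.085]
wrist_force: [0.1, -0.1, -0.2]
gripper_width: 0.035
```

```bash
python3 - <<'E'
from sauc import *
show(2,[])
saucers('wrist','w33');cap('w34')
E
```

```text
now [ 0.3583 -0.3247  0.1459] [[-0.001, 0.025, 1.0], [0.002, 1.0, -0.025], [-1.0, 0.002, -0.001]] 35.8167 0.035 [ 0.1 -0.1 -0.2] [ 1.19  0.19 -0.58  1.84  0.11  1.14  0.55]
wrist [219  68 110 112] c [ 356.2 -263.3] r 47.5
wrist [519  90  41 100] c [ 608.  -282.5] r 45.2
cap in tool (y,z) mm ((0.5657419562339783, -0.7256094813346863), 18.29793930053711) x -0.023249302883282353
tilt [ 0.01567414  0.0004035  -0.02323191]
```

View pics/w33.png

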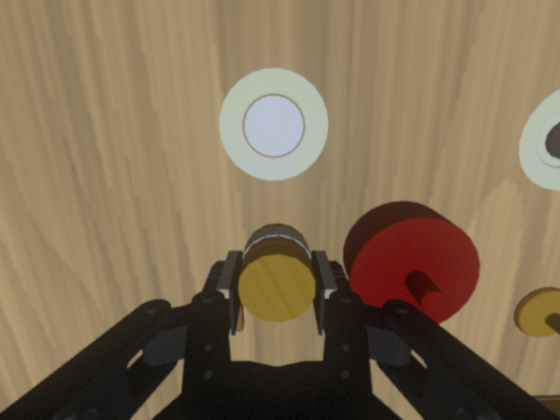

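Call:
servo_tool(
  moves=[
    {"x": 1, "y": 1.5, "z": -0.1, "wx": 0, "wy": 0, "wz": 0, "hand": 3},
    {"x": 3, "y": 4, "z": -0.3, "wx": 0, "wy": 0, "wz": 0, "hand": 3},
    {"x": 5.5, "y": 6, "z": -0.3, "wx": 0, "wy": 0, "wz": 0, "hand": 3},
    {"x": 8.5, "y": 6, "z": -0.3, "wx": 0, "wy": 0, "wz": 0, "hand": 3},
    {"x": 10.2, "y": 6, "z": -0.3, "wx": 0, "wy": 0, "wz": 0, "hand": 3},
    {"x": 10.9, "y": 6, "z": -0.3, "wx": 0, "wy": 0, "wz": 0, "hand": 3},
    {"x": 10.9, "y": 6, "z": -0.3, "wx": 0, "wy": 0, "wz": 0, "hand": 3},
    {"x": 10.9, "y": 6, "z": -0.3, "wx": 0, "wy": 0, "wz": 0, "hand": 3},
  ],
)

```text
time: 36.58
tcp_pos: [0.358, -0.2649, 0.0385]
ee_rot: [1.328, 1.57, 1.307]
wrist_force: [0.3, 0.2, -0.9]
gripper_width: 0.0344
```

```bash
python3 - <<'E'
from sauc import *
show(2,[])
saucers('wrist','w35');cap('w36')
p,R,o=pose();print((R.T@(np.array([.3562,-.2633,.0])-p)*100).round(2))
E
```

```text
now [ 0.358  -0.2649  0.0385] [[0.0, 0.021, 1.0], [0.001, 1.0, -0.021], [-1.0, 0.001, 0.0]] 36.5833 0.0344 [ 0.3  0.2 -0.9] [ 1.11  0.26 -0.6   2.05  0.19  0.88  0.38]
wrist [196 164 159 111] c [ 356.2 -263.3] r 47.4
cap in tool (y,z) mm ((0.5112115144729614, -0.7714365720748901), 18.20473289489746) x -0.02330968721843747
tilt [ 0.00449929 -0.0005182  -0.02331544]
[ 3.92  0.24 -0.22]
```

View pics/w35.png

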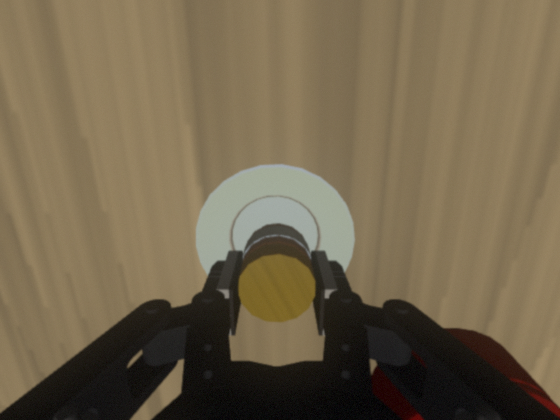

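Call:
servo_tool(
  moves=[
    {"x": 0.5, "y": 0.15, "z": -0.15, "wx": 0, "wy": 0, "wz": 0, "hand": 3},
    {"x": 1, "y": 0.15, "z": -0.15, "wx": 0, "wy": 0, "wz": 0, "hand": 3},
    {"x": 1.4, "y": 0.15, "z": -0.15, "wx": 0, "wy": 0, "wz": 0, "hand": 3},
    {"x": 1.6, "y": 0.15, "z": -0.15, "wx": 0, "wy": 0, "wz": 0, "hand": 3},
    {"x": 1.6, "y": 0.15, "z": -0.15, "wx": 0, "wy": 0, "wz": 0, "hand": 3},
    {"x": 1.6, "y": 0.15, "z": -0.15, "wx": 0, "wy": 0, "wz": 0, "hand": 3},
  ],
)

```text
time: 37.18
tcp_pos: [0.3555, -0.2639, 0.0222]
ee_rot: [2.755, 1.57, 2.734]
wrist_force: [-2.2, 1.2, 5.6]
gripper_width: 0.0345
```

```bash
python3 - <<'E'
from sauc import *
show(2,[])
E
```

```text
now [ 0.3555 -0.2639  0.0222] [[-0.001, 0.021, 1.0], [0.0, 1.0, -0.021], [-1.0, 0.0, -0.001]] 37.1833 0.0345 [-2.2  1.2  5.6] [ 1.1   0.28 -0.59  2.07  0.21  0.85  0.36]
```

Call:
servo_tool(
  moves=[
    {"x": -0.1, "y": 0, "z": 0, "wx": 0, "wy": 0, "wz": 0, "hand": 3.6},
    {"x": -0.1, "y": 0, "z": 0, "wx": 0, "wy": 0, "wz": 0, "hand": 4.2},
    {"x": -0.1, "y": 0, "z": 0, "wx": 0, "wy": 0, "wz": 0, "hand": 4.8},
    {"x": -0.1, "y": 0, "z": 0, "wx": 0, "wy": 0, "wz": 0, "hand": 5},
    {"x": -1, "y": 0, "z": 0, "wx": 0, "wy": 0, "wz": 0, "hand": 5},
    {"x": -4, "y": 0, "z": 0, "wx": 0, "wy": 0, "wz": 0, "hand": 5},
    {"x": -8, "y": -1, "z": 0.5, "wx": 0, "wy": 0, "wz": 0, "hand": 5},
    {"x": -12, "y": -3, "z": 1, "wx": 0, "wy": 0, "wz": 0, "hand": 5},
    {"x": -15, "y": -5, "z": 2, "wx": 0, "wy": 0, "wz": 0, "hand": 5},
    {"x": -15, "y": -5, "z": 2, "wx": 0, "wy": 0, "wz": 0, "hand": 5},
    {"x": -15, "y": -5, "z": 2, "wx": 0, "wy": 0, "wz": 0, "hand": 5},
  ],
)

```text
time: 38.1
tcp_pos: [0.376, -0.3159, 0.1745]
ee_rot: [-0.611, 1.566, -0.634]
wrist_force: [-0.3, 1.5, 0.2]
gripper_width: 0.0498
```

```bash
python3 - <<'E'
from sauc import *
saucers('wrist','w37');capw('wrist','w38',(.356,-.2635),.04,.05)
show(3,[(.024,.15),(.024,.11)])
E
```

```text
wrist [206  81  99 101] c [ 356.  -263.2] r 47.6
wrist [476  94  84  97] c [ 619.2 -279.4] r 47.7
cap world 1338 ((354.88226318359375, -263.2374267578125), 17.81402015686035) 0.045471048259732944
now [ 0.3743 -0.3136  0.1716] [[-0.001, 0.021, 1.0], [0.001, 1.0, -0.021], [-1.0, 0.001, -0.001]] 38.2 0.05 [-1.3  1.  -0.2] [ 1.17  0.18 -0.6   1.8   0.11  1.2   0.52]
0.024 0.15 (array([ 2.19, 40.91, 25.61]), array([ 1.599, -0.002, -0.   ]))
0.024 0.11 (array([ 6.19, 40.91, 25.61]), array([ 1.599, -0.002, -0.   ]))
```

View pics/w37.png

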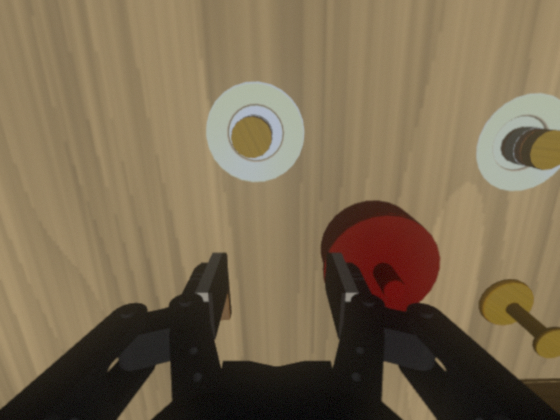

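Call:
servo_tool(
  moves=[
    {"x": 0, "y": 1, "z": 0.6, "wx": 0.05, "wy": 0, "wz": 0, "hand": 5},
    {"x": 0, "y": 3, "z": 2, "wx": 0.15, "wy": 0, "wz": 0, "hand": 5},
    {"x": 0, "y": 6, "z": 4, "wx": 0.27, "wy": 0, "wz": 0, "hand": 5},
    {"x": 0, "y": 9, "z": 6, "wx": 0.39, "wy": 0, "wz": 0, "hand": 5},
    {"x": 0, "y": 12.5, "z": 8, "wx": 0.51, "wy": 0, "wz": 0, "hand": 5},
    {"x": 0, "y": 16, "z": 10, "wx": 0.63, "wy": 0, "wz": 0, "hand": 5},
    {"x": 0, "y": 19.5, "z": 12, "wx": 0.75, "wy": 0, "wz": 0, "hand": 5},
    {"x": 0, "y": 23, "z": 14.5, "wx": 0.87, "wy": 0, "wz": 0, "hand": 5},
    {"x": 0, "y": 26.5, "z": 17, "wx": 0.99, "wy": 0, "wz": 0, "hand": 5},
    {"x": 0, "y": 30, "z": 19, "wx": 1.11, "wy": 0, "wz": 0, "hand": 5},
    {"x": 0, "y": 33.5, "z": 21, "wx": 1.23, "wy": 0, "wz": 0, "hand": 5},
    {"x": 1, "y": 36.5, "z": 23, "wx": 1.35, "wy": 0, "wz": 0, "hand": 5},
    {"x": 2, "y": 39, "z": 24.5, "wx": 1.47, "wy": 0, "wz": 0, "hand": 5},
    {"x": 4, "y": 40.5, "z": 25.4, "wx": 1.57, "wy": 0, "wz": 0, "hand": 5},
    {"x": 5.5, "y": 40.9, "z": 25.6, "wx": 1.599, "wy": 0, "wz": 0, "hand": 5},
    {"x": 6.2, "y": 40.9, "z": 25.6, "wx": 1.599, "wy": 0, "wz": 0, "hand": 5},
    {"x": 6.2, "y": 40.9, "z": 25.6, "wx": 1.599, "wy": 0, "wz": 0, "hand": 5},
    {"x": 6.2, "y": 40.9, "z": 25.6, "wx": 1.599, "wy": 0, "wz": 0, "hand": 5},
  ],
)

```text
time: 39.7
tcp_pos: [0.638, 0.0884, 0.1092]
ee_rot: [-1.35, 1.568, -2.967]
wrist_force: [0.6, -0.6, 0.2]
gripper_width: 0.0501
```

```bash
python3 - <<'E'
from sauc import *
snap('wrist','w39')
show(3,[(.024,.0245)])
E
```

```text
now [0.6388 0.088  0.1104] [[-0.001, 0.999, -0.048], [-0.0, -0.048, -0.999], [-1.0, -0.001, 0.0]] 39.75 0.05 [ 1.1 -0.8 -0.2] [ 0.19  0.57 -0.55  1.45  0.3   1.21 -2.01]
0.024 0.0245 (array([ 8.59, -0.01, -0.23]), array([0.   , 0.   , 0.001]))
```

View pics/w39.png

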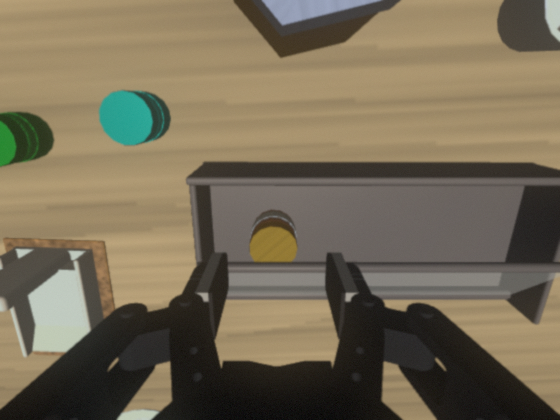

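Call:
servo_tool(
  moves=[
    {"x": 2, "y": 0.1, "z": -0.2, "wx": 0, "wy": 0, "wz": 0, "hand": 5},
    {"x": 4.5, "y": 0.1, "z": -0.2, "wx": 0, "wy": 0, "wz": 0, "hand": 5},
    {"x": 6.7, "y": 0.1, "z": -0.2, "wx": 0, "wy": 0, "wz": 0, "hand": 5},
    {"x": 8, "y": 0.1, "z": -0.2, "wx": 0, "wy": 0, "wz": 0, "hand": 5},
    {"x": 8.4, "y": 0.1, "z": -0.2, "wx": 0, "wy": 0, "wz": 0, "hand": 5},
    {"x": 8.4, "y": 0.1, "z": -0.2, "wx": 0, "wy": 0, "wz": 0, "hand": 5},
    {"x": 8.4, "y": -0.4, "z": -0.2, "wx": 0, "wy": 0, "wz": 0, "hand": 5},
    {"x": 8.4, "y": -0.9, "z": -0.2, "wx": 0, "wy": 0, "wz": 0, "hand": 5},
    {"x": 8.4, "y": -1.4, "z": -0.2, "wx": 0, "wy": 0, "wz": 0, "hand": 5},
    {"x": 8.4, "y": -1.9, "z": -0.2, "wx": 0, "wy": 0, "wz": 0, "hand": 5},
    {"x": 8.4, "y": -2.4, "z": -0.2, "wx": 0, "wy": 0, "wz": 0, "hand": 5},
    {"x": 8.4, "y": -2.4, "z": -0.2, "wx": 0, "wy": 0, "wz": 0, "hand": 5},
    {"x": 8.4, "y": -2.4, "z": -0.2, "wx": 0, "wy": 0, "wz": 0, "hand": 5},
    {"x": 8.4, "y": -2.4, "z": -0.2, "wx": 0, "wy": 0, "wz": 0, "hand": 5},
  ],
)

```text
time: 40.92
tcp_pos: [0.6166, 0.0931, 0.0281]
ee_rot: [1.894, 1.567, 0.275]
wrist_force: [3.4, 1.4, 0.0]
gripper_width: 0.0499
```

```bash
python3 - <<'E'
from sauc import *
show(3,[(0,.0245)])
cap('w40')
E
```

```text
now [0.6166 0.0931 0.0281] [[0.004, 0.999, -0.049], [0.001, -0.049, -0.999], [-1.0, 0.004, -0.001]] 40.9167 0.0499 [3.4 1.4 0. ] [ 0.18  0.61 -0.53  1.59  0.34  1.03 -2.06]
0 0.0245 (array([ 0.35, -0.18,  0.18]), array([-0.   , -0.001, -0.004]))
cap in tool (y,z) mm ((-0.09591072052717209, 0.9540758728981018), 17.80239486694336) x -0.018874550792589352
tilt [-0.00051631  0.00072719 -0.01894236]
```

View pics/w40.png

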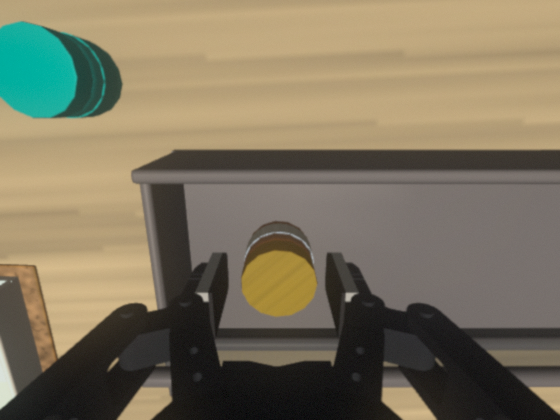

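Call:
servo_tool(
  moves=[
    {"x": 0.2, "y": 0, "z": 0.1, "wx": 0, "wy": 0, "wz": 0, "hand": 5},
    {"x": 0.3, "y": 0, "z": 0.1, "wx": 0, "wy": 0, "wz": 0, "hand": 5},
    {"x": 0.3, "y": 0, "z": 0.1, "wx": 0, "wy": 0, "wz": 0, "hand": 3},
    {"x": 0.3, "y": 0, "z": 0.1, "wx": 0, "wy": 0, "wz": 0, "hand": 3},
    {"x": 0.3, "y": 0, "z": 0.1, "wx": 0, "wy": 0, "wz": 0, "hand": 3},
    {"x": 0.3, "y": 0, "z": 0.1, "wx": 0, "wy": 0, "wz": 0, "hand": 3},
    {"x": 0.3, "y": 0, "z": 0.1, "wx": 0, "wy": 0, "wz": 0, "hand": 3},
  ],
)

```text
time: 41.55
tcp_pos: [0.6153, 0.0912, 0.023]
ee_rot: [-1.95, 1.57, 2.713]
wrist_force: [3.7, -1.4, 0.0]
gripper_width: 0.0347
```

```bash
python3 - <<'E'
from sauc import *
show(3,[(0.024,.15)])
cap('w41')
E
```

```text
now [0.6153 0.0912 0.023 ] [[-0.0, 0.999, -0.049], [0.0, -0.049, -0.999], [-1.0, -0.0, -0.0]] 41.55 0.0347 [ 3.7 -1.4  0. ] [ 0.18  0.61 -0.53  1.59  0.35  1.03 -2.06]
0.024 0.15 (array([-12.7 ,   2.34,  -0.03]), array([-0.001, -0.   ,  0.   ]))
cap in tool (y,z) mm ((0.21356695890426636, 0.0703854039311409), 18.54680633544922) x -0.023514912858960048
tilt [ 0.01258385 -0.00100485 -0.02349326]
```

Call:
servo_tool(
  moves=[
    {"x": -0.5, "y": 0, "z": 0, "wx": 0, "wy": 0, "wz": 0, "hand": 3},
    {"x": -1, "y": 0.2, "z": 0, "wx": 0, "wy": 0, "wz": 0, "hand": 3},
    {"x": -1.2, "y": 0.8, "z": 0, "wx": 0, "wy": 0, "wz": 0, "hand": 3},
    {"x": -1.2, "y": 1.4, "z": 0, "wx": 0, "wy": 0, "wz": 0, "hand": 3},
    {"x": -1.2, "y": 2, "z": 0, "wx": 0, "wy": 0, "wz": 0, "hand": 3},
    {"x": -1.2, "y": 2.4, "z": 0, "wx": 0, "wy": 0, "wz": 0, "hand": 3},
    {"x": -1.2, "y": 2.5, "z": 0, "wx": 0, "wy": 0, "wz": 0, "hand": 3},
    {"x": -2, "y": 2.5, "z": 0, "wx": 0, "wy": 0, "wz": 0, "hand": 3},
    {"x": -4, "y": 2.5, "z": 0, "wx": 0, "wy": 0, "wz": 0, "hand": 3},
    {"x": -6.5, "y": 2.5, "z": 0, "wx": 0, "wy": 0, "wz": 0, "hand": 3},
    {"x": -9.5, "y": 2.5, "z": 0, "wx": 0, "wy": 0, "wz": 0, "hand": 3},
    {"x": -12, "y": 2.5, "z": 0, "wx": 0, "wy": 0, "wz": 0, "hand": 3},
    {"x": -12.6, "y": 2.5, "z": 0, "wx": 0, "wy": 0, "wz": 0, "hand": 3},
    {"x": -12.6, "y": 2.5, "z": 0, "wx": 0, "wy": 0, "wz": 0, "hand": 3},
  ],
)

```text
time: 42.77
tcp_pos: [0.6414, 0.0909, 0.1523]
ee_rot: [1.879, 1.566, 0.259]
wrist_force: [-0.4, -0.1, -1.1]
gripper_width: 0.0345
```

```bash
python3 - <<'E'
from sauc import *
show(3,[])
saucers('scene','s42')
R0=np.array([[0,0,1],[0,1,0],[-1,0,0.]])
p,R,o=pose()
for yaw in (-3.14,-2.2): print(tog(p,R,[.42,.28,.15],Rn.from_euler('z',yaw).as_matrix()@R0))
E
```

```text
now [0.6414 0.0909 0.1523] [[0.004, 0.999, -0.049], [0.001, -0.049, -0.999], [-1.0, 0.004, -0.001]] 42.7667 0.0345 [-0.4 -0.1 -1.1] [ 0.19  0.54 -0.56  1.4   0.29  1.28 -2.  ]
scene [351 166  31  19] c [375.7 244.2] r 48.2
scene [160 177  36  20] c [ 358.7 -262.4] r 48.5
scene [389 200  28  21] c [534.9 296.7] r 40.6
scene [136 241  45  31] c [ 622.9 -276.8] r 47.7
scene [470 303  60  39] c [863.3 358.8] r 49.0
(array([-2.000e-02, -2.294e+01, -1.785e+01]), array([ 1.52e+00, -1.00e-03, -1.00e-03]))
(array([-2.000e-02, -2.294e+01, -1.785e+01]), array([ 0.58 , -0.001, -0.001]))
```

View pics/s42.png

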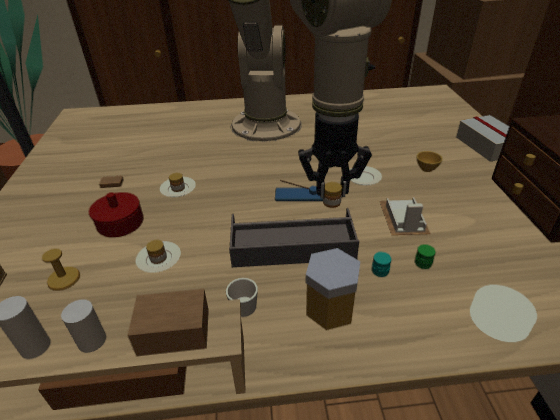

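Call:
servo_tool(
  moves=[
    {"x": 0, "y": -1, "z": -0.4, "wx": -0.06, "wy": 0, "wz": 0, "hand": 3},
    {"x": 0, "y": -2, "z": -0.9, "wx": -0.18, "wy": 0, "wz": 0, "hand": 3},
    {"x": 0, "y": -3.3, "z": -1.4, "wx": -0.3, "wy": 0, "wz": 0, "hand": 3},
    {"x": 0, "y": -4.6, "z": -2, "wx": -0.42, "wy": 0, "wz": 0, "hand": 3},
    {"x": 0, "y": -6, "z": -2.6, "wx": -0.54, "wy": 0, "wz": 0, "hand": 3},
    {"x": 0, "y": -7.4, "z": -3.2, "wx": -0.66, "wy": 0, "wz": 0, "hand": 3},
    {"x": 0, "y": -8.8, "z": -3.8, "wx": -0.78, "wy": 0, "wz": 0, "hand": 3},
    {"x": 0, "y": -10.2, "z": -4.4, "wx": -0.9, "wy": 0, "wz": 0, "hand": 3},
    {"x": 0, "y": -11.6, "z": -5, "wx": -1.02, "wy": 0, "wz": 0, "hand": 3},
    {"x": 0, "y": -13, "z": -5.6, "wx": -1.14, "wy": 0, "wz": 0, "hand": 3},
    {"x": 0, "y": -14.4, "z": -6.2, "wx": -1.26, "wy": 0, "wz": 0, "hand": 3},
    {"x": 0, "y": -15.8, "z": -6.8, "wx": -1.38, "wy": 0, "wz": 0, "hand": 3},
    {"x": 0, "y": -17.2, "z": -7.4, "wx": -1.5, "wy": 0, "wz": 0, "hand": 3},
    {"x": 0, "y": -18.6, "z": -8, "wx": -1.62, "wy": 0, "wz": 0, "hand": 3},
    {"x": 0, "y": -20, "z": -8.6, "wx": -1.74, "wy": 0, "wz": 0, "hand": 3},
    {"x": 0, "y": -21.2, "z": -9.1, "wx": -1.86, "wy": 0, "wz": 0, "hand": 3},
    {"x": 0, "y": -22.2, "z": -9.5, "wx": -1.98, "wy": 0, "wz": 0, "hand": 3},
    {"x": 0, "y": -23.1, "z": -9.8, "wx": -2.1, "wy": 0, "wz": 0, "hand": 3},
    {"x": 0, "y": -23.1, "z": -9.8, "wx": -2.15, "wy": 0, "wz": 0, "hand": 3},
    {"x": 0, "y": -23.1, "z": -9.8, "wx": -2.15, "wy": 0, "wz": 0, "hand": 3},
  ],
)

```text
time: 44.48
tcp_pos: [0.4129, 0.199, 0.1478]
ee_rot: [2.806, 1.568, -2.943]
wrist_force: [-0.1, -0.4, -0.8]
gripper_width: 0.0348
```

```bash
python3 - <<'E'
from sauc import *
show(3,[])
saucers('wrist','w43');cap('w44')
E
```

```text
now [0.4129 0.199  0.1478] [[-0.003, -0.508, 0.861], [-0.001, 0.861, 0.508], [-1.0, 0.001, -0.003]] 44.4833 0.0348 [-0.1 -0.4 -0.8] [ 0.51  0.25 -1.15  1.89  0.25  1.17 -0.19]
wrist [209  74 108 111] c [372.7 241.7] r 47.5
wrist [400 126 108 102] c [546.8 293.9] r 52.3
cap in tool (y,z) mm ((1.8812041282653809, -0.5734121799468994), 18.401084899902344) x -0.023499927894631678
tilt [ 0.00896526  0.00421106 -0.023492  ]
```

View pics/w43.png

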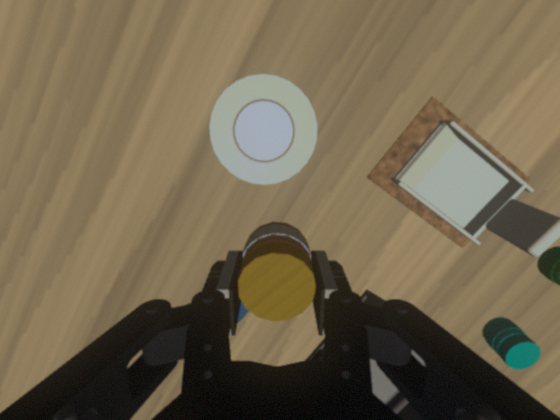

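Call:
servo_tool(
  moves=[
    {"x": 1, "y": 1.5, "z": -0.3, "wx": 0, "wy": 0, "wz": 0, "hand": 3},
    {"x": 3, "y": 4, "z": -0.9, "wx": 0, "wy": 0, "wz": 0, "hand": 3},
    {"x": 5.5, "y": 5.6, "z": -1.25, "wx": 0, "wy": 0, "wz": 0, "hand": 3},
    {"x": 8.5, "y": 5.6, "z": -1.25, "wx": 0, "wy": 0, "wz": 0, "hand": 3},
    {"x": 10.2, "y": 5.6, "z": -1.25, "wx": 0, "wy": 0, "wz": 0, "hand": 3},
    {"x": 10.9, "y": 5.6, "z": -1.25, "wx": 0, "wy": 0, "wz": 0, "hand": 3},
    {"x": 10.9, "y": 5.6, "z": -1.25, "wx": 0, "wy": 0, "wz": 0, "hand": 3},
    {"x": 10.9, "y": 5.6, "z": -1.25, "wx": 0, "wy": 0, "wz": 0, "hand": 3},
  ],
)

```text
time: 45.25
tcp_pos: [0.3754, 0.2417, 0.0406]
ee_rot: [1.737, 1.57, 2.266]
wrist_force: [0.4, 0.3, -0.9]
gripper_width: 0.0346
```

```bash
python3 - <<'E'
from sauc import *
show(3,[])
saucers('wrist','w45');cap('w46')
p,R,o=pose();print((R.T@(np.array([.3727,.2417,.0])-p)*100).round(2))
E
```

```text
now [0.3754 0.2417 0.0406] [[-0.001, -0.505, 0.863], [0.001, 0.863, 0.505], [-1.0, 0.001, -0.0]] 45.25 0.0346 [ 0.4  0.3 -0.9] [ 0.28  0.4  -1.06  2.03  0.42  0.95 -0.47]
wrist [195 164 158 110] c [373.1 241.7] r 47.6
wrist [461 228  99 128] c [543.6 293.6] r 51.4
cap in tool (y,z) mm ((1.4011967182159424, -0.877122163772583), 18.216434478759766) x -0.02358303681526393
tilt [ 2.14145649e-05  2.39514462e-03 -2.35680894e-02]
[ 4.14  0.15 -0.32]
```

View pics/w45.png

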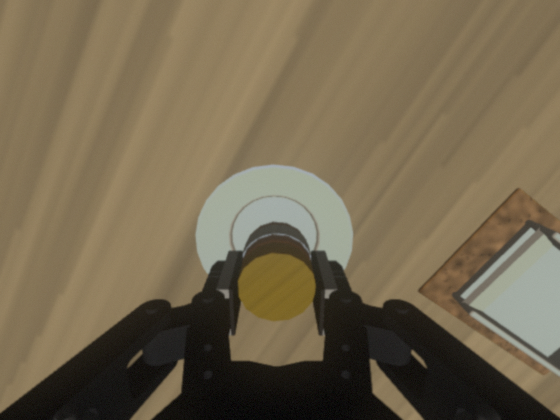

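Call:
servo_tool(
  moves=[
    {"x": 0.5, "y": 0, "z": -0.2, "wx": 0, "wy": 0, "wz": 0, "hand": 3},
    {"x": 1, "y": 0, "z": -0.2, "wx": 0, "wy": 0, "wz": 0, "hand": 3},
    {"x": 1.4, "y": 0, "z": -0.2, "wx": 0, "wy": 0, "wz": 0, "hand": 3},
    {"x": 1.6, "y": 0, "z": -0.2, "wx": 0, "wy": 0, "wz": 0, "hand": 3},
    {"x": 1.75, "y": 0, "z": -0.2, "wx": 0, "wy": 0, "wz": 0, "hand": 3},
    {"x": 1.75, "y": 0, "z": -0.2, "wx": 0, "wy": 0, "wz": 0, "hand": 3},
  ],
)

```text
time: 45.85
tcp_pos: [0.3733, 0.2405, 0.0225]
ee_rot: [2.077, 1.57, 2.607]
wrist_force: [-0.1, -0.1, -0.3]
gripper_width: 0.0347
```

```bash
python3 - <<'E'
from sauc import *
show(3,[])
E
```

```text
now [0.3733 0.2405 0.0225] [[-0.001, -0.506, 0.863], [0.0, 0.863, 0.506], [-1.0, 0.001, -0.0]] 45.85 0.0347 [-0.1 -0.1 -0.3] [ 0.25  0.42 -1.03  2.05  0.46  0.92 -0.5 ]
```

Call:
servo_tool(
  moves=[
    {"x": 0.12, "y": 0, "z": 0, "wx": 0, "wy": 0, "wz": 0, "hand": 3},
    {"x": 0.12, "y": 0, "z": 0, "wx": 0, "wy": 0, "wz": 0, "hand": 3},
    {"x": 0.1, "y": 0, "z": 0, "wx": 0, "wy": 0, "wz": 0, "hand": 3.6},
    {"x": 0.05, "y": 0, "z": 0, "wx": 0, "wy": 0, "wz": 0, "hand": 4.2},
    {"x": 0, "y": 0, "z": 0, "wx": 0, "wy": 0, "wz": 0, "hand": 4.8},
    {"x": 0, "y": 0, "z": 0, "wx": 0, "wy": 0, "wz": 0, "hand": 5},
    {"x": -1, "y": 0, "z": 0, "wx": 0, "wy": 0, "wz": 0, "hand": 5},
    {"x": -4, "y": 0, "z": 0, "wx": 0, "wy": 0, "wz": 0, "hand": 5},
    {"x": -8, "y": -1, "z": 0.5, "wx": 0, "wy": 0, "wz": 0, "hand": 5},
    {"x": -12, "y": -3, "z": 1, "wx": 0, "wy": 0, "wz": 0, "hand": 5},
    {"x": -16, "y": -5, "z": 2, "wx": 0, "wy": 0, "wz": 0, "hand": 5},
    {"x": -18, "y": -5, "z": 2, "wx": 0, "wy": 0, "wz": 0, "hand": 5},
    {"x": -18, "y": -5, "z": 2, "wx": 0, "wy": 0, "wz": 0, "hand": 5},
  ],
)

```text
time: 46.93
tcp_pos: [0.4195, 0.2081, 0.2086]
ee_rot: [-0.142, 1.563, 0.386]
wrist_force: [0.9, 0.2, -0.4]
gripper_width: 0.0498
```

```bash
python3 - <<'E'
from sauc import *
show(3,[])
saucers('wrist','w47');capw('wrist','w48',(.373,.2417),.04,.05)
cal,im,d=snap('scene','s47');snap('top','t47')
E
```

```text
now [0.4195 0.2081 0.2086] [[0.008, -0.504, 0.864], [0.003, 0.864, 0.504], [-1.0, -0.001, 0.008]] 46.9333 0.0498 [ 0.9  0.2 -0.4] [ 0.55  0.19 -1.19  1.79  0.19  1.28 -0.16]
wrist [210  84  88  91] c [372.7 241.8] r 47.4
wrist [367 125  90  85] c [546.4 293.7] r 51.5
cap world 1080 ((371.9837341308594, 242.09701538085938), 17.902339935302734) 0.045444592931852434
```

View pics/w47.png

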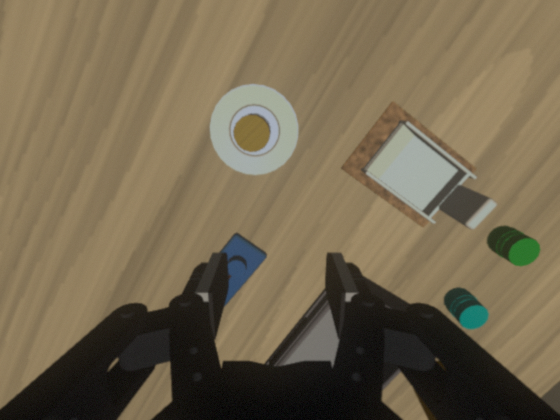

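View pics/s47.png

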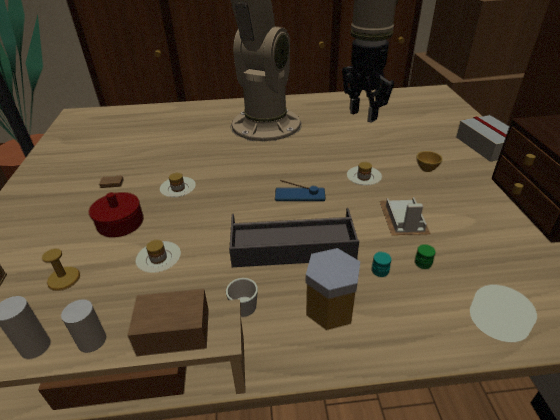

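View pics/t47.png

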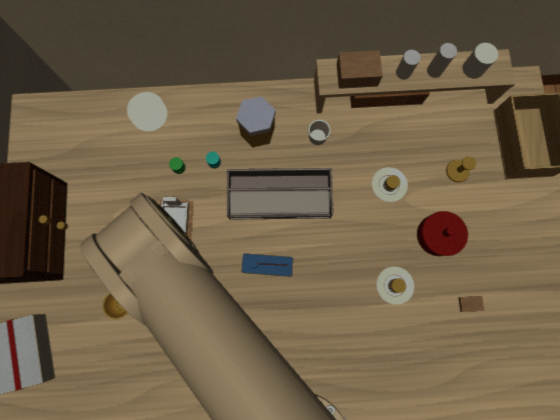

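```bash
python3 - <<'E'
from sauc import *
cal,im,d=snap('top','t48');W=cloud(cal,d);Z=W[...,2];hsv=cv2.cvtColor(im,cv2.COLOR_RGB2HSV)
m=((hsv[...,0]<6)|(hsv[...,0]>174))&(hsv[...,1]>150)&(W[...,1]<-.3)
P=stat(W,m,'lid',.045,.065)
A=np.linalg.lstsq(np.c_[P[:,:2]-P[:,:2].mean(0),np.ones(len(P))],P[:,2],rcond=None)[0];print(A)
q=(abs(W[...,1]-.0125)<.1)&(abs(W[...,0]-.605)<.02)
stat(W,q,'lip',.065,.1)
for c in ((.62,-.279),(.355,-.263)): 
    k=(np.linalg.norm(W[...,:2]-np.array(c),axis=-1)<.06)
    P=W[k&(Z>.04)&(Z<.05)];print('cap',cv2.minEnclosingCircle((P[:,:2]*1000).astype(np.float32)))
    P=W[k&(Z>.0095)&(Z<.018)];print('saucer',cv2.minEnclosingCircle((P[:,:2]*1000).astype(np.float32)))
b=(hsv[...,0]>95)&(hsv[...,0]<118)&(hsv[...,1]>130)&(hsv[...,2]>50)
stat(W,b,'incense',.005,.03)
print(bot.get_obs()['wrist_force'])
print(bot.job_done())
E
```

```text
lid 1489 rect c [ 632.  -403.3] size [111.2 424.5] ang 85.4 zmed 0.0526 mean [ 0.4751 -0.3889  0.0526]
[-0.00523947 -0.00289151  0.05256886]
lip 245 rect c [605.4  12.6] size [198.7  14.2] ang 87.7 zmed 0.071 mean [0.6076 0.0168 0.0708]
cap ((618.302001953125, -279.9485778808594), 18.484886169433594)
saucer ((620.1879272460938, -278.60076904296875), 47.88796615600586)
cap ((354.2138671875, -263.68463134765625), 17.753406524658203)
saucer ((356.2915344238281, -263.4178466796875), 47.84873580932617)
incense 707 rect c [426.3  57.9] size [121.7  43.1] ang 82.1 zmed 0.0123 mean [0.4259 0.0594 0.0133]
[-0.71603013  0.64897859 -0.61744821]
the job is handed in; nothing more can be done
None
```

The job is done and handed in after about 47 s of the 210 s.

- **Walnuts:** I lifted the dish by its handle and tipped it to 45° over the red box; the picture showed both walnuts inside.
- **Dish:** It is back level on its mat, within about 1 mm of the middle.
- **Lid:** It is seated on the red box, level, with its top at 53 mm.
- **Jars:** All three were there. Each was taken from behind the held-open flap and stands upright on its own saucer, about 1–2 mm off centre.
- **Last checks:** The flap is shut, with its lip at the starting height and place. The incense holder is where it was, and nothing is touching the robot.

**Where checks disagreed:** On the first jar the hand went in about 5 mm too low and pressed on the flap lip with about 18 N. I backed off and raised it before gripping. The second jar saw about 12 N the same way; both are under the 40 N limit. The scene camera also read x about 3–6 mm further out than the top and wrist cameras. I used the wrist camera for every grasp and for all placings.

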